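Pack brittle blast nozzles into the covered pot

ROBOT

A 6-joint arm with a two-finger parallel gripper is mounted at the origin on the work surface. World frame = base frame: x ahead of the robot, y to its left, z up, the work surface at z = 0. Lengths are in m, angles in rad, forces in N, time in s.
With the tool pointing down it reaches from about 0.35 to 0.975 m from the base axis. Payload 4.9 kg.
Tool frame: the origin (TCP) lies on the mounting face of the last link; the fingertips stand 173 mm ahead of it and the grasp point (between the pads) lies 155 mm ahead of it; z points along the fingers, y is the direction in which the jaws open and shut (so a half turn about z gives the same grasp; the last joint's range is limited). The gripper opens to 85 mm and grips with 20 to 120 N. Pads are 22 mm wide; open, the fingers measure 114 mm over their backs; the gripper's body (76 mm by 85 mm) begins 54 mm behind the grasp point. The pads swing forward as they close: fully open they stand 13 mm farther back than shut.
Start: joints at [-1.223, 0.053, 1.613, -0, 1.476, -0.119], TCP at [0.281, -0.558, 0.405] pointing down, gripper open.
Joint ranges: [-3.01, 3.01], [-1.01, 2.22], [0.06, 2.58], [-1.02, 4.17], [0.09, 2.62], [-3.14, 3.14]. Speed limits (rad/s): [2.57, 2.57, 3.14, 3.14, 3.14, 3.14].

INTERFACE

Orientations are given as a rotation vector (axis times angle).
In Python, from station import ctrl gives the robot as it stands. The module is installed in compiled form; this text tells all that it offers.
- The arm moves only by the tool jog_arm, never from a script. Its argument "steps" is a list of rows, each a list of 2 entries, a list of its own where there are three numbers: the shift along the tool's x, y, z in cm, then the turn, a rotation vector about the tool's x, y, z in degrees. In form: [[[tx, ty, tz], [rx, ry, rz]], ...]. A call has 1 to 8 rows; each row shifts and turns the pose as measured when the row begins, along the tool's axes as they then stand; what a row does not reach is not made up. A row lasts 1/10 s, in which the tool goes at most 50 mm and 8.59 degrees, less where a joint would pass 70% of its speed; a pose out of reach is approached as far as the arm can. A call is refused whole if a number of a shift passes 5 or a number of a turn 8.59, either way. A call with a gripper value outside its range is refused whole. "fingers" is the gripper command: -1 is shut, 1 is fully open, values between are in proportion, set as the call begins (left out, the last holds). The fingers move at their own pace and stop on an object; "grip_force" is the grip in N (left out, the last holds). Time passes only in rows, so rows that do not move let the fingers close. It gives the time, the measured TCP pose, the force and the opening at its end, in the units of the state.
- ctrl.get_obs(): the state, without advancing time (a new reading comes with each control period).
- ctrl.get_image(name): name is "side" or "top" or "wrist"; returns the picture (384x512x3 uint8, red, green, blue); there is no depth.
- ctrl.camera_info(name): a dict with "K" (3x3 intrinsics, pixels), "camera_from_world" (4x4, takes a point from world to camera coordinates). Camera axes: x right, y up, looking along -z (the intrinsics and any distortion apply to the point x, -y, -z); pixel columns grow to the right and rows downward; lengths in m; the calibration is good to about 2 mm. The wrist camera is an equidistant fisheye: a pixel r from the principal point sees the ray r / f radians off the axis. A picture is of the moment at which its call begins: read the wrist's pose just before it. camera_info takes no time and is no camera call; for the wrist camera it gives the pose at the moment of the call.
- ctrl.finish_job(): hands the job in, once; it reports no verdict.
The state is a dict: "t": time; "q": joint angles; "dq": joint speeds; "effort": joint torques, N m; "tool_pos": TCP position; "tool_rot": TCP orientation; "contact_force": force on the tool from outside, world axes, zero at the start; "wrist_torque": the same for the moment, N m; "opening": finger opening in m.
Only numpy, scipy, OpenCV 4.12 (cv2) and the standard library are available. Lean on these libraries where they do the work, as an engineer would, in place of code of your own. Each camera call takes 0.05 s, during which the arm holds its last target.

TASK

Lift the white cover off the pot and park it on the rubber mat, and put the stray socket from the pot into the yellow parts bin. Then stand every ceramic nozzle from the plywood tray upright on the pot's floor, collar down, packed in a hexagon: one in the middle and the others round it inside the wall; finally put the cover back squarely on the pot's ledge. The nozzles are brittle: grip and press them with no more than 15 newtons, set them down rather than dropping them, do not let the cover knock against them, and leave the other things on the bench where they are.

Things in the scene. Friction and masses are not known exactly. Their poses are not given: they have to be found in the camera images.
- pot_floor (a point): Centre of the inner floor of the packing pot, a low round aluminium pot fixed to the bench: a base disc 150 mm across and 8 mm thick, on it a ring wall 20 mm high (its rim 20 mm above this point), 112 mm across inside and 120 mm outside. Outside the wall the base disc is a ledge level with this point, on which the cover stands. z up.
- cover_rim (a point): Centre of the open lower edge of the white plastic cover, a round cap open below, 134 mm across outside, 127 mm inside, 80 mm high inside, 84 mm high over its flat top, with an upright black knob on top; about 220 g. At the start it stands on the ledge of the pot, over the wall. z points up to the knob.
- cover_knob (a point): Grip point on the cover's knob, 108 mm above its lower edge, 24 mm above its flat top. The knob is a plain cylinder 26 mm across and 40 mm high (top 124 mm above the lower edge).
- mat_top (a point): Centre of the top of the round black rubber mat, 164 mm across and 4 mm thick, fixed to the bench: the cover is parked on it.
- tray_floor (a point): Centre of the floor of the low plywood tray (fixed; 210 x 270 mm along its x and y, walls 13 mm above the floor, floor 5 mm above the bench) in which the nozzles stand, about 70 mm apart.
- bin_floor (a point): Centre of the floor of the yellow parts bin (fixed; outside 130 mm along its x, 190 mm along its y, 55 mm high; walls and floor 4 mm). A few sockets lie at its two y ends, the middle is free.
- socket_mid (a point): Centre of a stray steel deep socket, a cylinder 24 mm across and 60 mm high, 120 g, standing upright on the pot's floor under the cover at the start. z along its axis.
- nozzle1_mid (a point): Centre (half-way up) of nozzle1, a white ceramic blast nozzle, may be absent: a collar 34 mm across and 28 mm high at the foot, and on it a slim barrel 12 mm across and 45 mm high; 73 mm in all, so this point lies 36.5 mm above its foot and 8.5 mm above the collar. About 90 g. z points from collar to barrel. All nozzles are alike. Brittle.
- nozzle2_mid (a point): Centre (half-way up) of nozzle2, a white ceramic blast nozzle, may be absent: a collar 34 mm across and 28 mm high at the foot, and on it a slim barrel 12 mm across and 45 mm high; 73 mm in all, so this point lies 36.5 mm above its foot and 8.5 mm above the collar. About 90 g. z points from collar to barrel. All nozzles are alike. Brittle.
- nozzle3_mid (a point): Centre (half-way up) of nozzle3, a white ceramic blast nozzle, may be absent: a collar 34 mm across and 28 mm high at the foot, and on it a slim barrel 12 mm across and 45 mm high; 73 mm in all, so this point lies 36.5 mm above its foot and 8.5 mm above the collar. About 90 g. z points from collar to barrel. All nozzles are alike. Brittle.
- nozzle4_mid (a point): Centre (half-way up) of nozzle4, a white ceramic blast nozzle, may be absent: a collar 34 mm across and 28 mm high at the foot, and on it a slim barrel 12 mm across and 45 mm high; 73 mm in all, so this point lies 36.5 mm above its foot and 8.5 mm above the collar. About 90 g. z points from collar to barrel. All nozzles are alike. Brittle.
- nozzle5_mid (a point): Centre (half-way up) of nozzle5, a white ceramic blast nozzle, may be absent: a collar 34 mm across and 28 mm high at the foot, and on it a slim barrel 12 mm across and 45 mm high; 73 mm in all, so this point lies 36.5 mm above its foot and 8.5 mm above the collar. About 90 g. z points from collar to barrel. All nozzles are alike. Brittle.
- nozzle6_mid (a point): Centre (half-way up) of nozzle6, a white ceramic blast nozzle, may be absent: a collar 34 mm across and 28 mm high at the foot, and on it a slim barrel 12 mm across and 45 mm high; 73 mm in all, so this point lies 36.5 mm above its foot and 8.5 mm above the collar. About 90 g. z points from collar to barrel. All nozzles are alike. Brittle.
- nozzle7_mid (a point): Centre (half-way up) of nozzle7, a white ceramic blast nozzle, may be absent: a collar 34 mm across and 28 mm high at the foot, and on it a slim barrel 12 mm across and 45 mm high; 73 mm in all, so this point lies 36.5 mm above its foot and 8.5 mm above the collar. About 90 g. z points from collar to barrel. All nozzles are alike. Brittle.
- arbor: Bystander: stepped steel arbor, 60 mm across, 95 mm high; origin at its foot.
- wrench: Bystander: steel wrench lying on the bench; origin at its underside.
- screwdriver: Bystander: screwdriver lying on the bench.
- hammer: Bystander: hammer lying on the bench.
- carton: Bystander: white carton 130 x 60 x 50 mm; origin under its centre.
- collar: Bystander: dark steel shaft collar, 52 mm across, 18 mm high; origin under its centre.
There are look-alikes about, which are no part of the job. Leave any purple look-alike of the part that bears cover_rim alone.

How it is judged:
By the outcome, as a careful person would: the job done as asked, in the order asked, and still so for the second after the job is handed in, with the robot touching nothing.
Of nozzle1, nozzle2, nozzle3, nozzle4, nozzle5, nozzle6, nozzle7 only 4 to 7 are there at a start; the rules pass over those that are not, and their reading is None.
At some moment in a run one of nozzle1, nozzle2, nozzle3, nozzle4, nozzle5, nozzle6, nozzle7, cover may be knocked a few centimetres aside while the robot is not near it.
It also fails if it takes over 210 s, if anything falls off the work surface, if the arm or the gripper's body presses on something with over 40 N, if the wrist force passes 120 N, or if a joint passes its speed limit or range.

## Working session

There is one attempt and no reset: what is moved stays moved. The work goes in short steps, Python scripts to look and compute and a tool call to move; the robot and the scene stay as the last step left them, time stands still between calls to the robot, and variables do not carry over. Pictures are saved under pics/ and viewed, and the job is handed in when it is done.

Besides the shell and the picture viewer there is one more tool, called after "Call:" as name(argument=value, ...), one argument or row to a line, values as JSON. jog_arm: Moves the arm, as the interface text tells. Its arguments: {"type":"object","properties":{"steps":{"type":"array","items":{"type":"array"}},"fingers":{"type":"number"},"grip_force":{"type":"number"}},"required":["steps"]}

```bash
mkdir -p pics; ls; python3 - <<'E'
from station import ctrl
import cv2
o=ctrl.get_obs()
for k,v in o.items(): print(k,v)
for n in("side","top","wrist"):
    print(n,ctrl.camera_info(n))
    cv2.imwrite(f"pics/{n}0.png",ctrl.get_image(n)[:,:,::-1])
E
```

```text
pics
t 0.0
q [-1.22297355e+00  5.33316986e-02  1.61429274e+00 -1.18733076e-05
  1.47597706e+00 -1.19021172e-01]
dq [ 2.24509869e-04  1.06603504e-04 -3.83788599e-05  7.37079341e-04
 -1.55297452e-03 -6.59950154e-04]
effort [ 1.33271584e-03 -3.93684661e+01 -3.70177174e+01 -6.77214803e-05
  7.02037913e-03  8.62722629e-06]
tool_pos [ 0.28118854 -0.55787122  0.40347901]
tool_rot [-3.05445371e+00 -7.26216072e-01  3.78406741e-04]
contact_force [ 0.30399668 -0.08340596  0.2720741 ]
wrist_torque [0.02779884 0.0228594  0.00361341]
opening 0.08542939569155245
side {'K': array([[489.19366404,   0.        , 261.88124828],
       [  0.        , 489.19366404, 190.13433309],
       [  0.        ,   0.        ,   1.        ]]), 'camera_from_world': array([[-0.66230661, -0.74902445,  0.01767277,  0.26043313],
       [ 0.53175713, -0.4533148 ,  0.71536008, -0.38856125],
       [-0.52781086,  0.48318533,  0.69853248, -1.1811036 ],
       [ 0.        ,  0.        ,  0.        ,  1.        ]])}
top {'K': array([[494.73256029,   0.        , 262.85621466],
       [  0.        , 494.73256029, 193.36878429],
       [  0.        ,   0.        ,   1.        ]]), 'camera_from_world': array([[ 0.0231652 , -0.99963316,  0.01403284, -0.14411111],
       [ 0.99503357,  0.02441327,  0.09649968, -0.48965373],
       [-0.09680686,  0.01172771,  0.99523409, -1.76830638],
       [ 0.        ,  0.        ,  0.        ,  1.        ]])}
wrist {'K': array([[297.31863964,   0.        , 257.09284133],
       [  0.        , 297.31863964, 192.18500032],
       [  0.        ,   0.        ,   1.        ]]), 'camera_from_world': array([[ 0.44975001, -0.89315097, -0.00250365, -0.62356545],
       [ 0.85757104,  0.43261353, -0.27823992,  0.03560595],
       [ 0.24959337,  0.12299134,  0.96050834, -0.37923818],
       [ 0.        ,  0.        ,  0.        ,  1.        ]])}
```

View pics/top0.png

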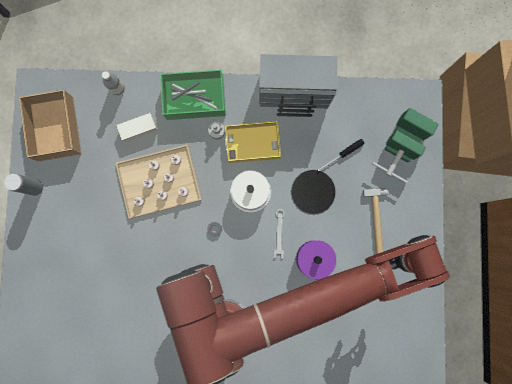

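View pics/side0.png

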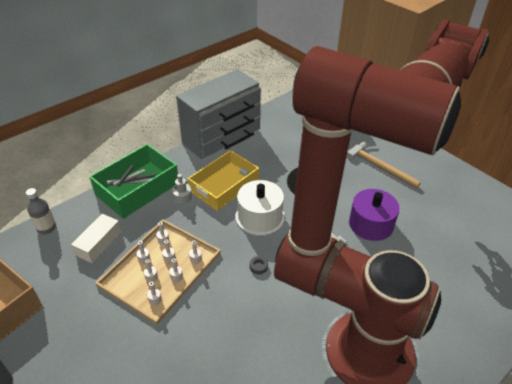

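View pics/wrist0.png

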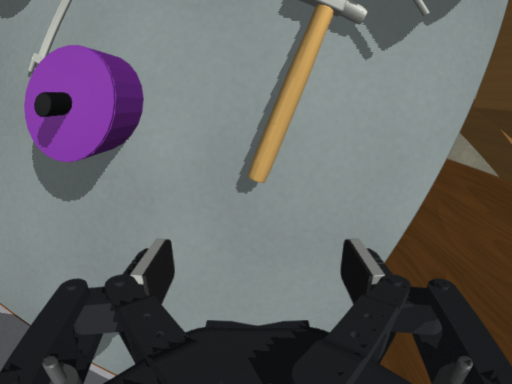

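```bash
cat > h.py <<'E'
import numpy as np,cv2
from station import ctrl
from scipy.spatial.transform import Rotation as R
def ray(name,uv,info=None):
    i=info or ctrl.camera_info(name);K=i["K"];T=i["camera_from_world"]
    x=(uv[0]-K[0,2])/K[0,0];y=(uv[1]-K[1,2])/K[1,1]
    if name=="wrist":
        r=np.hypot(x,y);s=np.sin(r)/r if r>1e-9 else 1;d=np.array([x*s,-y*s,-np.cos(r)])
    else: d=np.array([x,-y,-1.])
    Rm=T[:3,:3];c=-Rm.T@T[:3,3];d=Rm.T@d
    return c,d/np.linalg.norm(d)
def proj(name,p,info=None):
    i=info or ctrl.camera_info(name);K=i["K"];T=i["camera_from_world"]
    q=T[:3,:3]@np.asarray(p)+T[:3,3];a,b,c=q[0],-q[1],-q[2]
    if name=="wrist":
        r=np.hypot(a,b);th=np.arctan2(r,c);s=th/r if r>1e-9 else 1/c;a,b=a*s,b*s
    else:a,b=a/c,b/c
    return np.array([K[0,0]*a+K[0,2],K[1,1]*b+K[1,2]])
def tri(rays):
    A=np.zeros((3,3));B=np.zeros(3)
    for c,d in rays:
        P=np.eye(3)-np.outer(d,d);A+=P;B+=P@c
    X=np.linalg.solve(A,B);return X,[np.linalg.norm((np.eye(3)-np.outer(d,d))@(X-c)) for c,d in rays]
def plane(name,uv,z,info=None):
    c,d=ray(name,uv,info);return c+d*(z-c[2])/d[2]
def img(name): return np.ascontiguousarray(ctrl.get_image(name)[:,:,::-1])
def crop(im,x0,y0,x1,y1,s,fn):
    c=cv2.resize(im[y0:y1,x0:x1],None,fx=s,fy=s,interpolation=cv2.INTER_CUBIC);cv2.imwrite(fn,c)
def tool():
    o=ctrl.get_obs();return np.array(o["tool_pos"]),R.from_rotvec(o["tool_rot"]).as_matrix(),o
E
python3 - <<'E'
from h import *
t=cv2.imread("pics/top0.png");s=cv2.imread("pics/side0.png")
crop(t,110,100,350,280,3.3,"pics/topc.png")
crop(s,80,140,300,320,3.6,"pics/sidec.png")
p,Rm,o=tool();print(p,Rm)
T=ctrl.camera_info("wrist")["camera_from_world"];c=-T[:3,:3].T@T[:3,3];print("cam in tool",Rm.T@(c-p),T[:3,:3]@Rm)
E
```

```text
[ 0.28119492 -0.55793077  0.40373724] [[ 8.93018785e-01  4.50019054e-01 -5.48597191e-04]
 [ 4.50019351e-01 -8.93017555e-01  1.49315253e-03]
 [ 1.82040165e-04 -1.58029261e-03 -9.99998735e-01]]
cam in tool [ 0.07108875 -0.00017317  0.03098942] [[-3.00388547e-04  9.99999733e-01  6.65537465e-04]
 [ 9.60452232e-01  1.03193440e-04  2.78444787e-01]
 [ 2.78444644e-01  7.22858568e-04 -9.60452007e-01]]
```

View pics/topc.png

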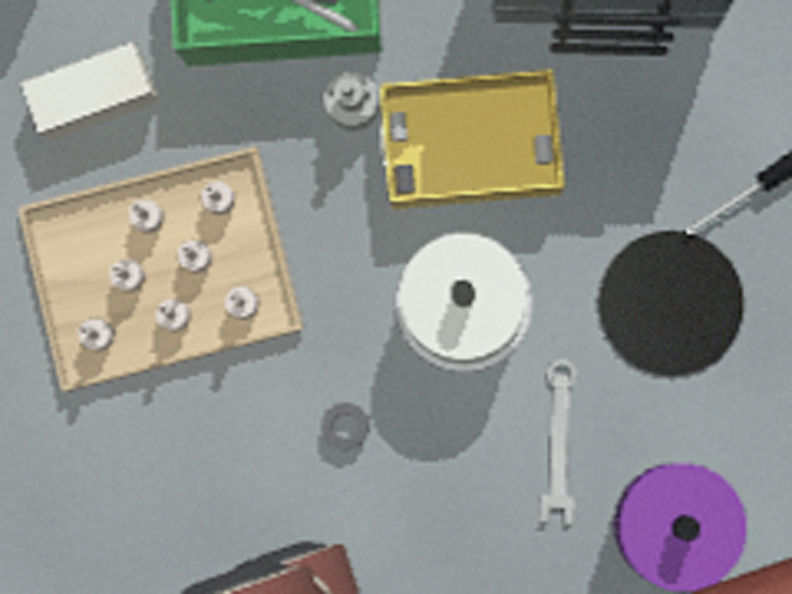

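View pics/sidec.png

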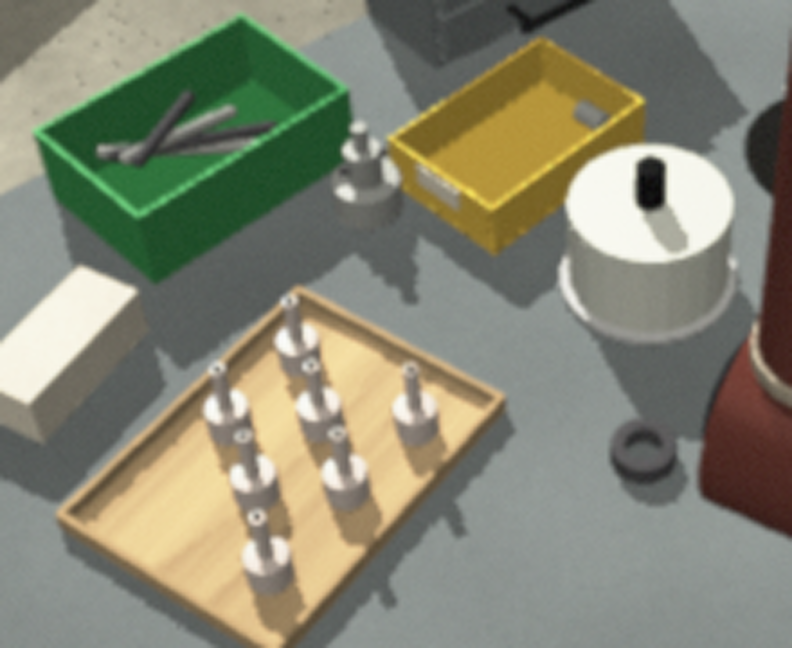

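```bash
python3 - <<'E'
from h import *
T=lambda u,v:(110+u/3.3-.35,100+v/3.3-.35)
S=lambda u,v:(80+u/3.6-.35,140+v/3.6-.35)
np.set_printoptions(precision=4,suppress=True)
print("knobtop",*tri([ray("top",T(462,288)),ray("side",S(651,163))]))
tt=[(147,214),(217,196),(193,255),(125,274),(173,313),(241,299),(95,333)]
ss=[(289,300),(217,369),(310,367),(410,370),(243,436),(336,433),(257,517)]
for i,a in enumerate(tt):
    for b in ss:
        X,e=tri([ray("top",T(*a)),ray("side",S(*b))])
        if e[0]<.006 and .05<X[2]<.11: print(i,a,b,X,e)
print("mat",plane("top",T(671,304),.004))
print("bin top corners",[plane("top",T(*c),.055) for c in [(381,88),(552,72),(562,187),(393,204)]])
print("tray",[plane("top",T(*c),.018) for c in [(21,207),(257,150),(299,327),(65,390)]])
print("purple", plane("top",T(686,527),.13))
E
```

```text
knobtop [ 0.5022 -0.0864  0.136 ] [np.float64(0.0010985320549773204), np.float64(0.001098532054977236)]
1 (217, 196) (289, 300) [0.6052 0.1837 0.0814] [np.float64(0.005766182999637242), np.float64(0.005766182999637229)]
2 (193, 255) (310, 367) [0.5415 0.2072 0.0779] [np.float64(0.005754531744063548), np.float64(0.005754531744063416)]
3 (125, 274) (243, 436) [0.5194 0.2789 0.0772] [np.float64(0.005853347173864222), np.float64(0.005853347173864432)]
4 (173, 313) (336, 433) [0.4793 0.2264 0.0756] [np.float64(0.005908031197522262), np.float64(0.005908031197522198)]
5 (241, 299) (410, 370) [0.4945 0.1529 0.0752] [np.float64(0.0035150836417143427), np.float64(0.00351508364171446)]
6 (95, 333) (257, 517) [0.4557 0.3083 0.0739] [np.float64(0.0055834423348434525), np.float64(0.005583442334843384)]
mat [ 0.5054 -0.3166  0.004 ]
bin top corners [array([0.7295, 0.0097, 0.055 ]), array([ 0.7523, -0.1768,  0.055 ]), array([ 0.6251, -0.1903,  0.055 ]), array([ 0.6018, -0.0072,  0.055 ])]
tray [array([0.5939, 0.4052, 0.018 ]), array([0.6645, 0.1476, 0.018 ]), array([0.4685, 0.0941, 0.018 ]), array([0.3932, 0.3469, 0.018 ])]
purple [ 0.2638 -0.3206  0.13  ]
```

Call:
jog_arm(
  steps=[
    [[0,0,0],[0,0,6.7]],
    [[0,0,0],[0,0,6.7]],
    [[0,0,0],[0,0,6.7]],
    [[0,0,0],[0,0,6.7]],
    [[2,-4.4,0],[0,0,0]],
    [[2,-4.4,0],[0,0,0]],
    [[2,-4.4,0],[0,0,0]],
    [[2,-4.4,0],[0,0,0]],
  ],
  fingers=1,
  grip_force=40,
)

```text
t: 0.95
tool_pos: [0.3644, -0.3825, 0.3994]
tool_rot: [-3.134, 0.049, 0.006]
contact_force: [1.0, -0.3, 0.3]
opening: 0.0856
```

Call:
jog_arm(
  steps=[
    [[1.8,-4.4,0],[0,0,0]],
    [[1.8,-4.4,0],[0,0,0]],
    [[1.8,-4.4,0],[0,0,0]],
    [[1.8,-4.4,0],[0,0,0]],
    [[1.8,-4.4,0],[0,0,0]],
    [[1.8,-4.4,0],[0,0,0]],
    [[0,0,0],[0,0,-1]],
    [[0,0,0],[0,0,0]],
  ],
)

```text
t: 1.75
tool_pos: [0.4835, -0.1048, 0.3991]
tool_rot: [-3.132, 0.009, 0.005]
contact_force: [0.4, 0.2, -0.2]
opening: 0.0854
```

```bash
python3 - <<'E'
from h import *
p,Rm,o=tool();print(p,Rm.round(4),o["q"])
im=img("wrist");cv2.imwrite("pics/w1.png",im)
cv2.imwrite("pics/t1.png",img("top"))
E
```

```text
[ 0.48353768 -0.10480932  0.39909292] [[ 1.     -0.0055 -0.0034]
 [-0.0055 -0.9999  0.0095]
 [-0.0035 -0.0094 -0.9999]] [-0.36564167 -0.26196791  1.91364841  0.00763072  1.49647796  1.2100552 ]
```

View pics/w1.png

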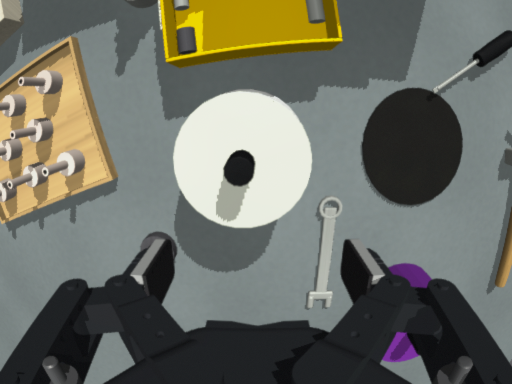

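```bash
cat >> h.py <<'E'
np.set_printoptions(precision=4,suppress=True)
from scipy.optimize import least_squares
def circ(P):
    P=np.asarray(P)[:,:2];m=P.mean(0)
    f=lambda v:np.hypot(P[:,0]-v[0],P[:,1]-v[1])-v[2]
    r=least_squares(f,[*m,.05],loss="soft_l1",f_scale=.001);return r.x,np.abs(r.fun).mean()
def goal(x,y,z,yaw=0.):
    p,Rm,o=tool()
    c,s=np.cos(yaw),np.sin(yaw);Rd=np.array([[c,s,0],[s,-c,0],[0,0,-1.]])
    rv=np.degrees(R.from_matrix(Rm.T@Rd).as_rotvec())
    print("t %.2f pos"%o["t"],p,"F",np.round(o["contact_force"],2),"open %.4f"%o["opening"])
    print(" shift cm",np.round(100*(Rm.T@(np.array([x,y,z])-p)),2)," after-rot shift",np.round(100*(Rd.T@(np.array([x,y,z])-p)),2)," turn deg",np.round(rv,2))
def bigblob(mask,near=None):
    n,l,st,ce=cv2.connectedComponentsWithStats(mask.astype(np.uint8),connectivity=4)
    k=1+np.argmax(st[1:,4]) if near is None else l[near[1],near[0]]
    return l==k,st[k]
def contour(m):
    c,_=cv2.findContours(m.astype(np.uint8),cv2.RETR_EXTERNAL,cv2.CHAIN_APPROX_NONE);return max(c,key=len)[:,0,:].astype(float)
E
python3 - <<'E'
from h import *
im=cv2.imread("pics/w1.png");inf=ctrl.camera_info("wrist")
w=(im.min(2)>200); m,st=bigblob(w,(200,160));print(st)
C=contour(m)
for z in(.088,.092,.096):
    P=[plane("wrist",c,z,inf) for c in C];print(z,circ(P))
b=im.max(2)<60; m,st=bigblob(b,(410,150));print(st);C=contour(m)
for z in(.0,.004): print("mat",z,circ([plane("wrist",c,z,inf) for c in C]))
t=cv2.imread("pics/t1.png");print([proj("top",(.5022,-.0864,.132)),proj("wrist",(.5022,-.0864,.132),inf),proj("wrist",(.5022,-.0864,.092),inf)])
t=cv2.imread("pics/top0.png");b=t.max(2)<70;m,st=bigblob(b,(313,191));print("mat top",circ([plane("top",c,.004) for c in contour(m)]))
m,st=bigblob(t.min(2)>195,(240,190));print(st,"cover top",circ([plane("top",c,.092) for c in contour(m)]))
goal(.5022,-.0864,.271)
E
```

```text
[  173    91   139   136 12854]
0.088 (array([ 0.5024, -0.0877,  0.0668]), np.float64(0.000410938838660533))
0.092 (array([ 0.5031, -0.0879,  0.0658]), np.float64(0.00040516334939379216))
0.096 (array([ 0.5038, -0.0882,  0.0649]), np.float64(0.0003993867536323839))
[ 362   88  100  117 9141]
mat 0.0 (array([ 0.5082, -0.3193,  0.0812]), np.float64(0.00038741299064923697))
mat 0.004 (array([ 0.5087, -0.317 ,  0.0803]), np.float64(0.00038320287608650577))
[array([249.874 , 187.3023]), array([236.4835, 171.7611]), array([239.7714, 162.6413])]
mat top (array([ 0.5064, -0.3169,  0.0782]), np.float64(0.0009801909905624371))
[ 230  171   41   38 1016] cover top (array([ 0.4996, -0.0867,  0.0656]), np.float64(0.001954787076887701))
t 1.85 pos [ 0.4832 -0.1061  0.3991] F [ 1.04 -0.13 -0.42] open 0.0854
 shift cm [ 1.92 -1.86 12.82]  after-rot shift [ 1.9  -1.97 12.81]  turn deg [-0.56  0.19 -0.49]
```

Call:
jog_arm(
  steps=[
    [[1.0,-0.9,3],[-0.5,0.2,-0.5]],
    [[1.0,-0.9,3],[0,0,0]],
    [[0,0,2],[0,0,0]],
    [[0,0,0],[0,0,0]],
    [[0,0,0],[0,0,0]],
  ],
)

```text
t: 2.35
tool_pos: [0.5029, -0.0946, 0.3186]
tool_rot: [3.139, -0.021, 0.005]
contact_force: [-1.0, 0.3, 0.0]
opening: 0.0851
```

```bash
python3 - <<'E'
from h import *
im=img("wrist");inf=ctrl.camera_info("wrist");cv2.imwrite("pics/w2.png",im)
m,st=bigblob(im.min(2)>200,(200,160) if im[160,200].min()>200 else None);print(st)
C=contour(m)
for z in(.088,.092):
    print(z,circ([plane("wrist",c,z,inf) for c in C if c[0]>1 and c[0]<510 and c[1]>1]))
goal(.503,-.0875,.273)
E
```

```text
[  155   116   184   175 21934]
0.088 (array([ 0.502 , -0.0865,  0.0671]), np.float64(0.0007146037438403411))
0.092 (array([ 0.5035, -0.0867,  0.0658]), np.float64(0.0007012053790128441))
t 2.40 pos [ 0.5028 -0.0946  0.3186] F [ 0.03 -0.64 -1.59] open 0.0853
 shift cm [-0.01 -0.72  4.56]  after-rot shift [ 0.02 -0.71  4.56]  turn deg [ 0.13 -0.18 -0.75]
```

View pics/w2.png

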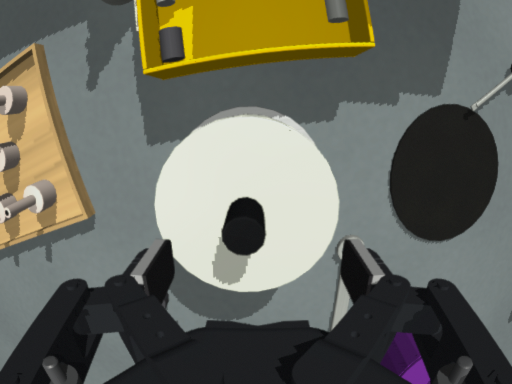

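Call:
jog_arm(
  steps=[
    [[0,-0.75,1.5],[0,0,-0.7]],
    [[0,0,1.5],[0,0,0]],
    [[0,0,1.3],[0,0,0]],
    [[0,0,0],[0,0,0]],
  ],
)

```text
t: 2.8
tool_pos: [0.5036, -0.088, 0.2754]
tool_rot: [3.138, -0.003, 0.013]
contact_force: [-0.1, -0.2, -0.1]
opening: 0.0856
```

```bash
python3 - <<'E'
from h import *
goal(.503,-.087,.273)
E
```

```text
t 2.80 pos [ 0.5036 -0.088   0.2754] F [-0.1  -0.25 -0.15] open 0.0856
 shift cm [-0.06 -0.1   0.24]  after-rot shift [-0.06 -0.1   0.24]  turn deg [ 0.23 -0.49 -0.12]
```

Call:
jog_arm(
  steps=[
    [[-0.05,-0.1,0.25],[0.2,-0.5,-0.1]],
    [[0,0,0],[0,0,0]],
  ],
)

```text
t: 3.0
tool_pos: [0.503, -0.0868, 0.2722]
tool_rot: [-3.142, 0.0, 0.003]
contact_force: [-0.5, -0.4, 0.5]
opening: 0.0856
```

Call:
jog_arm(
  steps=[
    [[0,0,0],[0,0,0]],
    [[0,0,0],[0,0,0]],
    [[0,0,0],[0,0,0]],
    [[0,0,0],[0,0,0]],
    [[0,0,0],[0,0,0]],
    [[0,0,0],[0,0,0]],
    [[0,0,0],[0,0,0]],
  ],
  fingers=-1,
  grip_force=40,
)

```text
t: 3.7
tool_pos: [0.5037, -0.0869, 0.2739]
tool_rot: [3.141, 0.0, 0.002]
contact_force: [0.6, 1.0, -1.3]
opening: 0.0248
```

Call:
jog_arm(
  steps=[
    [[0,0,0],[0,0,0]],
    [[0,0,0],[0,0,0]],
    [[0,0,0],[0,0,0]],
  ],
  grip_force=20,
)

```text
t: 4.0
tool_pos: [0.5037, -0.087, 0.2739]
tool_rot: [3.141, 0.0, 0.002]
contact_force: [0.4, 0.4, -0.0]
opening: 0.0246
```

Call:
jog_arm(
  steps=[
    [[0,0,0],[0,0,0]],
    [[0,0,0],[0,0,0]],
    [[0,0,0],[0,0,0]],
  ],
  grip_force=100,
)

```text
t: 4.3
tool_pos: [0.5039, -0.0871, 0.2742]
tool_rot: [3.141, 0.0, 0.004]
contact_force: [0.9, -0.5, 0.1]
opening: 0.0238
```

Call:
jog_arm(
  steps=[
    [[0,0,0],[0,0,0]],
    [[0,0,0],[0,0,0]],
    [[0,0,0],[0,0,0]],
  ],
  grip_force=20,
  fingers=-0.42,
)

```text
t: 4.6
tool_pos: [0.5039, -0.0871, 0.2739]
tool_rot: [3.14, -0.0, 0.004]
contact_force: [-0.1, 0.5, -0.2]
opening: 0.025
```

Call:
jog_arm(
  steps=[
    [[0,0,0],[0,0,0]],
    [[0,0,0],[0,0,0]],
    [[0,0,0],[0,0,0]],
  ],
  grip_force=20,
  fingers=-0.36,
)

```text
t: 4.9
tool_pos: [0.5038, -0.087, 0.2739]
tool_rot: [3.14, 0.0, 0.003]
contact_force: [-0.3, -0.2, 0.1]
opening: 0.0273
```

Call:
jog_arm(
  steps=[
    [[0,0,0],[0,0,0]],
    [[0,0,0],[0,0,0]],
    [[0,0,0],[0,0,0]],
    [[0,0,-0.3],[0,0,0]],
    [[0,0,-0.3],[0,0,0]],
    [[0,0,0],[0,0,0]],
    [[0,0,0],[0,0,0]],
  ],
  fingers=-0.42,
)

```text
t: 5.6
tool_pos: [0.5028, -0.0867, 0.2786]
tool_rot: [-3.142, -0.0, 0.003]
contact_force: [1.1, -0.1, -2.8]
opening: 0.0254
```

```bash
python3 - <<'E'
from h import *
for i in range(4):
    o=ctrl.get_obs();print(np.round(o["contact_force"],2),o["opening"],o["tool_pos"])
    im=img("wrist")
cv2.imwrite("pics/w3.png",im)
E
```

```text
[ 1.06 -0.11 -2.79] 0.025449851921078917 [ 0.5028 -0.0867  0.2786]
[-0.37 -0.26 -1.27] 0.02557111151036444 [ 0.5029 -0.0867  0.2785]
[ 0.24  0.3  -3.53] 0.02521002892359677 [ 0.5029 -0.0868  0.2785]
[-0.43 -0.31 -3.71] 0.025465040486484028 [ 0.5029 -0.0868  0.2786]
```

View pics/w3.png

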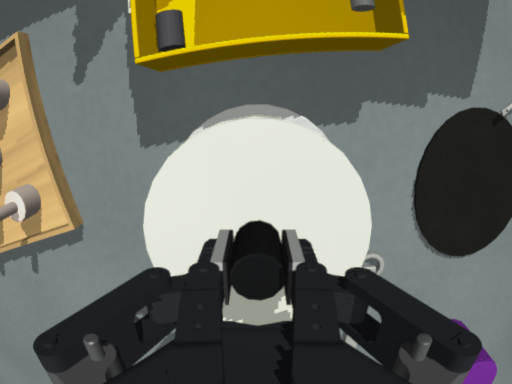

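Call:
jog_arm(
  steps=[
    [[0,0,0],[0,0,0]],
    [[0,0,0],[0,0,0]],
    [[0,0,0],[0,0,0]],
    [[0,0,-2],[0,0,0]],
    [[0,0,-3],[0,0,0]],
    [[0,0,-3.5],[0,0,0]],
    [[0,0,-3],[0,0,0]],
    [[0,0,0],[0,0,0]],
  ],
  fingers=-1,
  grip_force=40,
)

```text
t: 6.6
tool_pos: [0.5027, -0.0867, 0.395]
tool_rot: [-3.14, 0.0, 0.008]
contact_force: [0.3, -0.1, -2.5]
opening: 0.025
```

Call:
jog_arm(
  steps=[
    [[0,2,0],[0,0,0]],
    [[0,3,0],[0,0,0]],
    [[0,4,0],[0,0,0]],
    [[0.5,4,0],[0,0,0]],
    [[0,4,0],[0,0,0]],
    [[0,3,0],[0,0,0]],
    [[0,2,0],[0,0,0]],
    [[0,0,0],[0,0,0]],
  ],
)

```text
t: 7.4
tool_pos: [0.5061, -0.3132, 0.3787]
tool_rot: [-3.131, -0.005, 0.025]
contact_force: [0.2, -0.5, -2.6]
opening: 0.0252
```

```bash
python3 - <<'E'
from h import *
goal(.508,-.317,.27)
im=img("wrist");cv2.imwrite("pics/w4.png",im);cv2.imwrite("pics/t4.png",img("top"))
E
```

```text
t 7.40 pos [ 0.5061 -0.3132  0.3787] F [ 0.18 -0.49 -2.6 ] open 0.0252
 shift cm [ 0.36  0.49 10.86]  after-rot shift [ 0.19  0.38 10.87]  turn deg [-0.58  0.92  0.18]
```

View pics/w4.png

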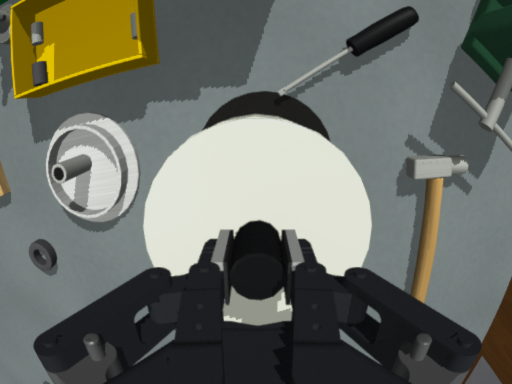

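View pics/t4.png

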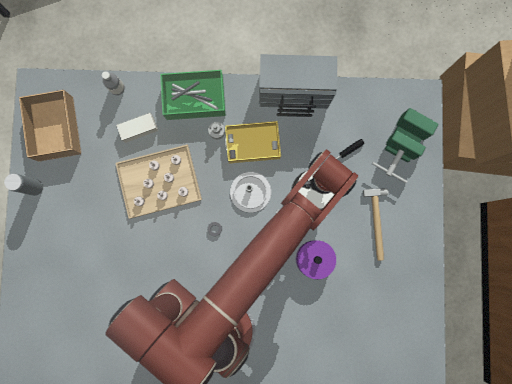

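Call:
jog_arm(
  steps=[
    [[0.2,0.4,1],[-0.6,0.9,0.2]],
    [[0,0,2.5],[0,0,0]],
    [[0,0,2.5],[0,0,0]],
    [[0,0,2],[0,0,0]],
    [[0,0,1.2],[0,0,0]],
    [[0,0,0],[0,0,0]],
  ],
)

```text
t: 8.1
tool_pos: [0.5086, -0.3079, 0.2806]
tool_rot: [-3.137, -0.014, 0.002]
contact_force: [-0.6, -0.3, -2.4]
opening: 0.0247
```

```bash
python3 - <<'E'
from h import *
goal(.508,-.317,.27)
E
```

```text
t 8.10 pos [ 0.5086 -0.3079  0.2806] F [-0.58 -0.31 -2.41] open 0.0247
 shift cm [-0.07  0.92  1.06]  after-rot shift [-0.06  0.91  1.06]  turn deg [-0.27  0.06  0.49]
```

Call:
jog_arm(
  steps=[
    [[0,0.9,0],[-0.3,0,0.5]],
    [[0,0,0],[0,0,0]],
    [[0,0,0.4],[0,0,0]],
    [[0,0,0.3],[0,0,0]],
    [[0,0,0.2],[0,0,0]],
    [[0,0,0],[0,0,0]],
  ],
)

```text
t: 8.7
tool_pos: [0.5102, -0.3179, 0.2755]
tool_rot: [3.136, 0.0, 0.007]
contact_force: [0.5, 0.1, -2.1]
opening: 0.0252
```

```bash
python3 - <<'E'
from h import *
goal(.508,-.317,.27)
E
```

```text
t 8.70 pos [ 0.5102 -0.3179  0.2755] F [ 0.53  0.1  -2.12] open 0.0252
 shift cm [-0.22 -0.09  0.55]  after-rot shift [-0.22 -0.09  0.55]  turn deg [ 0.31 -0.27  0.  ]
```

Call:
jog_arm(
  steps=[
    [[-0.2,0,0.2],[0.3,-0.3,0]],
    [[0,0,0.2],[0,0,0]],
    [[0,0,0.2],[0,0,0]],
    [[0,0,0.2],[0,0,0]],
    [[0,0,0],[0,0,0]],
  ],
)

```text
t: 9.2
tool_pos: [0.5085, -0.3183, 0.2707]
tool_rot: [3.141, 0.0, -0.001]
contact_force: [-0.2, 0.6, -2.8]
opening: 0.0249
```

```bash
python3 - <<'E'
from h import *
goal(.508,-.317,.27)
E
```

```text
t 9.20 pos [ 0.5085 -0.3183  0.2707] F [-0.25  0.57 -2.79] open 0.0249
 shift cm [-0.05 -0.13  0.07]  after-rot shift [-0.05 -0.13  0.07]  turn deg [0.04 0.02 0.01]
```

Call:
jog_arm(
  steps=[
    [[0,0,0.15],[0,0,0]],
    [[0,0,0.15],[0,0,0]],
    [[0,0,0],[0,0,0]],
  ],
)

```text
t: 9.5
tool_pos: [0.5088, -0.3187, 0.2702]
tool_rot: [3.14, 0.001, 0.0]
contact_force: [0.7, -0.2, -2.6]
opening: 0.0249
```

Call:
jog_arm(
  steps=[
    [[0,0,0.2],[0,0,0]],
    [[0,0,0.2],[0,0,0]],
    [[0,0,0],[0,0,0]],
  ],
)

```text
t: 9.8
tool_pos: [0.5092, -0.319, 0.2704]
tool_rot: [3.14, 0.001, -0.001]
contact_force: [-0.0, -0.2, -3.2]
opening: 0.0249
```

Call:
jog_arm(
  steps=[
    [[0,0,0.3],[0,0,0]],
    [[0,0,0.3],[0,0,0]],
  ],
)

```text
t: 10.0
tool_pos: [0.5097, -0.3195, 0.27]
tool_rot: [3.141, 0.001, -0.005]
contact_force: [-10.2, 7.7, 18.5]
opening: 0.0249
```

```bash
python3 - <<'E'
from h import *
goal(.508,-.317,.27)
cv2.imwrite("pics/s5.png",img("side"))
E
```

```text
t 10.00 pos [ 0.5097 -0.3195  0.27  ] F [-10.17   7.67  18.54] open 0.0249
 shift cm [-0.17 -0.25  0.  ]  after-rot shift [-0.17 -0.25  0.  ]  turn deg [0.04 0.16 0.04]
```

View pics/s5.png

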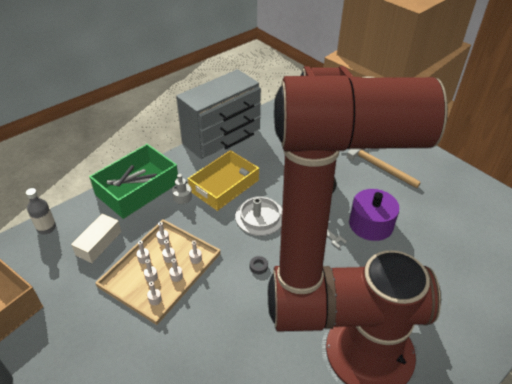

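Call:
jog_arm(
  steps=[
    [[0,0,-0.05],[0,0,0]],
    [[0,0,0],[0,0,0]],
  ],
)

```text
t: 10.25
tool_pos: [0.5098, -0.3195, 0.2706]
tool_rot: [3.14, 0.001, -0.003]
contact_force: [0.6, -0.3, -2.3]
opening: 0.0248
```

Call:
jog_arm(
  steps=[
    [[0,0,0],[0,0,0]],
    [[0,0,0],[0,0,0]],
    [[0,0,0],[0,0,0]],
    [[0,0,0],[0,0,0]],
    [[0,0,-2],[0,0,0]],
    [[0,0,-4],[0,0,0]],
    [[0,0,-4],[0,0,0]],
    [[0,0,-2],[0,0,0]],
  ],
  fingers=0.3,
)

```text
t: 11.05
tool_pos: [0.5091, -0.3188, 0.3864]
tool_rot: [-3.135, -0.001, 0.017]
contact_force: [1.4, -0.5, 0.0]
opening: 0.0554
```

Call:
jog_arm(
  steps=[
    [[-1,-3,0],[0,0,0]],
    [[-1,-4,0],[0,0,0]],
    [[-1,-4,0],[0,0,0]],
    [[-1,-4,0],[0,0,0]],
    [[0,-3,0],[0,0,0]],
    [[0,-2,0],[0,0,0]],
    [[0,0,0],[0,0,0]],
  ],
)

```text
t: 11.75
tool_pos: [0.4682, -0.1138, 0.3942]
tool_rot: [3.14, -0.004, 0.003]
contact_force: [0.3, -0.1, 0.3]
opening: 0.0555
```

```bash
python3 - <<'E'
from h import *
goal(.503,-.087,.38)
cv2.imwrite("pics/w6.png",img("wrist"));cv2.imwrite("pics/t6.png",img("top"))
E
```

```text
t 11.75 pos [ 0.4682 -0.1138  0.3942] F [ 0.33 -0.07  0.33] open 0.0555
 shift cm [ 3.47 -2.7   1.42]  after-rot shift [ 3.48 -2.68  1.42]  turn deg [ 0.11 -0.12 -0.14]
```

View pics/w6.png

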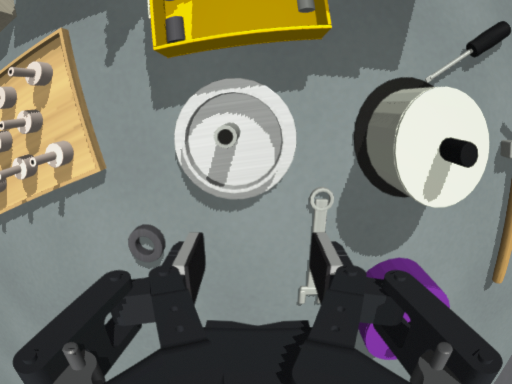

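View pics/t6.png

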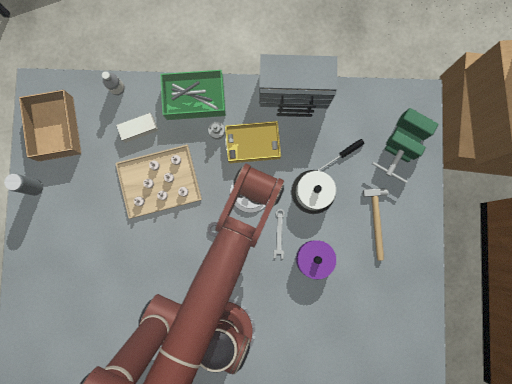

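```bash
python3 - <<'E'
from h import *
crop(cv2.imread("pics/w6.png"),165,65,310,210,4.1,"pics/w6c.png")
E
```

```text
(no output)
```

View pics/w6c.png

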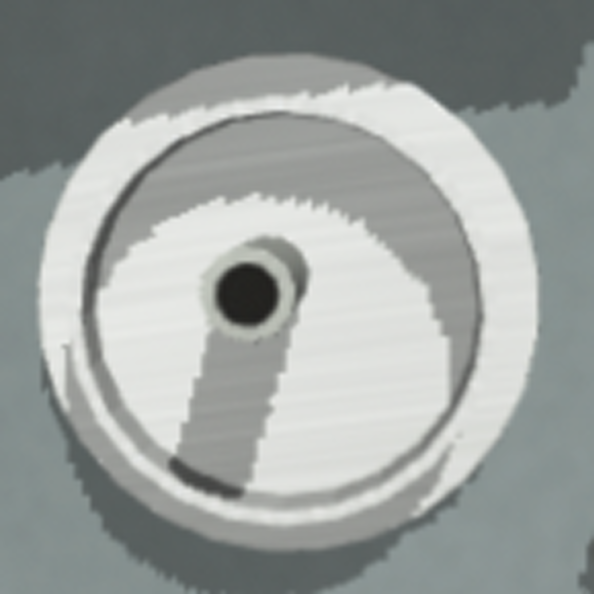

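```bash
cat > pot.py <<'E'
from h import *
E
python3 - <<'E'
from h import *
inf=ctrl.camera_info("wrist")
f=lambda u,v:(165+u/4.1-.38,65+v/4.1-.38)
rim=[(280,112),(83,305),(483,320),(285,495),(400,150),(165,155),(105,400)]
base=[(290,54),(40,300),(538,320),(290,550),(150,105),(410,82),(505,200),(65,200),(450,490)]
for z in (.024,.028,.032): print("rim",z,circ([plane("wrist",f(*p),z,inf) for p in rim]))
for z in (.004,.008,.012): print("base",z,circ([plane("wrist",f(*p),z,inf) for p in base]))
print("sock top",[plane("wrist",f(248,294),z,inf) for z in (.060,.068)])
print(plane("wrist",f(200,294),.068,inf),plane("wrist",f(297,294),.068,inf))
t=cv2.imread("pics/t4.png");crop(t,215,165,285,225,9,"pics/t4c.png")
s=cv2.imread("pics/s5.png");crop(s,225,185,295,245,9,"pics/s5c.png")
E
```

```text
rim 0.024 (array([ 0.5032, -0.0887,  0.0559]), np.float64(0.0009101744629060911))
rim 0.028 (array([ 0.5037, -0.089 ,  0.0553]), np.float64(0.000900782494383858))
rim 0.032 (array([ 0.5041, -0.0893,  0.0546]), np.float64(0.0008913746933282998))
base 0.004 (array([ 0.5022, -0.0887,  0.0745]), np.float64(0.0008905251235902815))
base 0.008 (array([ 0.5026, -0.089 ,  0.0737]), np.float64(0.000880784698557479))
base 0.012 (array([ 0.503 , -0.0893,  0.0729]), np.float64(0.0008710429550327822))
sock top [array([ 0.5116, -0.0835,  0.06  ]), array([ 0.5124, -0.0843,  0.068 ])]
[ 0.5126 -0.0726  0.068 ] [ 0.5122 -0.0963  0.068 ]
```

View pics/t4c.png

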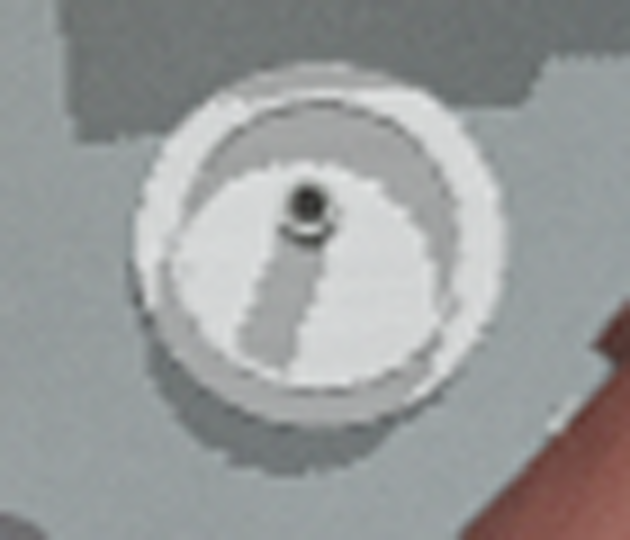

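View pics/s5c.png

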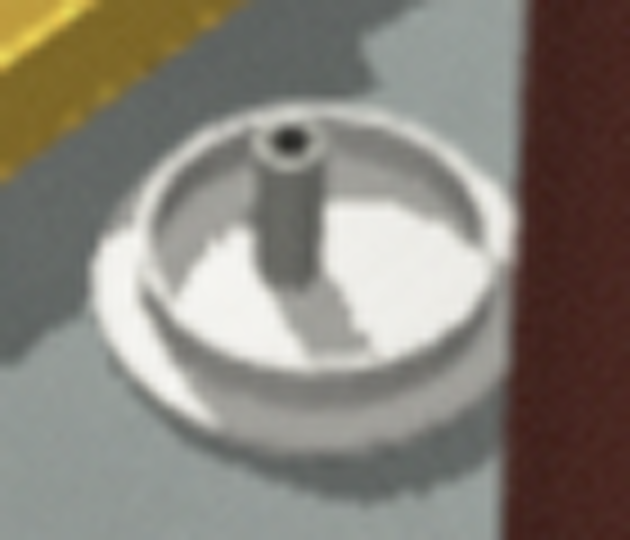

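Call:
jog_arm(
  steps=[
    [[2,-1.5,1],[0,0,0]],
    [[2,-1.5,1],[0,0,0]],
    [[0.4,0,1],[0,0,0]],
    [[0,0,0],[0,0,0]],
    [[0,0,0],[0,0,0]],
  ],
)

```text
t: 12.35
tool_pos: [0.5145, -0.0908, 0.3636]
tool_rot: [3.135, -0.018, 0.003]
contact_force: [-0.6, -0.1, -0.3]
opening: 0.0555
```

```bash
python3 - <<'E'
from h import *
goal(.5124,-.084,.208)
im=img("wrist");np.save("inf7.npy",ctrl.camera_info("wrist")["camera_from_world"]);cv2.imwrite("pics/w7.png",im)
crop(im,130,90,330,290,3,"pics/w7c.png")
E
```

```text
t 12.35 pos [ 0.5145 -0.0908  0.3636] F [-0.64 -0.13 -0.27] open 0.0555
 shift cm [-0.25 -0.77 15.56]  after-rot shift [-0.21 -0.68 15.56]  turn deg [ 0.35 -0.12 -0.65]
```

View pics/w7c.png

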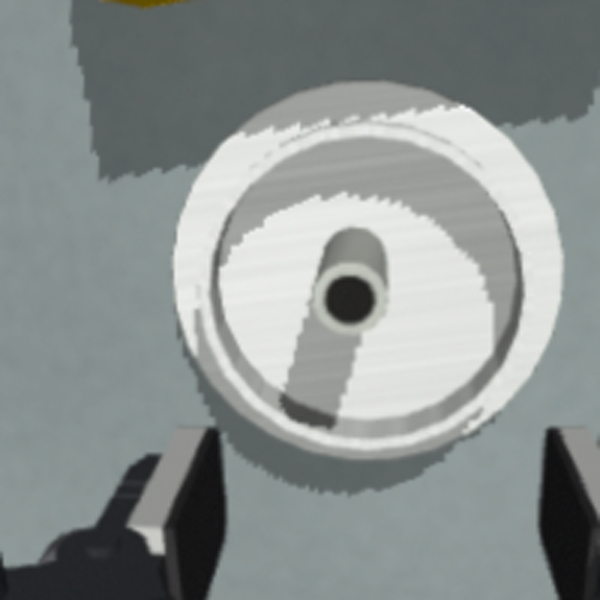

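```bash
python3 - <<'E'
from h import *
i7=dict(ctrl.camera_info("wrist"));i7["camera_from_world"]=np.load("inf7.npy")
f=lambda u,v:(130+u/3-.33,90+v/3-.33)
rim=[(211,280),(522,280),(366,137),(366,438),(262,172),(470,172)]
base=[(173,265),(562,265),(366,80),(366,460),(232,135),(505,135)]
for z in (.024,.028): print("rim",z,circ([plane("wrist",f(*p),z,i7) for p in rim]))
for z in (.004,.008): print("base",z,circ([plane("wrist",f(*p),z,i7) for p in base]))
print("sock",plane("wrist",f(350,298),.068,i7))
# side/top tri socket
print(tri([ray("top",(215+308/9-.45,165+205/9-.45)),ray("side",(225+291/9-.45,185+140/9-.45)),ray("wrist",f(350,298),i7)]))
# rim from side, base from side
S=lambda u,v:(225+u/9-.45,185+v/9-.45);T=lambda u,v:(215+u/9-.45,165+v/9-.45)
print("top base",circ([plane("top",T(*p),.008) for p in [(135,240),(505,235),(320,63),(310,425),(210,95),(440,105)]]))
print("side rim out",circ([plane("side",S(*p),.028) for p in [(138,230),(315,102),(320,375),(512,215),(200,135)]]))
E
```

```text
rim 0.024 (array([ 0.5017, -0.0864,  0.0566]), np.float64(0.00034874351967749986))
rim 0.028 (array([ 0.5028, -0.0864,  0.0558]), np.float64(0.00034422218686637127))
base 0.004 (array([ 0.5015, -0.0866,  0.0753]), np.float64(0.00022113220555958213))
base 0.008 (array([ 0.5025, -0.0867,  0.0744]), np.float64(0.00021846560937649703))
sock [ 0.5123 -0.0821  0.068 ]
(array([ 0.5108, -0.0822,  0.069 ]), [np.float64(0.001998674229256502), np.float64(0.0009764867831485857), np.float64(0.001689026345444714)])
top base (array([ 0.5003, -0.0857,  0.0748]), np.float64(0.0005017476886694702))
side rim out (array([ 0.5007, -0.0902,  0.0628]), np.float64(0.0002004332827873212))
```

Call:
jog_arm(
  steps=[
    [[-0.2,-0.8,3],[0.3,0,-0.6]],
    [[0,0,3.5],[0,0,0]],
    [[0,0,3.5],[0,0,0]],
    [[0,0,2],[0,0,0]],
    [[0,0,1],[0,0,0]],
    [[0,0,0],[0,0,0]],
  ],
)

```text
t: 13.0
tool_pos: [0.5126, -0.0877, 0.2353]
tool_rot: [3.136, -0.01, 0.018]
contact_force: [-0.0, 0.3, -1.3]
opening: 0.0559
```

```bash
python3 - <<'E'
from h import *
goal(.512,-.082,.208)
E
```

```text
t 13.00 pos [ 0.5126 -0.0877  0.2353] F [-0.02  0.26 -1.33] open 0.0559
 shift cm [-0.1  -0.58  2.73]  after-rot shift [-0.06 -0.57  2.73]  turn deg [ 0.3  -0.67 -0.38]
```

Call:
jog_arm(
  steps=[
    [[0,-0.7,0],[0.3,-0.7,-0.4]],
    [[0,0,1],[0,0,0]],
    [[0,0,1],[0,0,0]],
    [[0,0,0.5],[0,0,0]],
    [[0,0,0],[0,0,0]],
  ],
)

```text
t: 13.5
tool_pos: [0.5146, -0.081, 0.2134]
tool_rot: [3.139, 0.001, 0.01]
contact_force: [0.5, 0.2, -0.4]
opening: 0.0555
```

```bash
python3 - <<'E'
from h import *
goal(.512,-.082,.208)
E
```

```text
t 13.50 pos [ 0.5146 -0.081   0.2134] F [ 0.54  0.21 -0.35] open 0.0555
 shift cm [-0.26  0.1   0.54]  after-rot shift [-0.26  0.1   0.54]  turn deg [ 0.12 -0.38  0.03]
```

Call:
jog_arm(
  steps=[
    [[-0.3,0.1,0.5],[0.1,-0.4,0]],
    [[-0.1,0,0.1],[0,0,0]],
    [[0,0,0],[0,0,0]],
    [[0,0,0],[0,0,0]],
    [[0,0,0],[0,0,0]],
    [[0,0,0],[0,0,0]],
  ],
  fingers=-0.45,
  grip_force=20,
)

```text
t: 14.1
tool_pos: [0.5105, -0.0823, 0.2073]
tool_rot: [3.141, 0.001, -0.0]
contact_force: [0.2, 0.5, -0.6]
opening: 0.0239
```

Call:
jog_arm(
  steps=[
    [[0,0,0],[0,0,0]],
    [[0,0,0],[0,0,0]],
    [[0,0,0],[0,0,0]],
  ],
  fingers=-0.47,
)

```text
t: 14.4
tool_pos: [0.5105, -0.0823, 0.2073]
tool_rot: [3.141, 0.001, -0.0]
contact_force: [-0.7, -0.7, -0.7]
opening: 0.0234
```

Call:
jog_arm(
  steps=[
    [[0,0,0],[0,0,0]],
    [[0,0,0],[0,0,0]],
    [[0,0,0],[0,0,0]],
  ],
  fingers=-0.5,
)

```text
t: 14.7
tool_pos: [0.5105, -0.0822, 0.2073]
tool_rot: [3.141, 0.001, -0.0]
contact_force: [0.9, -0.4, -1.2]
opening: 0.0233
```

Call:
jog_arm(
  steps=[
    [[0,0,0],[0,0,0]],
    [[0,0,0],[0,0,0]],
    [[0,0,0],[0,0,0]],
  ],
  fingers=-0.6,
)

```text
t: 15.0
tool_pos: [0.5105, -0.0822, 0.2073]
tool_rot: [3.141, 0.001, -0.0]
contact_force: [0.3, -0.2, 0.2]
opening: 0.0234
```

Call:
jog_arm(
  steps=[
    [[0,0,0],[0,0,0]],
    [[0,0,0],[0,0,0]],
    [[0,0,0],[0,0,0]],
  ],
  fingers=-1,
)

```text
t: 15.3
tool_pos: [0.5105, -0.0822, 0.2073]
tool_rot: [3.141, 0.001, -0.0]
contact_force: [0.4, -0.2, -0.5]
opening: 0.0234
```

Call:
jog_arm(
  steps=[
    [[0,0,0],[0,0,0]],
    [[0,0,0],[0,0,0]],
    [[0,0,0],[0,0,0]],
    [[0,0,0],[0,0,0]],
    [[0,0,0],[0,0,0]],
  ],
  fingers=-0.445,
)

```text
t: 15.8
tool_pos: [0.5105, -0.0822, 0.2073]
tool_rot: [3.141, 0.001, -0.0]
contact_force: [-0.5, -0.1, -1.9]
opening: 0.0235
```

Call:
jog_arm(
  steps=[
    [[0,0,-0.5],[0,0,0]],
    [[0,0,-0.5],[0,0,0]],
    [[0,0,-1],[0,0,0]],
    [[0,0,0],[0,0,0]],
  ],
)

```text
t: 16.2
tool_pos: [0.5105, -0.0822, 0.2289]
tool_rot: [3.141, 0.001, -0.001]
contact_force: [-0.1, -1.8, -0.8]
opening: 0.0236
```

```bash
python3 - <<'E'
from h import *
a=[]
for i in range(5):
    o=ctrl.get_obs();a.append([*o["contact_force"],o["opening"]*1000]);im=img("wrist")
print(np.round(a,2));goal(.51,-.082,.23)
cv2.imwrite("pics/w8.png",im)
E
```

```text
[[-0.14 -1.81 -0.81 23.63]
 [ 0.    0.44 -1.83 23.83]
 [ 0.26  0.43 -1.11 23.71]
 [-0.6   0.15 -1.43 23.74]
 [ 0.67  0.31 -1.23 23.44]]
t 16.45 pos [ 0.5094 -0.0819  0.2264] F [-0.83 -0.85 -0.79] open 0.0238
 shift cm [ 0.05  0.01 -0.36]  after-rot shift [ 0.06  0.01 -0.36]  turn deg [-0.05  0.27  0.03]
```

View pics/w8.png

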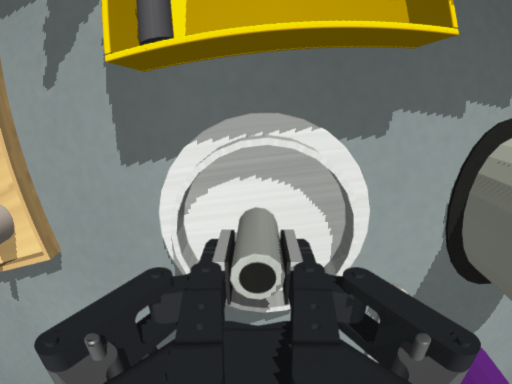

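Call:
jog_arm(
  steps=[
    [[0,0,0],[0,0,0]],
    [[0,0,0],[0,0,0]],
    [[0,0,-2],[0,0,0]],
    [[0,0,-3],[0,0,0]],
    [[0,0,-3],[0,0,0]],
    [[0,0,-1],[0,0,0]],
  ],
  fingers=-1,
  grip_force=40,
)

```text
t: 17.05
tool_pos: [0.5084, -0.0816, 0.3141]
tool_rot: [-3.137, -0.001, 0.023]
contact_force: [1.2, 0.2, -0.8]
opening: 0.0232
```

Call:
jog_arm(
  steps=[
    [[2,0,0],[0,0,0]],
    [[3,0,0],[0,0,0]],
    [[3,0.3,0],[0,0,0]],
    [[3,0.3,0],[0,0,0]],
    [[2.5,0.3,0],[0,0,0]],
    [[2,0,0],[0,0,0]],
    [[0,0,0],[0,0,0]],
  ],
)

```text
t: 17.75
tool_pos: [0.668, -0.0907, 0.3067]
tool_rot: [-3.137, 0.0, 0.028]
contact_force: [-0.2, 0.1, -0.8]
opening: 0.0229
```

```bash
python3 - <<'E'
from h import *
goal(.667,-.091,.2035)
cv2.imwrite("pics/w9.png",img("wrist"))
E
```

```text
t 17.75 pos [ 0.668  -0.0907  0.3067] F [-0.16  0.07 -0.81] open 0.0229
 shift cm [ 0.08  0.08 10.32]  after-rot shift [-0.1   0.03 10.32]  turn deg [-0.26  1.02 -0.01]
```

View pics/w9.png

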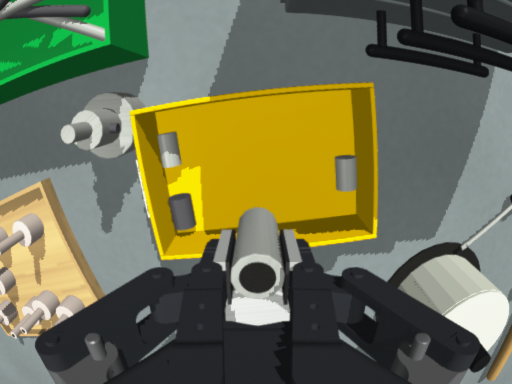

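```bash
python3 - <<'E'
from h import *
print(proj("wrist",(.667,-.091,.004)))
inf=ctrl.camera_info("wrist")
print([plane("wrist",c,.055,inf) for c in [(132,112),(375,84),(377,237),(163,258)]])
E
```

```text
[259.579 178.192]
[array([0.734 , 0.0077, 0.055 ]), array([ 0.7551, -0.1783,  0.055 ]), array([ 0.6287, -0.1925,  0.055 ]), array([ 0.6086, -0.0064,  0.055 ])]
```

Call:
jog_arm(
  steps=[
    [[0.7,0,2],[-0.3,1,0]],
    [[0,0,2.5],[0,0,0]],
    [[0,0,2.5],[0,0,0]],
    [[0,0,1.5],[0,0,0]],
    [[0,0,0.5],[0,0,0]],
    [[0,0,0],[0,0,0]],
  ],
)

```text
t: 18.4
tool_pos: [0.6692, -0.0902, 0.211]
tool_rot: [-3.142, 0.001, 0.011]
contact_force: [0.1, 0.6, -0.5]
opening: 0.0231
```

```bash
python3 - <<'E'
from h import *
goal(.675,-.091,.2035)
E
```

```text
t 18.40 pos [ 0.6692 -0.0902  0.211 ] F [ 0.11  0.59 -0.51] open 0.0231
 shift cm [0.58 0.07 0.74]  after-rot shift [0.58 0.08 0.75]  turn deg [-0.    0.4  -0.03]
```

Call:
jog_arm(
  steps=[
    [[0.5,0,0.2],[0,0.4,0]],
    [[0,0,0.3],[0,0,0]],
    [[0,0,0.25],[0,0,0]],
    [[0,0,0.2],[0,0,0]],
    [[0,0,0],[0,0,0]],
  ],
)

```text
t: 18.9
tool_pos: [0.6762, -0.0906, 0.2056]
tool_rot: [3.14, -0.001, 0.012]
contact_force: [-0.5, 0.0, -1.2]
opening: 0.0229
```

Call:
jog_arm(
  steps=[
    [[0,0,0.2],[0,0,0]],
    [[0,0,0.2],[0,0,0]],
    [[0,0,0],[0,0,0]],
  ],
)

```text
t: 19.2
tool_pos: [0.677, -0.0907, 0.2037]
tool_rot: [3.139, -0.0, 0.015]
contact_force: [-0.5, 0.2, -0.7]
opening: 0.0234
```

Call:
jog_arm(
  steps=[
    [[0,0,0.1],[0.2,-0.8,0]],
    [[0,0,0.2],[0,0,0]],
    [[0,0,0],[0,0,0]],
  ],
)

```text
t: 19.5
tool_pos: [0.6781, -0.091, 0.2038]
tool_rot: [-3.14, 0.0, 0.005]
contact_force: [-0.0, -0.4, -1.0]
opening: 0.0232
```

Call:
jog_arm(
  steps=[
    [[0,0,0],[0,0,0]],
    [[0,0,0],[0,0,0]],
    [[0,0,0],[0,0,0]],
    [[0,0,-2],[0,0,0]],
    [[0,0,-4],[0,0,0]],
    [[0,0,-4],[0,0,0]],
    [[0,0,-4],[0,0,0]],
    [[0,0,-2],[0,0,0]],
  ],
  fingers=-0.1,
)

```text
t: 20.3
tool_pos: [0.6772, -0.091, 0.3599]
tool_rot: [-3.137, 0.001, 0.029]
contact_force: [1.1, -0.1, 0.4]
opening: 0.0386
```

```bash
python3 - <<'E'
from h import *
goal(.54,.20,.30)
cv2.imwrite("pics/w10.png",img("wrist"))
E
```

```text
t 20.30 pos [ 0.6772 -0.091   0.3599] F [ 1.11 -0.13  0.44] open 0.0386
 shift cm [-13.62 -29.06   6.38]  after-rot shift [-13.72 -29.1    5.99]  turn deg [-0.28  1.07 -0.03]
```

View pics/w10.png

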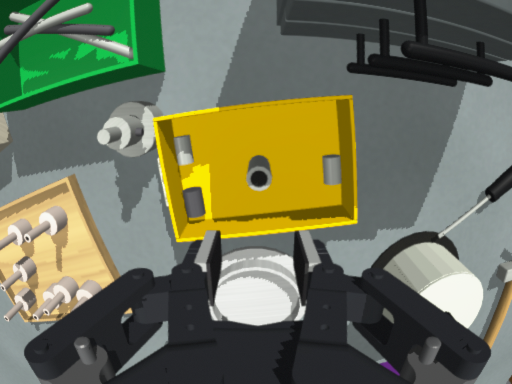

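Call:
jog_arm(
  steps=[
    [[-1.5,-3,-0.5],[-0.3,1,0]],
    [[-1.5,-4,-0.5],[0,0,0]],
    [[-1.5,-4,-0.5],[0,0,0]],
    [[-1.5,-4,-0.5],[0,0,0]],
    [[-1.5,-4,-0.5],[0,0,0]],
    [[-1.5,-4,-0.5],[0,0,0]],
    [[-1.5,-4,-0.5],[0,0,0]],
    [[-1.5,-3,-0.5],[0,0,0]],
  ],
)

```text
t: 21.15
tool_pos: [0.555, 0.2149, 0.3986]
tool_rot: [3.139, -0.016, 0.003]
contact_force: [0.9, 0.0, 0.4]
opening: 0.0382
```

Call:
jog_arm(
  steps=[
    [[0,-2,0],[0,0,0]],
    [[0,-1,0],[0,0,0]],
    [[0,0,0],[0,0,0]],
    [[0,0,0],[0,0,0]],
    [[0,0,0],[0,0,0]],
  ],
)

```text
t: 21.65
tool_pos: [0.5532, 0.2484, 0.3959]
tool_rot: [3.137, -0.008, -0.002]
contact_force: [0.9, 1.0, 1.3]
opening: 0.0383
```

```bash
python3 - <<'E'
from h import *
goal(.54,.20,.40)
i=ctrl.camera_info("wrist");im=img("wrist");cv2.imwrite("pics/w11.png",im);np.save("inf11.npy",i["camera_from_world"])
crop(im,80,20,400,300,2,"pics/w11c.png")
E
```

```text
t 21.65 pos [0.5532 0.2484 0.3959] F [0.95 0.99 1.3 ] open 0.0383
 shift cm [-1.3   4.85 -0.39]  after-rot shift [-1.32  4.84 -0.41]  turn deg [ 0.24  0.08 -0.28]
```

View pics/w11c.png

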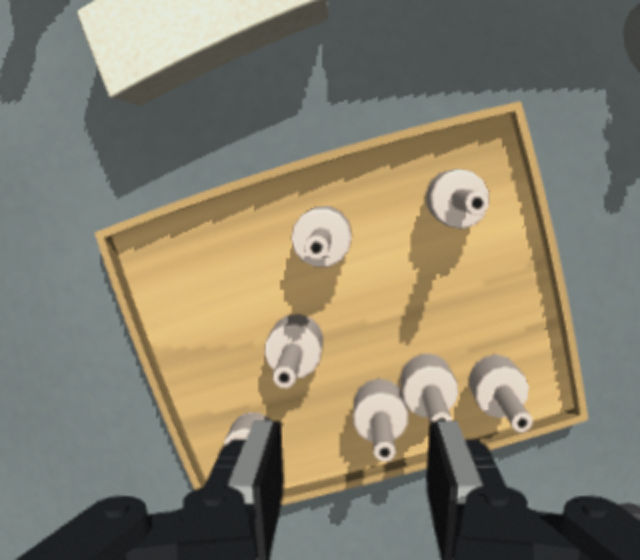

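```bash
python3 - <<'E'
from h import *
i=dict(ctrl.camera_info("wrist"));i["camera_from_world"]=np.load("inf11.npy")
f=lambda u,v:(80+u/2-.25,20+v/2-.25)
tips=dict(A=(316,246),B=(477,203),C=(284,377),D=(384,452),E=(442,415),F=(521,423))
coll=dict(A=(322,236),B=(459,197),C=(295,342),D=(381,404),E=(430,380),F=(499,385),G=(251,430))
for k in coll:
    print(k,"tip",plane("wrist",f(*tips[k]),.078,i) if k in tips else None,"collar",plane("wrist",f(*coll[k]),.033,i))
E
python3 - <<'E'
from h import *
im=img("top");cv2.imwrite("pics/t11.png",im);crop(im,110,130,220,230,6,"pics/t11c.png")
E
```

```text
A tip [0.5904 0.2661 0.078 ] collar [0.5907 0.2655 0.033 ]
B tip [0.6118 0.1879 0.078 ] collar [0.613  0.1888 0.033 ]
C tip [0.5235 0.284  0.078 ] collar [0.5293 0.2823 0.033 ]
D tip [0.4804 0.2322 0.078 ] collar [0.4902 0.2319 0.033 ]
E tip [0.5017 0.2018 0.078 ] collar [0.5052 0.2028 0.033 ]
F tip [0.4958 0.1579 0.078 ] collar [0.5014 0.1601 0.033 ]
G tip None collar [0.473  0.3118 0.033 ]
```

View pics/t11c.png

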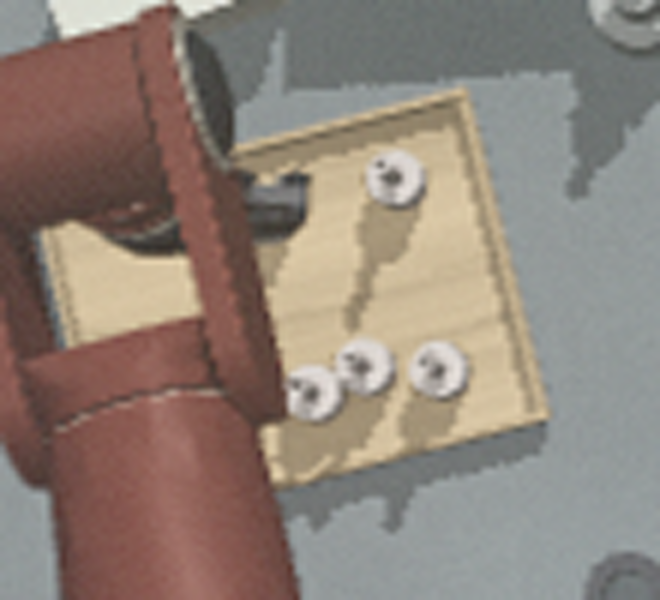

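Call:
jog_arm(
  steps=[
    [[-1.5,2,1],[0.2,0,-0.3]],
    [[-2,3,1],[0,0,0]],
    [[-1.5,2.5,2],[0,0,0]],
    [[-0.8,1.6,2],[0,0,0]],
    [[0,0,2],[0,0,0]],
    [[0,0,1.5],[0,0,0]],
    [[0,0,0],[0,0,0]],
    [[0,0,0],[0,0,0]],
  ],
  fingers=-0.39,
  grip_force=20,
)

```text
t: 22.55
tool_pos: [0.4951, 0.1494, 0.2998]
tool_rot: [3.141, -0.012, 0.006]
contact_force: [-0.1, 0.7, 0.6]
opening: 0.0261
```

```bash
cat > look.py <<'E'
import sys
from h import *
# look.py tag x y z : picture + goal
tag=sys.argv[1];g=[float(v) for v in sys.argv[2:5]]
i=ctrl.camera_info("wrist");im=img("wrist");i2=ctrl.camera_info("wrist")
goal(*g)
np.save("inf_%s.npy"%tag,i["camera_from_world"])
print("drift",np.abs(i["camera_from_world"]-i2["camera_from_world"])[:3,3].max())
cv2.imwrite("pics/w%s.png"%tag,im)
x0,y0,x1,y1=[int(v) for v in sys.argv[5:9]] if len(sys.argv)>5 else (130,100,390,300)
crop(im,x0,y0,x1,y1,3,"pics/w%sc.png"%tag)
E
python3 look.py 12 .4957 .1575 .213
```

```text
t 22.60 pos [0.495  0.1495 0.2998] F [ 0.61 -0.18 -0.47] open 0.0263
 shift cm [ 0.03 -0.8   8.68]  after-rot shift [ 0.07 -0.8   8.68]  turn deg [ 0.02 -0.22 -0.44]
drift 4.941151800524901e-05
```

View pics/w12c.png

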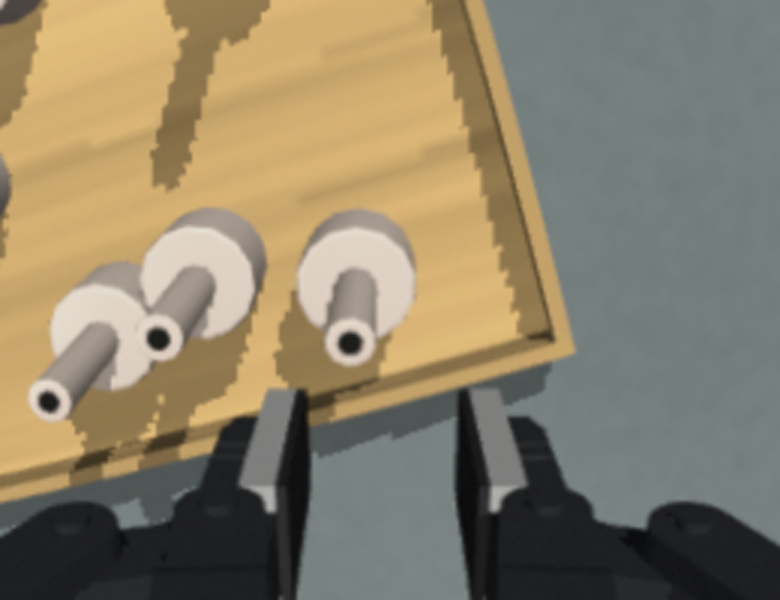

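```bash
cat >> h.py <<'E'
def infof(tag):
    i=dict(ctrl.camera_info("wrist"));i["camera_from_world"]=np.load("inf_%s.npy"%tag);return i
E
cp inf11.npy inf_11.npy
python3 - <<'E'
from h import *
f1=lambda u,v:(80+u/2-.25,20+v/2-.25)
f2=lambda u,v:(130+u/3-.33,100+v/3-.33)
a,b=infof("11"),infof("12")
for n,p,q in [("F",(521,423),(350,342)),("E",(442,415),(158,338)),("D",(384,452),(48,401))]:
    print(n,*tri([ray("wrist",f1(*p),a),ray("wrist",f2(*q),b)]),plane("wrist",f2(*q),.078,b))
E
```

```text
F [0.4953 0.1573 0.0762] [np.float64(0.0002785691821055994), np.float64(0.00027856918210567564)] [0.4963 0.1571 0.078 ]
E [0.499  0.2018 0.0768] [np.float64(0.002004884575990738), np.float64(0.00200488457599074)] [0.4973 0.2019 0.078 ]
D [0.4804 0.2322 0.0778] [np.float64(9.33330760211699e-05), np.float64(9.333307602123307e-05)] [0.4806 0.2321 0.078 ]
```

Call:
jog_arm(
  steps=[
    [[0,-0.8,0.5],[0,-0.2,-0.4]],
    [[0,0,1],[0,0,0]],
    [[0,0,1],[0,0,0]],
    [[0,0,0],[0,0,0]],
    [[0,0,0],[0,0,0]],
  ],
)

```text
t: 23.1
tool_pos: [0.4965, 0.1595, 0.2753]
tool_rot: [-3.141, -0.003, -0.007]
contact_force: [0.3, -1.0, 0.1]
opening: 0.0258
```

```bash
python3 look.py 13 .496 .157 .213
```

```text
t 23.15 pos [0.4964 0.1595 0.2752] F [-0.17 -0.3  -0.77] open 0.0261
 shift cm [-0.07  0.25  6.22]  after-rot shift [-0.04  0.25  6.22]  turn deg [-0.03 -0.23  0.1 ]
drift 0.00026596479108159654
```

View pics/w13c.png

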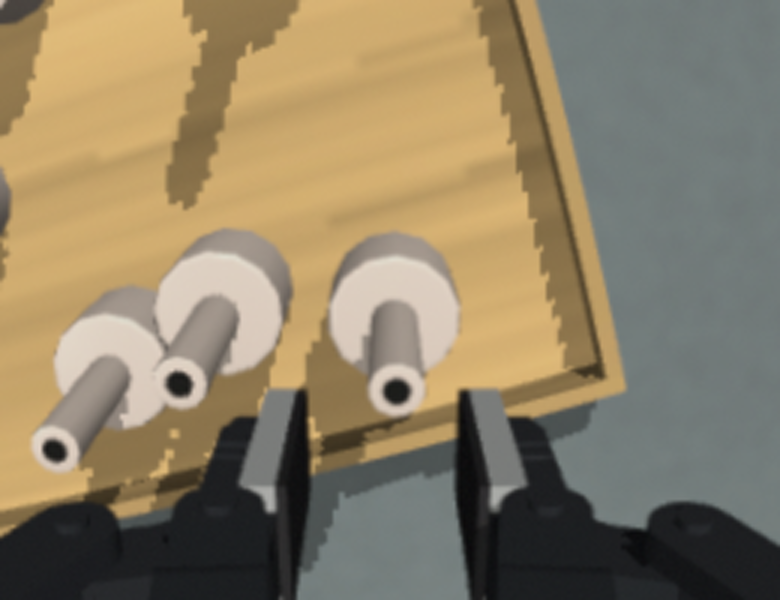

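Call:
jog_arm(
  steps=[
    [[-0.05,0.25,0.5],[0,-0.2,0.1]],
    [[0,0,1],[0,0,0]],
    [[0,0,1.5],[0,0,0]],
    [[0,0,1.2],[0,0,0]],
    [[0,0,0.8],[0,0,0]],
    [[0,0,0],[0,0,0]],
  ],
)

```text
t: 23.75
tool_pos: [0.4955, 0.1564, 0.2203]
tool_rot: [-3.141, 0.001, 0.001]
contact_force: [-0.5, -0.3, -0.1]
opening: 0.0262
```

```bash
python3 look.py 14 .496 .157 .213
```

```text
t 23.80 pos [0.4957 0.1564 0.2208] F [-0.83  0.64  0.25] open 0.0261
 shift cm [ 0.03 -0.06  0.78]  after-rot shift [ 0.03 -0.06  0.78]  turn deg [-0.02 -0.   -0.04]
drift 0.00028750711520786343
```

View pics/w14c.png

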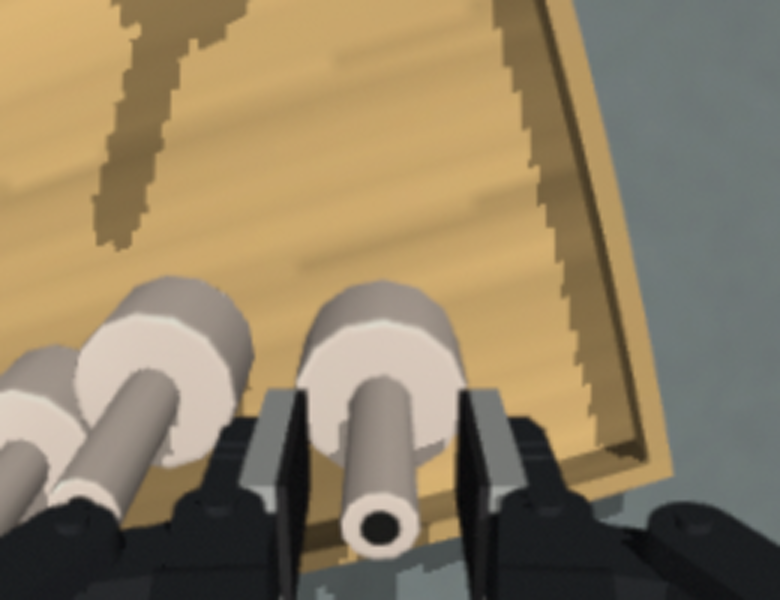

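Call:
jog_arm(
  steps=[
    [[0,0,0.4],[0,0,0]],
    [[0,0,0.4],[0,0,0]],
    [[0,0,0],[0,0,0]],
  ],
  fingers=-0.68,
)

```text
t: 24.1
tool_pos: [0.4963, 0.1566, 0.2131]
tool_rot: [-3.141, 0.001, -0.003]
contact_force: [1.2, -0.5, 0.3]
opening: 0.0138
```

Call:
jog_arm(
  steps=[
    [[0,0,0],[0,0,0]],
    [[0,0,0],[0,0,0]],
    [[0,0,0],[0,0,0]],
  ],
  fingers=-0.727,
)

```text
t: 24.4
tool_pos: [0.4965, 0.1567, 0.2136]
tool_rot: [-3.141, 0.001, -0.004]
contact_force: [-0.9, -0.3, -1.2]
opening: 0.0115
```

```bash
python3 - <<'E'
from h import *
goal(.496,.157,.213)
E
```

```text
t 24.40 pos [0.4965 0.1567 0.2136] F [-0.86 -0.32 -1.24] open 0.0115
 shift cm [-0.05 -0.03  0.06]  after-rot shift [-0.05 -0.03  0.06]  turn deg [-0.05 -0.16 -0.02]
```

Call:
jog_arm(
  steps=[
    [[0,0,0],[0,0,0]],
    [[0,0,0],[0,0,0]],
    [[0,0,0],[0,0,0]],
  ],
  fingers=-0.735,
)

```text
t: 24.7
tool_pos: [0.4964, 0.1567, 0.2137]
tool_rot: [-3.141, 0.001, -0.005]
contact_force: [-0.3, 0.7, -1.7]
opening: 0.0116
```

Call:
jog_arm(
  steps=[
    [[0,0,-0.5],[0,0,0]],
    [[0,0,-0.5],[0,0,0]],
    [[0,0,-0.5],[0,0,0]],
    [[0,0,0],[0,0,0]],
  ],
)

```text
t: 25.1
tool_pos: [0.4965, 0.1567, 0.2304]
tool_rot: [-3.141, 0.001, -0.006]
contact_force: [0.3, -0.1, -1.9]
opening: 0.0116
```

```bash
python3 - <<'E'
from h import *
a=[]
for i in range(4):
    o=ctrl.get_obs();a.append([*o["contact_force"],o["opening"]*1000]);im=img("wrist")
print(np.round(a,2));
E
python3 look.py 15 .496 .157 .213 130 180 390 380
```

```text
[[ 0.27 -0.11 -1.91 11.6 ]
 [-0.22 -0.94 -1.02 11.65]
 [ 0.5   1.27 -0.56 11.96]
 [ 0.38 -0.51 -1.57 11.89]]
t 25.35 pos [0.4959 0.1566 0.2289] F [ 0.97  0.02 -0.43] open 0.0114
 shift cm [ 0.   -0.04  1.59]  after-rot shift [ 0.01 -0.04  1.59]  turn deg [-0.03 -0.06 -0.02]
drift 0.00010152608011887443
```

View pics/w15c.png

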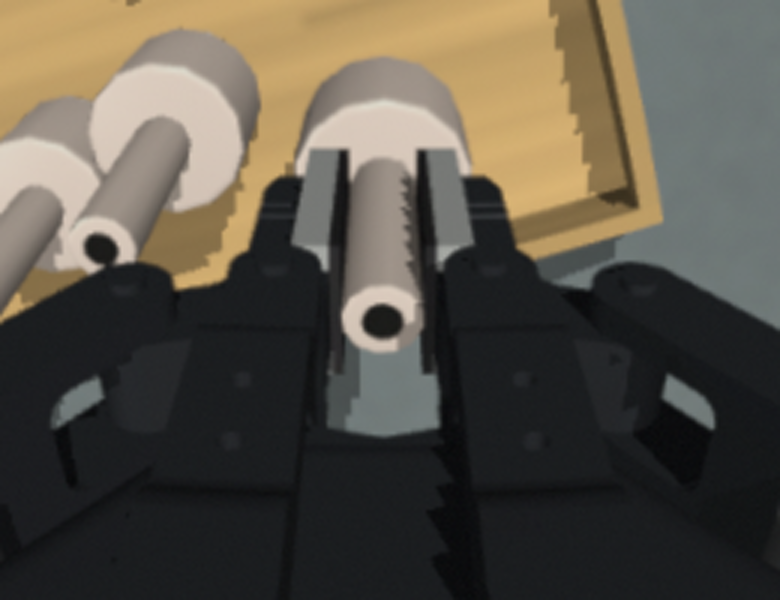

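Call:
jog_arm(
  steps=[
    [[0,0,0.5],[0,0,0]],
    [[0,0,0.5],[0,0,0]],
    [[0,0,0.3],[0,0,0]],
    [[0,0,0],[0,0,0]],
  ],
)

```text
t: 25.75
tool_pos: [0.4954, 0.1565, 0.2136]
tool_rot: [-3.141, 0.001, 0.002]
contact_force: [0.0, 0.6, -0.6]
opening: 0.0115
```

```bash
cat > avg.py <<'E'
from h import *
a=[]
for i in range(16):
    o=ctrl.get_obs();a.append([*o["contact_force"],o["opening"]*1000]);ctrl.get_image("top")
a=np.array(a);print(a.mean(0),a.std(0)/4,o["tool_pos"])
E
python3 avg.py
```

```text
[ 0.1653  0.2034 -0.475  11.5752] [0.1454 0.0913 0.1165 0.053 ] [0.4958 0.1565 0.2147]
```

Call:
jog_arm(
  steps=[
    [[0,0,0],[0,0,0]],
    [[0,0,0],[0,0,0]],
    [[0,0,0],[0,0,0]],
  ],
  fingers=-0.727,
)

```text
t: 26.85
tool_pos: [0.4958, 0.1565, 0.2147]
tool_rot: [-3.141, 0.001, -0.001]
contact_force: [-0.2, 0.3, -1.2]
opening: 0.0114
```

```bash
python3 avg.py
```

```text
[-0.2303  0.0103 -0.7504 11.6908] [0.0953 0.1213 0.1233 0.0419] [0.4958 0.1565 0.2147]
```

Call:
jog_arm(
  steps=[
    [[0,0,0],[0,0,0]],
    [[0,0,0],[0,0,0]],
    [[0,0,0],[0,0,0]],
  ],
  fingers=-0.72,
)

```text
t: 27.95
tool_pos: [0.4958, 0.1565, 0.2147]
tool_rot: [-3.141, 0.001, -0.001]
contact_force: [0.1, -1.1, -1.7]
opening: 0.0119
```

```bash
python3 avg.py
```

```text
[ 0.0123 -0.0107 -0.8676 11.9136] [0.1241 0.1465 0.0862 0.0444] [0.4958 0.1565 0.2147]
```

Call:
jog_arm(
  steps=[
    [[0,0,0],[0,0,0]],
    [[0,0,0],[0,0,0]],
    [[0,0,-1],[0,0,0]],
    [[0,0,-2],[0,0,0]],
    [[0,0,-2.5],[0,0,0]],
    [[0,0,-2],[0,0,0]],
    [[0,0,-1],[0,0,0]],
    [[0,0,0],[0,0,0]],
  ],
  fingers=-0.733,
)

```text
t: 29.55
tool_pos: [0.4955, 0.1565, 0.305]
tool_rot: [-3.141, 0.001, -0.001]
contact_force: [0.1, -0.5, -1.0]
opening: 0.0115
```

Call:
jog_arm(
  steps=[
    [[0.1,1.5,0],[0,0,0]],
    [[0.1,3,0],[0,0,0]],
    [[0.1,4,0],[0,0,0]],
    [[0.1,4,0],[0,0,0]],
    [[0.1,4,0],[0,0,0]],
    [[0.1,3.5,0],[0,0,0]],
    [[0,2.5,0],[0,0,0]],
    [[0,1,0],[0,0,0]],
  ],
)

```text
t: 30.35
tool_pos: [0.498, -0.0904, 0.2963]
tool_rot: [-3.141, -0.005, 0.019]
contact_force: [-0.1, 0.4, -1.7]
opening: 0.0115
```

Call:
jog_arm(
  steps=[
    [[0,0,0],[0,0,0]],
    [[0,0,0],[0,0,0]],
  ],
)

```text
t: 30.55
tool_pos: [0.4971, -0.0917, 0.2944]
tool_rot: [-3.14, 0.0, 0.024]
contact_force: [0.2, 0.7, -0.4]
opening: 0.0117
```

```bash
python3 look.py 16 .5027 -.0866 .2165 130 180 390 380
```

```text
t 30.60 pos [ 0.4971 -0.0914  0.2943] F [-0.41 -0.54 -0.47] open 0.0117
 shift cm [ 0.68 -0.46  7.78]  after-rot shift [ 0.56 -0.48  7.78]  turn deg [-0.11  0.89  0.03]
drift 8.737656333868138e-05
```

View pics/w16.png

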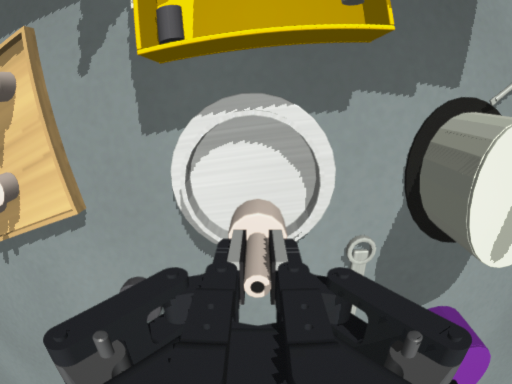

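```bash
cat > hand.py <<'E'
import sys
from h import *
# hand.py tag u v depth: tip offset in tool frame using fixed camera-in-tool
tag,u,v,dep=sys.argv[1],*[float(a) for a in sys.argv[2:5]]
# constant tool->cam
T=np.array([[0,1,0],[.96045,0,.27844],[.27844,0,-.96045]]);c=np.array([.07109,-.00017,.03099])
K=ctrl.camera_info("wrist")["K"]
x=(u-K[0,2])/K[0,0];y=(v-K[1,2])/K[1,1];r=np.hypot(x,y);s=np.sin(r)/r
d=T.T@np.array([x*s,-y*s,-np.cos(r)])
print("offset in tool mm",1000*(c+d*(dep-c[2])/d[2]))
E
python3 hand.py 16 257.3 286.7 .1356
python3 - <<'E'
from h import *
im=cv2.imread("pics/w16.png");crop(im,225,180,295,310,4.5,"pics/w16d.png")
E
```

```text
offset in tool mm [ -0.487   -0.0832 135.6   ]
```

View pics/w16d.png

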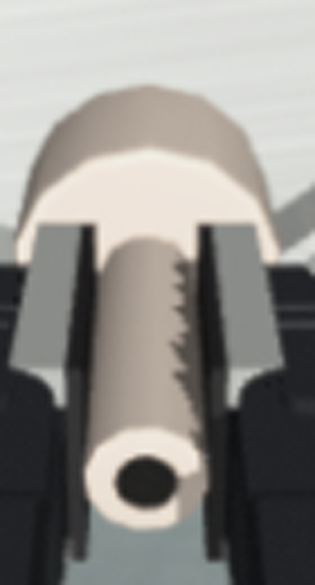

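Call:
jog_arm(
  steps=[
    [[0.6,-0.45,0.5],[-0.1,0.9,0]],
    [[0,0,1],[0,0,0]],
    [[0,0,1],[0,0,0]],
    [[0,0,0.5],[0,0,0]],
    [[0,0,0],[0,0,0]],
  ],
)

```text
t: 31.1
tool_pos: [0.5034, -0.0826, 0.2605]
tool_rot: [-3.14, -0.01, 0.0]
contact_force: [-0.2, -0.1, -0.6]
opening: 0.0114
```

```bash
python3 look.py 17 .5032 -.0866 .2175
```

```text
t 31.15 pos [ 0.5035 -0.0827  0.2608] F [ 0.45 -0.8  -1.46] open 0.0116
 shift cm [-0.03  0.39  4.33]  after-rot shift [-0.03  0.39  4.33]  turn deg [-0.07 -0.01  0.37]
drift 0.00018232239046123144
```

Call:
jog_arm(
  steps=[
    [[0,0.35,0.5],[0,0,0.4]],
    [[0,0,1],[0,0,0]],
    [[0,0,1],[0,0,0]],
    [[0,0,0.7],[0,0,0]],
    [[0,0,0],[0,0,0]],
    [[0,0,0],[0,0,0]],
  ],
)

```text
t: 31.75
tool_pos: [0.5036, -0.0869, 0.2261]
tool_rot: [-3.141, 0.003, -0.001]
contact_force: [0.0, -0.3, -0.2]
opening: 0.0119
```

```bash
python3 look.py 18 .5032 -.0866 .2175 130 100 390 300
```

```text
t 31.80 pos [ 0.5035 -0.0869  0.2261] F [-0.1   0.   -1.19] open 0.0118
 shift cm [-0.03 -0.03  0.86]  after-rot shift [-0.03 -0.03  0.86]  turn deg [-0.06 -0.02 -0.1 ]
drift 0.0001237281234713894
```

View pics/w18c.png

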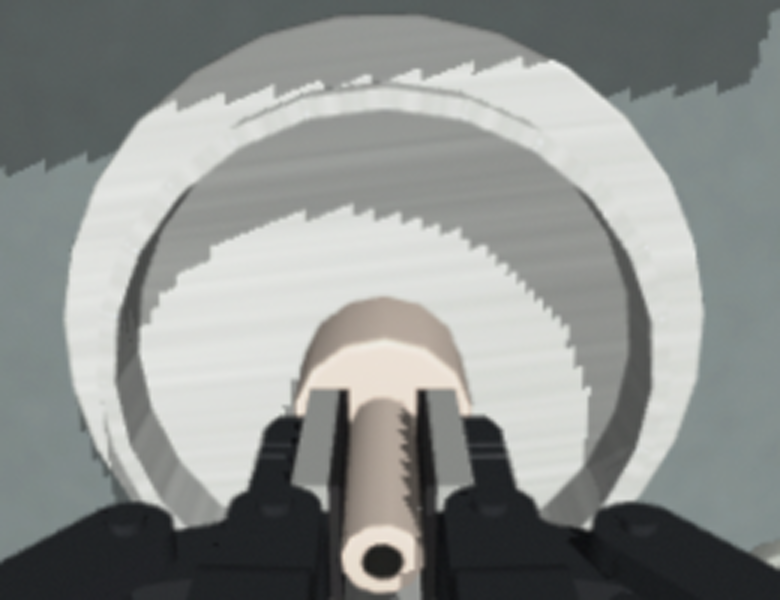

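Call:
jog_arm(
  steps=[
    [[0,0,0.3],[0,0,0]],
    [[0,0,0.3],[0,0,0]],
    [[0,0,0.15],[0,0,0]],
    [[0,0,0],[0,0,0]],
  ],
)

```text
t: 32.2
tool_pos: [0.504, -0.0869, 0.2191]
tool_rot: [-3.141, 0.003, -0.004]
contact_force: [0.5, 0.3, -0.8]
opening: 0.0115
```

Call:
jog_arm(
  steps=[
    [[0,0,0.15],[0,0,0]],
    [[0,0,0],[0,0,0]],
  ],
)

```text
t: 32.4
tool_pos: [0.5041, -0.087, 0.2176]
tool_rot: [-3.141, 0.003, -0.004]
contact_force: [-0.5, -0.4, -1.4]
opening: 0.0115
```

Call:
jog_arm(
  steps=[
    [[0,0,0.15],[0,0,0]],
    [[0,0,0],[0,0,0]],
  ],
)

```text
t: 32.6
tool_pos: [0.5044, -0.087, 0.2165]
tool_rot: [-3.142, 0.002, -0.006]
contact_force: [-0.4, 0.9, -1.3]
opening: 0.0117
```

```bash
python3 look.py 19 .5032 -.0866 .2165 130 100 390 300;python3 avg.py
```

```text
t 32.65 pos [ 0.5043 -0.087   0.2165] F [-0.47  0.12 -0.69] open 0.0113
 shift cm [-0.11 -0.04 -0.01]  after-rot shift [-0.11 -0.04 -0.  ]  turn deg [-0.   -0.21 -0.09]
drift 6.547258092914898e-05
[-0.0775  0.1222 -0.9161 11.5202] [0.1026 0.0939 0.1133 0.0637] [ 0.5043 -0.087   0.2164]
```

Call:
jog_arm(
  steps=[
    [[-0.2,0,0],[0,-0.2,0]],
    [[0,0,0],[0,0,0]],
  ],
)

```text
t: 33.65
tool_pos: [0.5021, -0.087, 0.2164]
tool_rot: [-3.141, 0.003, 0.001]
contact_force: [0.2, 0.4, 0.0]
opening: 0.0114
```

Call:
jog_arm(
  steps=[
    [[0,0,0.15],[0,0,0]],
    [[0,0,0],[0,0,0]],
  ],
)

```text
t: 33.85
tool_pos: [0.5028, -0.0872, 0.2167]
tool_rot: [3.141, -0.002, 0.001]
contact_force: [0.6, -1.4, -1.5]
opening: 0.0116
```

Call:
jog_arm(
  steps=[
    [[0,0,0],[0,0,0]],
    [[0,0,0],[0,0,0]],
    [[0,0,-1],[0,0,0]],
    [[0,0,-2],[0,0,0]],
    [[0,0,-3],[0,0,0]],
    [[0,0,-3],[0,0,0]],
    [[0,0,-2],[0,0,0]],
    [[0,0,0],[0,0,0]],
  ],
  fingers=-0.55,
)

```text
t: 34.65
tool_pos: [0.5023, -0.0871, 0.3325]
tool_rot: [-3.142, 0.003, -0.0]
contact_force: [0.0, 0.2, 0.0]
opening: 0.0193
```

Call:
jog_arm(
  steps=[
    [[0,0,0],[0,0,0]],
    [[0,0,0],[0,0,0]],
  ],
)

```text
t: 34.85
tool_pos: [0.502, -0.087, 0.3321]
tool_rot: [3.142, -0.003, 0.0]
contact_force: [-0.9, -0.1, -0.9]
opening: 0.0192
```

```bash
python3 look.py 20 .498 .202 .30 130 120 390 320
```

```text
t 34.90 pos [ 0.5018 -0.0869  0.3315] F [-0.95 -0.68 -0.7 ] open 0.0190
 shift cm [ -0.43 -28.89   3.16]  after-rot shift [ -0.38 -28.89   3.15]  turn deg [-0.02  0.05 -0.1 ]
drift 0.000498297013506066
```

View pics/w20c.png

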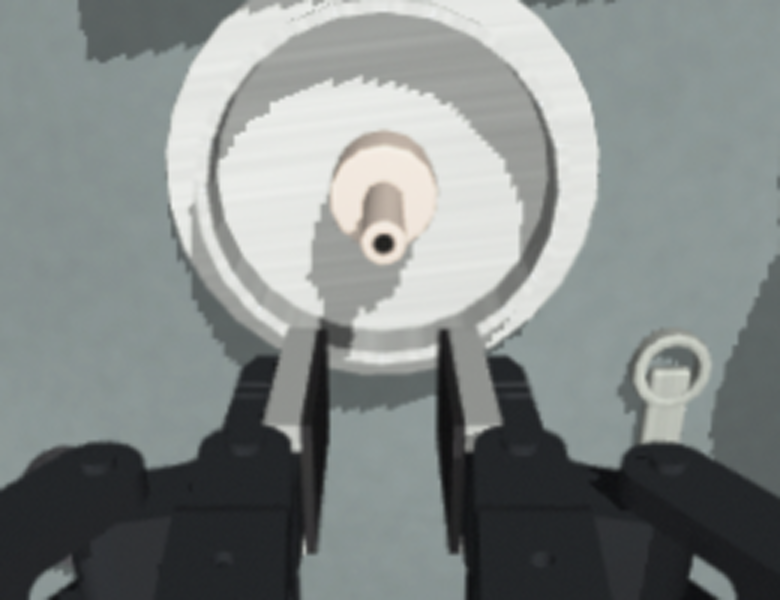

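```bash
python3 - <<'E'
from h import *
i=infof("20");f=lambda u,v:(130+u/3-.33,120+v/3-.33)
print("tip",plane("wrist",f(383,242),.081,i))
print("rim",circ([plane("wrist",f(*p),.028,i) for p in [(208,180),(556,180),(382,12),(380,356),(270,45),(495,45)]]))
print("rim lr",(plane("wrist",f(208,180),.028,i)+plane("wrist",f(556,180),.028,i))/2)
print("base lr",(plane("wrist",f(167,155),.008,i)+plane("wrist",f(598,155),.008,i))/2)
E
```

```text
tip [ 0.5026 -0.0867  0.081 ]
rim (array([ 0.5027, -0.0864,  0.0567]), np.float64(0.000910043685453641))
rim lr [ 0.5063 -0.0864  0.028 ]
base lr [ 0.5103 -0.0866  0.008 ]
```

Call:
jog_arm(
  steps=[
    [[0,-2,0],[0,0,0]],
    [[0,-4,0],[0,0,0]],
    [[0,-4.5,0],[0,0,0]],
    [[0,-4.5,0],[0,0,0]],
    [[0,-4.5,0],[0,0,0]],
    [[0,-4.5,0],[0,0,0]],
    [[0,-3,0],[0,0,0]],
    [[0,-1.5,0],[0,0,0]],
  ],
  fingers=-0.6,
)

```text
t: 35.7
tool_pos: [0.4999, 0.2061, 0.3185]
tool_rot: [3.141, -0.014, -0.033]
contact_force: [-0.1, -1.3, -0.1]
opening: 0.0168
```

Call:
jog_arm(
  steps=[
    [[0,0,1],[0,0,0]],
    [[0,0,1.5],[0,0,0]],
    [[0,0,0.5],[0,0,0]],
    [[0,0,0],[0,0,0]],
    [[0,0,0],[0,0,0]],
  ],
)

```text
t: 36.2
tool_pos: [0.4972, 0.2048, 0.2796]
tool_rot: [3.137, -0.013, -0.049]
contact_force: [-0.5, -0.3, -0.6]
opening: 0.0171
```

```bash
python3 look.py 21 .4975 .202 .27 130 120 390 320
```

```text
t 36.25 pos [0.4973 0.2048 0.2798] F [ 0.92  0.58 -0.26] open 0.0173
 shift cm [0.06 0.27 0.98]  after-rot shift [0.02 0.28 0.98]  turn deg [ 0.26  1.77 -0.47]
drift 6.889236170742885e-05
```

View pics/w21c.png

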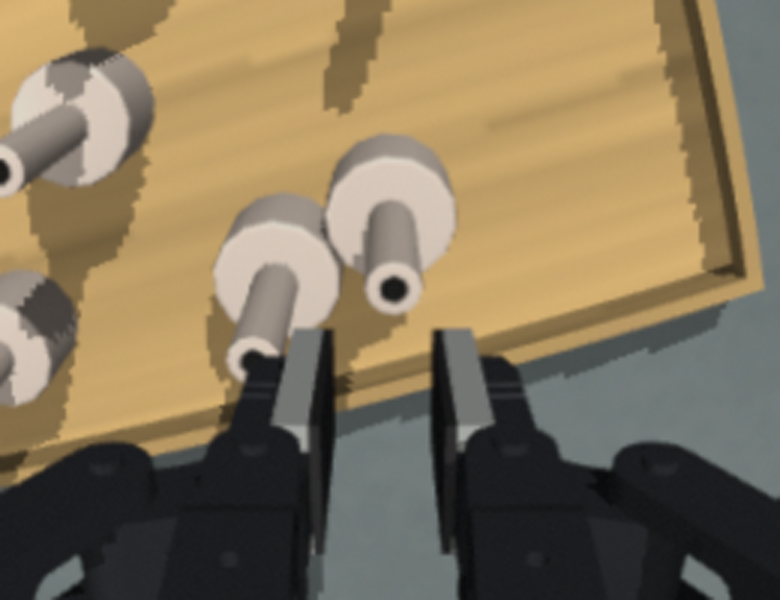

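```bash
cat > pt.py <<'E'
import sys
from h import *
# pt.py tag x0 y0 s z u v [u v ...]
tag=sys.argv[1];x0,y0,s,z=[float(a) for a in sys.argv[2:6]];a=[float(v) for v in sys.argv[6:]]
i=infof(tag)
for u,v in zip(a[::2],a[1::2]): print((u,v),plane("wrist",(x0+u/s-.33,y0+v/s-.33),z,i))
E
python3 pt.py 21 130 120 3 .078 394 289 252 362
```

```text
(394.0, 289.0) [0.4972 0.2019 0.078 ]
(252.0, 362.0) [0.4805 0.2322 0.078 ]
```

Target (0.4972, 0.2019). Correct tilt and offset, then descend.

Call:
jog_arm(
  steps=[
    [[0,0.25,0],[0.3,1.8,-0.5]],
    [[0,0,0],[0,0,0]],
    [[0,0,0],[0,0,0]],
  ],
)

```text
t: 36.55
tool_pos: [0.498, 0.201, 0.2811]
tool_rot: [-3.14, 0.003, -0.005]
contact_force: [1.5, 0.1, 0.5]
opening: 0.0169
```

```bash
python3 look.py 22 .4972 .2019 .213
```

```text
t 36.60 pos [0.4981 0.201  0.2812] F [-0.54  0.62  0.07] open 0.0171
 shift cm [-0.11 -0.08  6.82]  after-rot shift [-0.09 -0.09  6.82]  turn deg [-0.07 -0.19 -0.1 ]
drift 0.00012468882000044035
```

Call:
jog_arm(
  steps=[
    [[-0.1,-0.05,1],[-0.1,-0.2,0]],
    [[0,0,1.2],[0,0,0]],
    [[0,0,1.5],[0,0,0]],
    [[0,0,1],[0,0,0]],
    [[0,0,0.6],[0,0,0]],
    [[0,0,0],[0,0,0]],
  ],
)

```text
t: 37.2
tool_pos: [0.4964, 0.2015, 0.2222]
tool_rot: [3.14, -0.003, -0.006]
contact_force: [-0.8, -1.4, 0.2]
opening: 0.0172
```

```bash
python3 look.py 23 .4972 .2019 .213  130 120 390 320
```

```text
t 37.25 pos [0.4965 0.2016 0.2227] F [ 0.34 -0.33 -0.76] open 0.0167
 shift cm [ 0.07 -0.03  0.97]  after-rot shift [ 0.07 -0.03  0.97]  turn deg [ 0.06  0.17 -0.11]
drift 0.00022687637467422306
```

View pics/w23c.png

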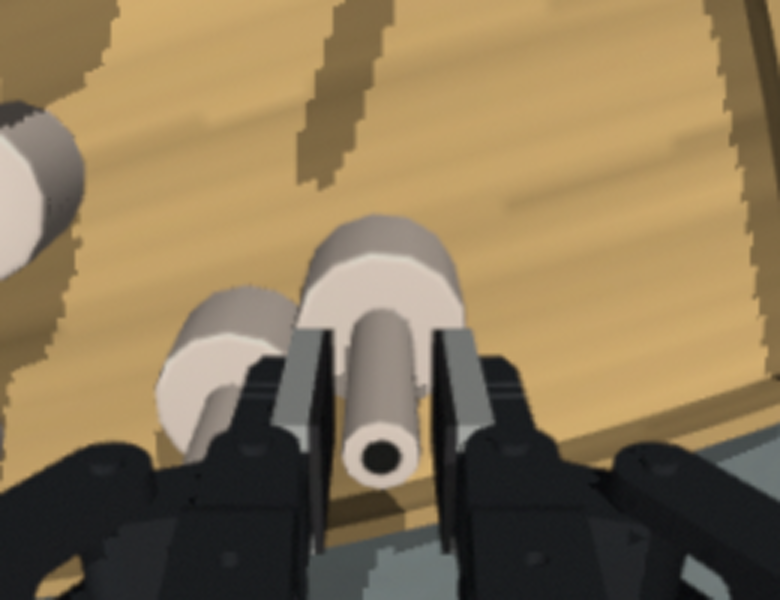

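Call:
jog_arm(
  steps=[
    [[0.05,0,0.5],[0,0.2,-0.1]],
    [[0,0,0.4],[0,0,0]],
    [[0,0,0.1],[0,0,0]],
    [[0,0,0],[0,0,0]],
    [[0,0,0],[0,0,0]],
  ],
  fingers=-0.68,
)

```text
t: 37.75
tool_pos: [0.498, 0.2018, 0.2135]
tool_rot: [3.141, 0.0, 0.006]
contact_force: [0.5, -0.5, 0.3]
opening: 0.0134
```

Call:
jog_arm(
  steps=[
    [[0,0,0],[0,0,0]],
    [[0,0,0],[0,0,0]],
    [[0,0,0],[0,0,0]],
    [[0,0,-0.5],[0,0,0]],
    [[0,0,-0.5],[0,0,0]],
    [[0,0,-1.5],[0,0,0]],
    [[0,0,-2],[0,0,0]],
    [[0,0,-2],[0,0,0]],
  ],
  fingers=-0.733,
)

```text
t: 38.55
tool_pos: [0.4964, 0.2015, 0.2798]
tool_rot: [3.14, 0.0, -0.003]
contact_force: [0.6, 0.6, -1.1]
opening: 0.0118
```

Call:
jog_arm(
  steps=[
    [[0,0,-1.5],[0,0,0]],
    [[0,0,-0.5],[0,0,0]],
    [[0,0,0],[0,0,0]],
  ],
)

```text
t: 38.85
tool_pos: [0.4977, 0.2019, 0.308]
tool_rot: [-3.141, -0.0, -0.013]
contact_force: [-0.0, -0.6, -0.7]
opening: 0.0121
```

```bash
python3 look.py 24 .5393 -.0865 .30  130 180 390 380
```

```text
t 38.90 pos [0.4977 0.2019 0.3076] F [-0.05 -0.17  0.27] open 0.0118
 shift cm [ 4.16 28.84  0.77]  after-rot shift [ 4.16 28.84  0.76]  turn deg [-0.04 -0.44  0.01]
drift 0.00021093319031706415
```

View pics/w24c.png

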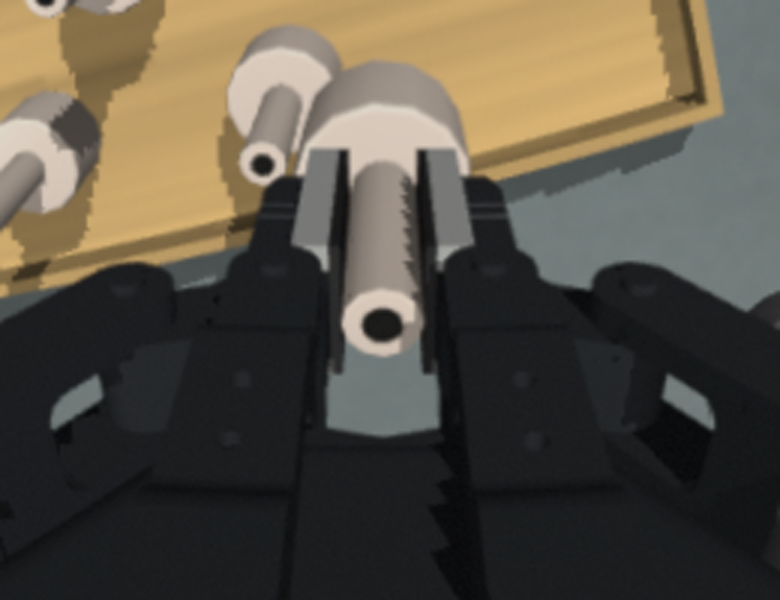

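```bash
python3 hand.py 24 257 288 .1357
```

```text
offset in tool mm [ -1.2297  -0.2091 135.7   ]
```

Call:
jog_arm(
  steps=[
    [[0.3,2,-0.2],[0,-0.4,0]],
    [[0.6,3.5,-0.2],[0,0,0]],
    [[0.7,4.3,-0.2],[0,0,0]],
    [[0.7,4.3,-0.2],[0,0,0]],
    [[0.7,4.3,-0.2],[0,0,0]],
    [[0.7,4.3,0],[0,0,0]],
    [[0.3,3,0],[0,0,0]],
    [[0,1.5,0],[0,0,0]],
  ],
)

```text
t: 39.7
tool_pos: [0.5369, -0.0777, 0.3099]
tool_rot: [-3.139, -0.01, 0.017]
contact_force: [-0.3, 0.3, -0.7]
opening: 0.0116
```

Call:
jog_arm(
  steps=[
    [[0,0,0],[0,0,0]],
    [[0,0,0],[0,0,0]],
    [[0,0,0],[0,0,0]],
  ],
)

```text
t: 40.0
tool_pos: [0.5361, -0.0789, 0.3072]
tool_rot: [-3.137, -0.005, 0.024]
contact_force: [-0.4, 0.2, -1.0]
opening: 0.0116
```

```bash
python3 look.py 25 .54 -.0865 .2175
```

```text
t 40.05 pos [ 0.536  -0.0786  0.3071] F [-0.44  0.54 -0.99] open 0.0117
 shift cm [0.53 0.83 8.95]  after-rot shift [0.4  0.79 8.96]  turn deg [-0.25  0.9   0.2 ]
drift 0.00010628395067341367
```

Call:
jog_arm(
  steps=[
    [[0.4,0.7,0.5],[-0.2,0.9,0.2]],
    [[0,0,1],[0,0,0]],
    [[0,0,1.2],[0,0,0]],
    [[0,0,0.5],[0,0,0]],
    [[0,0,0],[0,0,0]],
    [[0,0,0],[0,0,0]],
  ],
)

```text
t: 40.65
tool_pos: [0.5399, -0.0833, 0.2706]
tool_rot: [-3.14, -0.006, 0.002]
contact_force: [0.4, -0.0, -0.8]
opening: 0.0118
```

```bash
python3 look.py 26 .5403 -.0865 .2175
```

```text
t 40.70 pos [ 0.5399 -0.0833  0.2707] F [ 0.46  0.01 -1.22] open 0.0114
 shift cm [0.05 0.33 5.31]  after-rot shift [0.04 0.32 5.32]  turn deg [-0.1   0.07  0.22]
drift 3.8949329829118806e-05
```

Call:
jog_arm(
  steps=[
    [[0,0.3,0.5],[-0.1,0,0.2]],
    [[0,0,1.2],[0,0,0]],
    [[0,0,1.2],[0,0,0]],
    [[0,0,0.9],[0,0,0]],
    [[0,0,0.4],[0,0,0]],
    [[0,0,0],[0,0,0]],
    [[0,0,0],[0,0,0]],
  ],
)

```text
t: 41.4
tool_pos: [0.5398, -0.0867, 0.2249]
tool_rot: [3.141, -0.0, -0.002]
contact_force: [-0.2, 0.1, -0.8]
opening: 0.0112
```

```bash
python3 look.py 27 .5403 -.0865 .2175
```

```text
t 41.45 pos [ 0.5398 -0.0866  0.2249] F [-0.29  0.41 -0.87] open 0.0116
 shift cm [ 0.05 -0.01  0.74]  after-rot shift [ 0.05 -0.01  0.74]  turn deg [ 0.01  0.06 -0.01]
drift 3.928417543180851e-05
```

View pics/w27c.png

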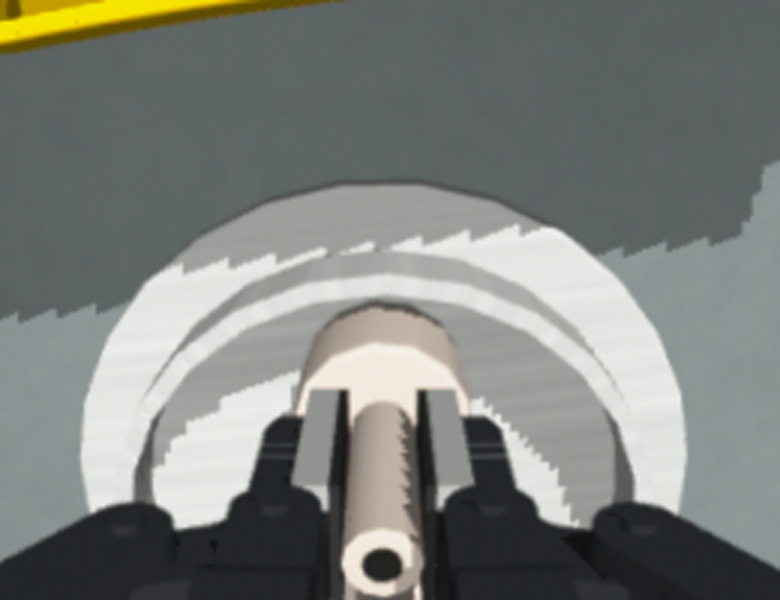

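Call:
jog_arm(
  steps=[
    [[0,0,0.3],[0,0,0]],
    [[0,0,0.3],[0,0,0]],
    [[0,0,0.15],[0,0,0]],
    [[0,0,0.15],[0,0,0]],
    [[0,0,0.1],[0,0,0]],
    [[0,0,0],[0,0,0]],
  ],
)

```text
t: 42.05
tool_pos: [0.5409, -0.0869, 0.2167]
tool_rot: [3.14, -0.0, 0.004]
contact_force: [0.1, 0.3, -1.3]
opening: 0.0115
```

```bash
python3 look.py 28 .5403 -.0865 .2165
```

```text
t 42.10 pos [ 0.5409 -0.0869  0.2167] F [-0.38 -0.17 -1.41] open 0.0119
 shift cm [-0.06 -0.04  0.02]  after-rot shift [-0.06 -0.04  0.02]  turn deg [ 0.08 -0.15 -0.  ]
drift 0.00010804533229613611
```

Call:
jog_arm(
  steps=[
    [[-0.1,0,0.1],[0.1,-0.1,0]],
    [[0,0,0],[0,0,0]],
  ],
)

```text
t: 42.3
tool_pos: [0.5405, -0.0872, 0.2166]
tool_rot: [3.141, -0.0, 0.006]
contact_force: [0.5, -0.1, -1.5]
opening: 0.0119
```

Call:
jog_arm(
  steps=[
    [[0,0,0],[0,0,0]],
    [[0,0,0],[0,0,0]],
    [[0,0,0],[0,0,0]],
    [[0,0,-1],[0,0,0]],
    [[0,0,-2],[0,0,0]],
    [[0,0,-3],[0,0,0]],
    [[0,0,-3],[0,0,0]],
    [[0,0,-2],[0,0,0]],
  ],
  fingers=-0.58,
)

```text
t: 43.1
tool_pos: [0.5383, -0.0866, 0.3273]
tool_rot: [-3.139, 0.0, 0.01]
contact_force: [-0.2, -0.5, 0.2]
opening: 0.0181
```

Call:
jog_arm(
  steps=[
    [[-1,-2,0],[0,0,0]],
    [[-0.7,-4,0],[0,0,0]],
    [[-0.7,-4.3,0],[0,0,0]],
    [[-0.7,-4.5,0],[0,0,0]],
    [[-0.7,-4.5,0],[0,0,0]],
    [[-0.7,-4.5,0],[0,0,0]],
    [[-0.7,-4,0],[0,0,0]],
    [[-0.5,-2.5,0],[0,0,0]],
  ],
)

```text
t: 43.9
tool_pos: [0.482, 0.2236, 0.3416]
tool_rot: [-3.141, 0.014, -0.023]
contact_force: [0.2, -1.2, -0.8]
opening: 0.0176
```

Call:
jog_arm(
  steps=[
    [[0,-1,0],[0,0,0]],
    [[0,0,1],[0,0,0]],
    [[0,0,1],[0,0,0]],
    [[0,0,0],[0,0,0]],
    [[0,0,0],[0,0,0]],
  ],
)

```text
t: 44.4
tool_pos: [0.4821, 0.2341, 0.3209]
tool_rot: [3.141, -0.01, 0.024]
contact_force: [0.6, 0.3, 0.4]
opening: 0.0181
```

```bash
python3 look.py 29 .4805 .232 .28  130 120 390 320
```

```text
t 44.45 pos [0.4821 0.234  0.3207] F [ 0.17 -0.38 -0.5 ] open 0.0184
 shift cm [-0.22  0.2   4.07]  after-rot shift [-0.16  0.2   4.07]  turn deg [ 0.05 -0.85 -0.38]
drift 0.00024896254827339037
```

View pics/w29c.png

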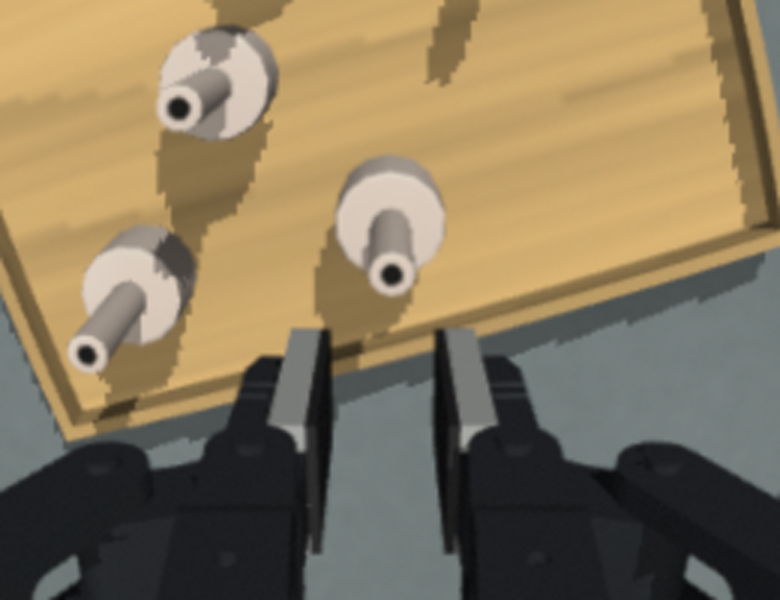

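```bash
python3 pt.py 29 130 120 3 .078 391 274 87 354 178 108; python3 - <<'E'
from h import *
f=lambda u,v:(130+u/3-.33,120+v/3-.33)
print("D height",*tri([ray("wrist",f(391,274),infof("29")),ray("wrist",f(252,362),infof("21"))]))
E
```

```text
(391.0, 274.0) [0.4805 0.2322 0.078 ]
(87.0, 354.0) [0.4575 0.3146 0.078 ]
(178.0, 108.0) [0.5234 0.2841 0.078 ]
D height [0.4805 0.2322 0.0779] [np.float64(1.2446320701557206e-05), np.float64(1.2446320701478795e-05)]
```

Call:
jog_arm(
  steps=[
    [[-0.15,0.2,0.5],[0,-0.8,-0.4]],
    [[0,0,1],[0,0,0]],
    [[0,0,1.5],[0,0,0]],
    [[0,0,0.7],[0,0,0]],
    [[0,0,0],[0,0,0]],
    [[0,0,0],[0,0,0]],
  ],
)

```text
t: 45.05
tool_pos: [0.4807, 0.2299, 0.2794]
tool_rot: [3.14, -0.003, -0.003]
contact_force: [-0.5, -0.5, 0.0]
opening: 0.018
```

```bash
python3 look.py 30 .4805 .232 .213  130 120 390 320
```

```text
t 45.10 pos [0.4807 0.23   0.2795] F [-0.6   0.44 -0.34] open 0.0174
 shift cm [-0.01 -0.22  6.65]  after-rot shift [-0.02 -0.2   6.65]  turn deg [ 0.09  0.12 -0.11]
drift 4.527971986556523e-05
```

Call:
jog_arm(
  steps=[
    [[0,-0.2,0.5],[0,0,0]],
    [[0,0,1.3],[0,0,0]],
    [[0,0,1.5],[0,0,0]],
    [[0,0,1.3],[0,0,0]],
    [[0,0,1],[0,0,0]],
    [[0,0,0.5],[0,0,0]],
    [[0,0,0],[0,0,0]],
  ],
)

```text
t: 45.8
tool_pos: [0.4804, 0.2323, 0.2128]
tool_rot: [3.14, -0.002, -0.004]
contact_force: [0.2, 1.0, 0.0]
opening: 0.0176
```

```bash
python3 look.py 31 .4805 .2322 .2135  130 120 390 320
```

```text
t 45.85 pos [0.4805 0.2323 0.2132] F [-0.89 -0.24  0.03] open 0.0178
 shift cm [ 0.    0.01 -0.03]  after-rot shift [ 0.    0.01 -0.03]  turn deg [ 0.09  0.11 -0.09]
drift 0.00019215303302977382
```

Call:
jog_arm(
  steps=[
    [[0,0,0],[0,0,0]],
    [[0,0,0],[0,0,0]],
  ],
  fingers=-0.68,
)

```text
t: 46.05
tool_pos: [0.4809, 0.2324, 0.2141]
tool_rot: [3.14, -0.002, -0.001]
contact_force: [-0.0, 0.6, -0.4]
opening: 0.0136
```

Call:
jog_arm(
  steps=[
    [[0,0,0],[0,0,0]],
    [[0,0,0],[0,0,0]],
    [[0,0,0],[0,0,0]],
    [[0,0,-0.5],[0,0,0]],
    [[0,0,-0.7],[0,0,0]],
    [[0,0,-2],[0,0,0]],
    [[0,0,-2.5],[0,0,0]],
    [[0,0,-2.5],[0,0,0]],
  ],
  fingers=-0.733,
)

```text
t: 46.85
tool_pos: [0.4795, 0.232, 0.297]
tool_rot: [3.138, -0.002, -0.011]
contact_force: [0.5, -0.7, -0.5]
opening: 0.0119
```

Call:
jog_arm(
  steps=[
    [[0,0,-1],[0,0,0]],
    [[0,0,0],[0,0,0]],
    [[0,0,0],[0,0,0]],
  ],
)

```text
t: 47.15
tool_pos: [0.4807, 0.2324, 0.3124]
tool_rot: [3.141, -0.002, 0.003]
contact_force: [0.5, -0.4, -1.9]
opening: 0.0116
```

```bash
python3 look.py 32 .5210 -.0548 .30  130 180 390 380
```

```text
t 47.20 pos [0.4806 0.2325 0.3121] F [-0.13 -0.15 -0.96] open 0.0113
 shift cm [ 4.08 28.72  1.23]  after-rot shift [ 4.04 28.73  1.21]  turn deg [ 0.03 -0.08 -0.08]
drift 0.0001806764151127127
```

View pics/w32c.png

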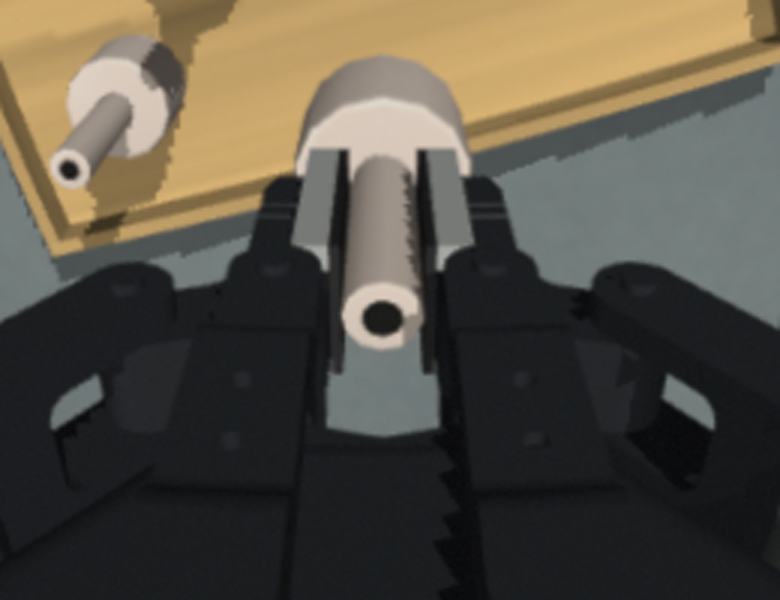

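Call:
jog_arm(
  steps=[
    [[0.3,2,-0.1],[0,0,0]],
    [[0.6,3.5,-0.1],[0,0,0]],
    [[0.7,4.4,-0.1],[0,0,0]],
    [[0.7,4.4,-0.1],[0,0,0]],
    [[0.7,4.4,-0.1],[0,0,0]],
    [[0.7,4.4,0],[0,0,0]],
    [[0.4,3.2,0],[0,0,0]],
    [[0,1.6,0],[0,0,0]],
  ],
)

```text
t: 48.0
tool_pos: [0.5195, -0.0545, 0.3044]
tool_rot: [-3.141, -0.008, 0.027]
contact_force: [-0.4, 0.3, -1.5]
opening: 0.0119
```

Call:
jog_arm(
  steps=[
    [[0,0,0],[0,0,0]],
    [[0,0,0],[0,0,0]],
  ],
)

```text
t: 48.2
tool_pos: [0.5187, -0.0565, 0.3012]
tool_rot: [-3.14, -0.001, 0.035]
contact_force: [0.7, 1.0, -0.7]
opening: 0.0115
```

```bash
python3 look.py 33 .5210 -.0548 .2175
```

```text
t 48.25 pos [ 0.5187 -0.0562  0.3012] F [-1.3  -0.09 -0.33] open 0.0117
 shift cm [ 0.43 -0.12  8.36]  after-rot shift [ 0.23 -0.14  8.37]  turn deg [-0.09  1.31  0.09]
drift 0.00020049642949476754
```

Call:
jog_arm(
  steps=[
    [[0.25,0,0.5],[0,1.3,0]],
    [[0,0,1],[0,0,0]],
    [[0,0,1.2],[0,0,0]],
    [[0,0,0.5],[0,0,0]],
    [[0,0,0],[0,0,0]],
  ],
)

```text
t: 48.75
tool_pos: [0.5201, -0.052, 0.2647]
tool_rot: [-3.138, -0.012, 0.007]
contact_force: [-0.5, 0.6, -0.3]
opening: 0.0114
```

```bash
python3 look.py 34 .5210 -.0548 .2175
```

```text
t 48.80 pos [ 0.5201 -0.052   0.2649] F [-0.55  0.05 -1.02] open 0.0116
 shift cm [0.1  0.3  4.74]  after-rot shift [0.09 0.28 4.74]  turn deg [-0.2   0.23  0.42]
drift 0.0001703685276689404
```

Call:
jog_arm(
  steps=[
    [[0.1,0.3,0.5],[-0.2,0.2,0.4]],
    [[0,0,1.2],[0,0,0]],
    [[0,0,1.2],[0,0,0]],
    [[0,0,0.7],[0,0,0]],
    [[0,0,0],[0,0,0]],
    [[0,0,0],[0,0,0]],
  ],
)

```text
t: 49.4
tool_pos: [0.5214, -0.0554, 0.2259]
tool_rot: [3.141, -0.001, -0.0]
contact_force: [0.2, -0.1, -0.6]
opening: 0.0117
```

```bash
python3 look.py 35 .5210 -.0548 .2175
```

```text
t 49.45 pos [ 0.5213 -0.0554  0.2259] F [ 1.08  0.79 -1.59] open 0.0116
 shift cm [-0.03 -0.06  0.84]  after-rot shift [-0.03 -0.06  0.84]  turn deg [ 0.03  0.01 -0.03]
drift 0.00010433053209357723
```

View pics/w35c.png

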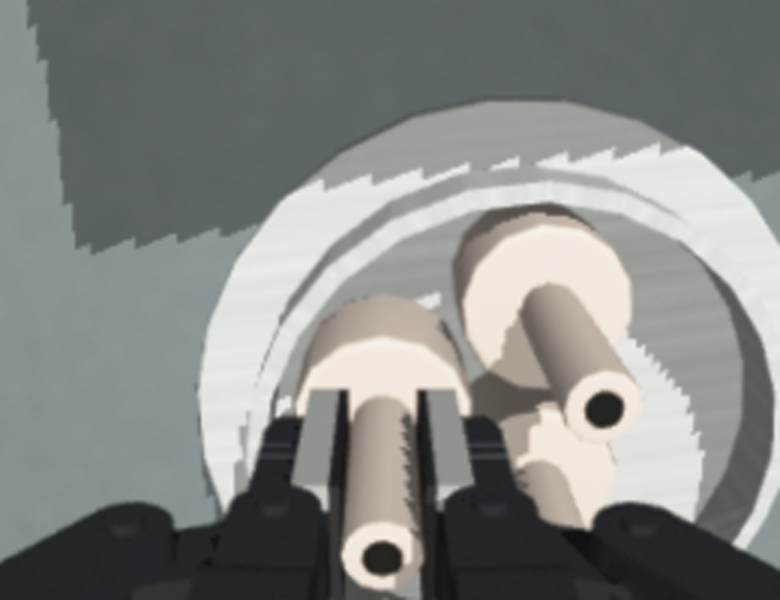

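```bash
python3 pt.py 35 130 100 3 .081 604 409
```

```text
(604.0, 409.0) [ 0.5397 -0.0868  0.081 ]
```

Call:
jog_arm(
  steps=[
    [[-0.05,-0.05,0.3],[0,0,0]],
    [[0,0,0.3],[0,0,0]],
    [[0,0,0.15],[0,0,0]],
    [[0,0,0.15],[0,0,0]],
    [[-0.05,0,0.1],[0,0,0]],
    [[0,0,0],[0,0,0]],
  ],
)

```text
t: 50.05
tool_pos: [0.5213, -0.055, 0.2172]
tool_rot: [3.14, -0.001, 0.006]
contact_force: [0.4, 0.2, -0.5]
opening: 0.0113
```

```bash
python3 look.py 36 .5210 -.0548 .2165
```

```text
t 50.10 pos [ 0.5213 -0.0551  0.2172] F [ 0.09 -0.38 -1.33] open 0.0114
 shift cm [-0.03 -0.03  0.07]  after-rot shift [-0.03 -0.03  0.07]  turn deg [ 0.08 -0.22 -0.03]
drift 3.582158833936866e-05
```

Call:
jog_arm(
  steps=[
    [[-0.05,0,0.12],[0,-0.2,0]],
    [[0,0,0],[0,0,0]],
  ],
)

```text
t: 50.3
tool_pos: [0.5216, -0.0552, 0.2173]
tool_rot: [3.14, -0.001, 0.005]
contact_force: [-0.1, 0.2, -1.8]
opening: 0.0112
```

Call:
jog_arm(
  steps=[
    [[0,0,0],[0,0,0]],
    [[0,0,0],[0,0,0]],
    [[0,0,0],[0,0,0]],
    [[0,0,-1],[0,0,0]],
    [[0,0,-2],[0,0,0]],
    [[0,0,-3],[0,0,0]],
    [[0,0,-3],[0,0,0]],
    [[0,0,-2],[0,0,0]],
  ],
  fingers=-0.58,
)

```text
t: 51.1
tool_pos: [0.5193, -0.0546, 0.3277]
tool_rot: [-3.141, 0.001, 0.012]
contact_force: [0.2, 0.2, 0.5]
opening: 0.0179
```

```bash
python3 look.py 37 .5234 .2841 .33  130 120 390 320
```

```text
t 51.15 pos [ 0.5204 -0.0548  0.3315] F [1.91 0.44 2.14] open 0.0182
 shift cm [  0.29 -33.89   0.12]  after-rot shift [  0.3  -33.89   0.15]  turn deg [ 0.06  0.13 -0.02]
drift 0.002650213334114526
```

View pics/w37c.png

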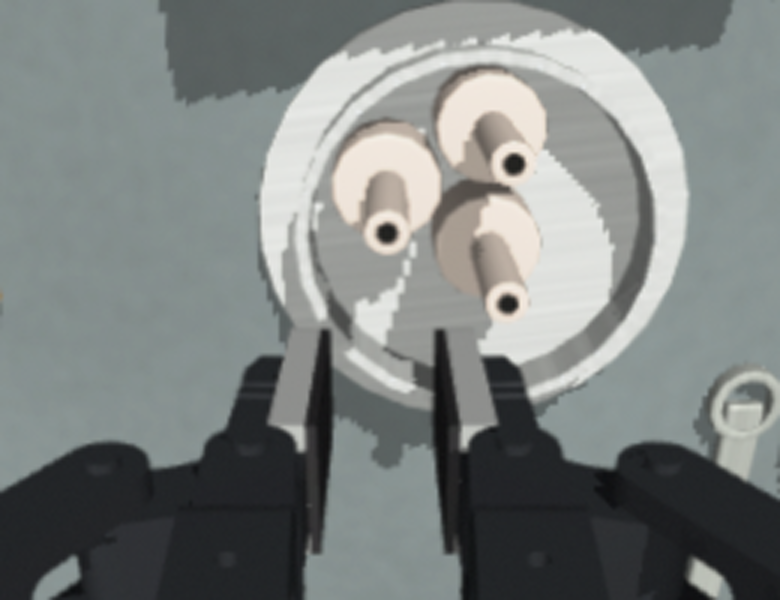

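Call:
jog_arm(
  steps=[
    [[0,-2.5,0],[0,0,0]],
    [[0,-4,0],[0,0,0]],
    [[0,-4.7,0],[0,0,0]],
    [[0,-4.7,0],[0,0,0]],
    [[0,-4.7,0],[0,0,0]],
    [[0,-4.7,0],[0,0,0]],
    [[0,-4,0],[0,0,0]],
    [[0,-2.5,0],[0,0,0]],
  ],
)

```text
t: 51.95
tool_pos: [0.5219, 0.2714, 0.3371]
tool_rot: [3.139, -0.014, 0.015]
contact_force: [-0.0, 0.5, -0.5]
opening: 0.018
```

Call:
jog_arm(
  steps=[
    [[0,-1.2,0.5],[0,0,0]],
    [[0,0,1],[0,0,0]],
    [[0,0,1],[0,0,0]],
    [[0,0,0],[0,0,0]],
    [[0,0,0],[0,0,0]],
  ],
)

```text
t: 52.45
tool_pos: [0.5216, 0.2835, 0.3085]
tool_rot: [3.136, -0.011, 0.011]
contact_force: [-0.1, -0.2, 0.3]
opening: 0.0179
```

```bash
python3 look.py 38 .5234 .2841 .28  130 120 390 320
```

```text
t 52.50 pos [0.5215 0.2834 0.3083] F [-0.76 -0.94 -0.21] open 0.0181
 shift cm [ 0.17 -0.09  2.83]  after-rot shift [ 0.19 -0.07  2.83]  turn deg [ 0.31 -0.38 -0.43]
drift 0.000271683672148304
```

View pics/w38c.png

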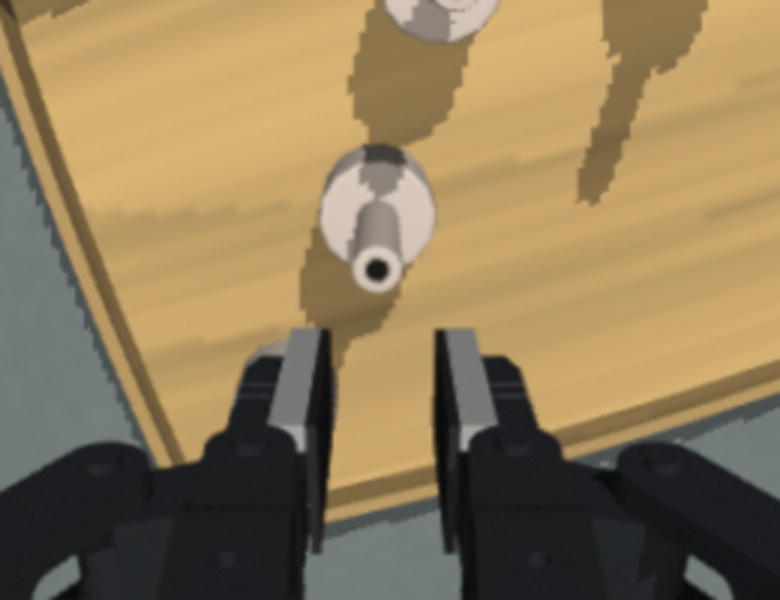

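```bash
python3 pt.py 38 130 120 3 .078 376 270; python3 - <<'E'
from h import *
f=lambda u,v:(130+u/3-.33,120+v/3-.33)
print("C height",*tri([ray("wrist",f(376,270),infof("38")),ray("wrist",f(178,108),infof("29"))]))
E
```

```text
(376.0, 270.0) [0.5233 0.2843 0.078 ]
C height [0.5233 0.2842 0.0778] [np.float64(8.561363622610889e-05), np.float64(8.561363622621414e-05)]
```

Call:
jog_arm(
  steps=[
    [[0.2,0,0.5],[0.3,-0.4,-0.4]],
    [[0,0,1],[0,0,0]],
    [[0,0,1],[0,0,0]],
    [[0,0,0.3],[0,0,0]],
    [[0,0,0],[0,0,0]],
  ],
)

```text
t: 53.0
tool_pos: [0.5243, 0.2815, 0.2782]
tool_rot: [-3.141, 0.004, 0.0]
contact_force: [-0.0, 0.6, 0.3]
opening: 0.018
```

```bash
python3 look.py 39 .5234 .2841 .2135  130 120 390 320
```

```text
t 53.05 pos [0.5243 0.2815 0.2783] F [ 0.03 -0.72 -0.19] open 0.0181
 shift cm [-0.09 -0.26  6.48]  after-rot shift [-0.09 -0.26  6.48]  turn deg [-0.02  0.02 -0.16]
drift 0.00011604689092309384
```

Call:
jog_arm(
  steps=[
    [[-0.1,-0.27,0.5],[0,0,0]],
    [[0,0,1.3],[0,0,0]],
    [[0,0,1.5],[0,0,0]],
    [[0,0,1.2],[0,0,0]],
    [[0,0,1],[0,0,0]],
    [[0,0,0.5],[0,0,0]],
    [[0,0,0],[0,0,0]],
  ],
)

```text
t: 53.75
tool_pos: [0.5227, 0.2847, 0.2122]
tool_rot: [3.141, -0.003, -0.002]
contact_force: [-0.1, 0.8, 0.5]
opening: 0.0182
```

```bash
python3 look.py 40 .5233 .2842 .2135  130 120 390 320
```

```text
t 53.80 pos [0.5228 0.2848 0.2126] F [-0.83  0.06  0.91] open 0.0180
 shift cm [ 0.05  0.06 -0.09]  after-rot shift [ 0.05  0.06 -0.09]  turn deg [ 0.    0.07 -0.11]
drift 0.00017685109086817974
```

Call:
jog_arm(
  steps=[
    [[0.05,0.06,-0.05],[0,0,0]],
    [[0,0,0],[0,0,0]],
  ],
  fingers=-0.68,
)

```text
t: 54.0
tool_pos: [0.5238, 0.2843, 0.214]
tool_rot: [-3.141, 0.003, -0.001]
contact_force: [0.6, -0.6, -0.0]
opening: 0.0136
```

Call:
jog_arm(
  steps=[
    [[0,0,0],[0,0,0]],
    [[0,0,0],[0,0,0]],
    [[0,0,0],[0,0,0]],
    [[0,0,-0.5],[0,0,0]],
    [[0,0,-0.7],[0,0,0]],
    [[0,0,-2],[0,0,0]],
    [[0,0,-2.5],[0,0,0]],
    [[0,0,-2.5],[0,0,0]],
  ],
  fingers=-0.733,
)

```text
t: 54.8
tool_pos: [0.5222, 0.2836, 0.2962]
tool_rot: [3.139, -0.003, -0.011]
contact_force: [0.0, 0.4, -0.8]
opening: 0.0113
```

Call:
jog_arm(
  steps=[
    [[0,0,-1],[0,0,0]],
    [[0,0,0],[0,0,0]],
    [[0,0,0],[0,0,0]],
  ],
)

```text
t: 55.1
tool_pos: [0.5233, 0.2841, 0.3119]
tool_rot: [-3.14, 0.003, -0.002]
contact_force: [-0.4, -1.0, -1.3]
opening: 0.0115
```

```bash
python3 look.py 41 .4844 -.0548 .30  130 180 390 380
```

```text
t 55.15 pos [0.5233 0.284  0.3116] F [-0.64  0.56 -1.57] open 0.0116
 shift cm [-3.82 33.89  1.12]  after-rot shift [-3.89 33.88  1.16]  turn deg [-0.06 -0.06 -0.12]
drift 0.00017270478043734938
```

View pics/w41c.png

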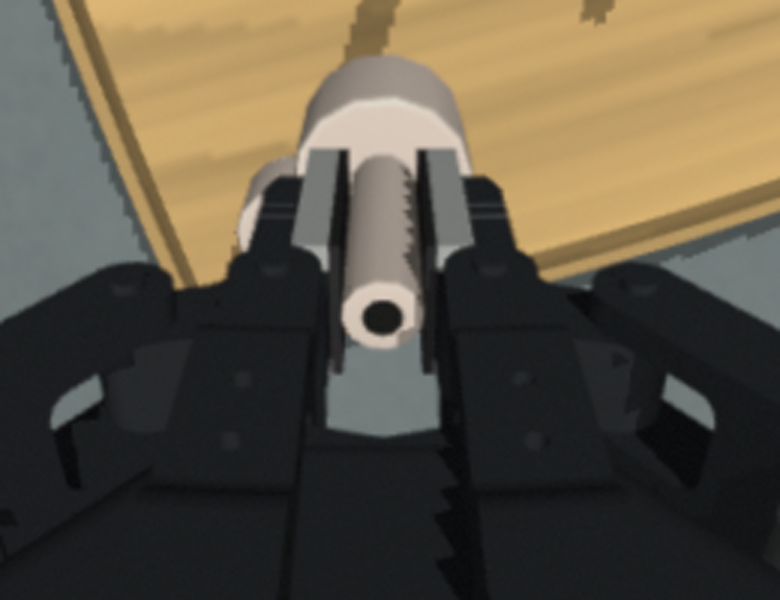

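Call:
jog_arm(
  steps=[
    [[-0.5,2.5,-0.2],[0,0,0]],
    [[-0.6,4,-0.2],[0,0,0]],
    [[-0.6,4.6,-0.2],[0,0,0]],
    [[-0.6,4.6,-0.2],[0,0,0]],
    [[-0.6,4.6,-0.2],[0,0,0]],
    [[-0.5,4.6,-0.1],[0,0,0]],
    [[-0.4,4,-0.1],[0,0,0]],
    [[0,2.5,0],[0,0,0]],
  ],
)

```text
t: 55.95
tool_pos: [0.4803, -0.0375, 0.3114]
tool_rot: [-3.141, -0.01, 0.026]
contact_force: [1.4, -0.8, -1.0]
opening: 0.0116
```

Call:
jog_arm(
  steps=[
    [[0,1.3,0],[0,0,0]],
    [[0,0,0],[0,0,0]],
    [[0,0,0],[0,0,0]],
    [[0,0,0],[0,0,0]],
  ],
)

```text
t: 56.35
tool_pos: [0.4785, -0.0533, 0.3064]
tool_rot: [-3.139, -0.001, 0.039]
contact_force: [-0.2, 0.5, -0.9]
opening: 0.0114
```

```bash
python3 look.py 42 .4844 -.0548 .2175
```

```text
t 56.40 pos [ 0.4785 -0.0531  0.3063] F [ 0.13 -0.25 -1.16] open 0.0116
 shift cm [0.81 0.19 8.87]  after-rot shift [0.59 0.17 8.88]  turn deg [-0.15  1.43  0.05]
drift 8.997031482266271e-05
```

Call:
jog_arm(
  steps=[
    [[0.6,0.5,0.5],[-0.1,1.4,0]],
    [[0,0,1],[0,0,0]],
    [[0,0,1.2],[0,0,0]],
    [[0,0,0.7],[0,0,0]],
    [[0,0,0],[0,0,0]],
  ],
)

```text
t: 56.9
tool_pos: [0.4841, -0.0545, 0.2687]
tool_rot: [-3.139, -0.01, 0.005]
contact_force: [-0.8, 0.1, -1.3]
opening: 0.0117
```

```bash
python3 look.py 43 .4844 -.0548 .2175
```

```text
t 56.95 pos [ 0.4842 -0.0546  0.2692] F [ 0.42 -0.32 -0.83] open 0.0115
 shift cm [0.03 0.03 5.16]  after-rot shift [0.02 0.02 5.17]  turn deg [-0.13  0.15  0.37]
drift 0.00023611805713225076
```

Call:
jog_arm(
  steps=[
    [[0,0.05,0.5],[-0.1,0.1,0.4]],
    [[0,0,1.2],[0,0,0]],
    [[0,0,1.2],[0,0,0]],
    [[0,0,0.9],[0,0,0]],
    [[0,0,0.3],[0,0,0]],
    [[0,0,0],[0,0,0]],
    [[0,0,0],[0,0,0]],
  ],
)

```text
t: 57.65
tool_pos: [0.4841, -0.0551, 0.2245]
tool_rot: [-3.141, 0.002, 0.001]
contact_force: [-0.1, 0.3, -0.8]
opening: 0.0114
```

```bash
python3 look.py 44 .4844 -.0548 .2175
```

```text
t 57.70 pos [ 0.4842 -0.0551  0.2246] F [-0.22  0.81 -0.61] open 0.0115
 shift cm [ 0.03 -0.03  0.71]  after-rot shift [ 0.02 -0.03  0.71]  turn deg [-0.02  0.05 -0.08]
drift 5.90132658638276e-05
```

View pics/w44c.png

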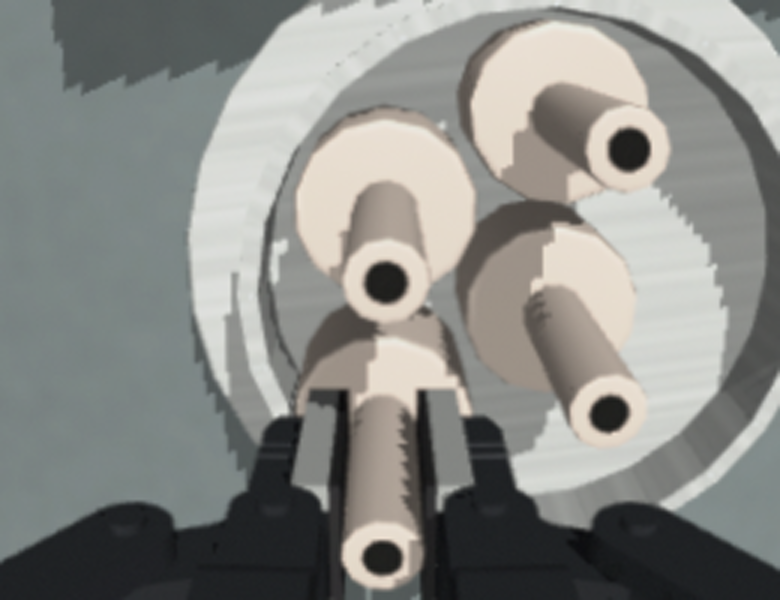

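```bash
python3 pt.py 44 130 100 3 .081 628 149 386 282 609 414; python3 pt.py 44 130 100 3 .0785 382 557
```

```text
(628.0, 149.0) [ 0.5397 -0.0867  0.081 ]
(386.0, 282.0) [ 0.5217 -0.0552  0.081 ]
(609.0, 414.0) [ 0.5021 -0.0869  0.081 ]
(382.0, 557.0) [ 0.477  -0.0546  0.0785]
```

Call:
jog_arm(
  steps=[
    [[0,0,0.3],[0,0,0]],
    [[0,0,0.3],[0,0,0]],
    [[0,0,0.15],[0,0,0]],
    [[-0.05,0,0.15],[0,0,0]],
    [[0,0,0],[0,0,0]],
  ],
)

```text
t: 58.2
tool_pos: [0.4847, -0.0554, 0.2172]
tool_rot: [3.141, -0.002, 0.005]
contact_force: [-0.2, -0.6, -1.1]
opening: 0.0117
```

```bash
python3 look.py 45 .4844 -.0548 .2165
```

```text
t 58.25 pos [ 0.4847 -0.0554  0.2171] F [ 0.26 -0.64 -1.61] open 0.0117
 shift cm [-0.03 -0.06  0.06]  after-rot shift [-0.03 -0.06  0.06]  turn deg [ 0.05 -0.19 -0.08]
drift 5.7553425568845906e-05
```

Call:
jog_arm(
  steps=[
    [[-0.05,-0.05,0.12],[0,-0.2,0]],
    [[0,0,0],[0,0,0]],
  ],
)

```text
t: 58.45
tool_pos: [0.485, -0.0552, 0.2172]
tool_rot: [3.14, -0.002, 0.004]
contact_force: [-0.0, -0.0, -1.2]
opening: 0.0113
```

Call:
jog_arm(
  steps=[
    [[0,0,0],[0,0,0]],
    [[0,0,0],[0,0,0]],
    [[0,0,0],[0,0,0]],
    [[0,0,-1],[0,0,0]],
    [[0,0,-2],[0,0,0]],
    [[0,0,-3],[0,0,0]],
    [[0,0,-3],[0,0,0]],
    [[0,0,-2],[0,0,0]],
  ],
  fingers=-0.58,
)

```text
t: 59.25
tool_pos: [0.4829, -0.0544, 0.3281]
tool_rot: [-3.141, 0.002, 0.012]
contact_force: [1.2, 0.8, 0.0]
opening: 0.018
```

Call:
jog_arm(
  steps=[
    [[0,-2.5,0],[0,0,0]],
    [[-0.5,-4,0],[0,0,0]],
    [[-0.5,-4.7,0],[0,0,0]],
    [[-0.5,-4.7,0],[0,0,0]],
    [[-0.5,-4.7,0],[0,0,0]],
    [[-0.5,-4.7,0],[0,0,0]],
    [[-0.2,-4,0],[0,0,0]],
    [[0,-2.5,0],[0,0,0]],
  ],
)

```text
t: 60.05
tool_pos: [0.4575, 0.2721, 0.3418]
tool_rot: [3.141, -0.016, 0.021]
contact_force: [0.7, -0.1, 0.8]
opening: 0.0179
```

Call:
jog_arm(
  steps=[
    [[0,-2.5,0.5],[0,0,0]],
    [[0,-1.5,1],[0,0,0]],
    [[0,0,1],[0,0,0]],
    [[0,0,0],[0,0,0]],
    [[0,0,0],[0,0,0]],
  ],
)

```text
t: 60.55
tool_pos: [0.4572, 0.3168, 0.3194]
tool_rot: [-3.14, 0.006, -0.026]
contact_force: [0.1, 0.2, 0.9]
opening: 0.0181
```

```bash
python3 look.py 46 .4575 .3146 .28  130 120 390 320
```

```text
t 60.60 pos [0.4572 0.3166 0.3193] F [ 0.26  0.51 -0.56] open 0.0182
 shift cm [-0.03  0.2   3.93]  after-rot shift [0.03 0.2  3.93]  turn deg [-0.06 -0.93 -0.24]
drift 0.0002095072207902171
```

View pics/w46c.png

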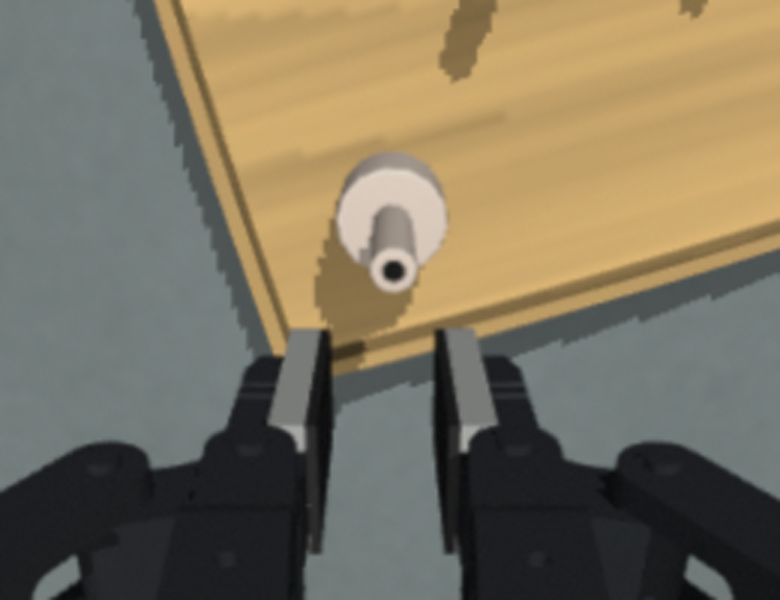

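```bash
python3 pt.py 46 130 120 3 .078 394 271
```

```text
(394.0, 271.0) [0.4571 0.3146 0.078 ]
```

Call:
jog_arm(
  steps=[
    [[0,0,0.5],[0,-0.9,-0.2]],
    [[0,0,1.2],[0,0,0]],
    [[0,0,1.5],[0,0,0]],
    [[0,0,0.5],[0,0,0]],
    [[0,0,0],[0,0,0]],
    [[0,0,0],[0,0,0]],
  ],
)

```text
t: 61.2
tool_pos: [0.4577, 0.3141, 0.2789]
tool_rot: [-3.141, 0.007, 0.002]
contact_force: [0.7, -0.4, 0.6]
opening: 0.0178
```

```bash
python3 look.py 47 .4575 .3146 .2135  130 120 390 320
```

```text
t 61.25 pos [0.4577 0.3141 0.279 ] F [ 0.39  0.27 -0.24] open 0.0179
 shift cm [-0.01 -0.05  6.55]  after-rot shift [-0.02 -0.05  6.55]  turn deg [-0.03  0.09 -0.24]
drift 4.587982651094169e-05
```

Call:
jog_arm(
  steps=[
    [[0,-0.05,0.5],[0,0,-0.2]],
    [[0,0,1.3],[0,0,0]],
    [[0,0,1.5],[0,0,0]],
    [[0,0,1.2],[0,0,0]],
    [[0,0,1],[0,0,0]],
    [[0,0,0.5],[0,0,0]],
    [[0,0,0],[0,0,0]],
  ],
)

```text
t: 61.95
tool_pos: [0.4574, 0.3148, 0.2133]
tool_rot: [-3.141, -0.0, 0.003]
contact_force: [-0.0, -0.7, 0.5]
opening: 0.0179
```

```bash
python3 look.py 48 .4573 .3146 .2135  130 120 390 320
```

```text
t 62.00 pos [0.4574 0.3149 0.2137] F [-0.07  0.05  0.61] open 0.0178
 shift cm [-0.01  0.03  0.02]  after-rot shift [-0.01  0.03  0.02]  turn deg [-0.03  0.09  0.  ]
drift 0.00018261514101791665
```

Call:
jog_arm(
  steps=[
    [[0,0,0],[0,0,0]],
    [[0,0,0],[0,0,0]],
  ],
  fingers=-0.68,
)

```text
t: 62.2
tool_pos: [0.4578, 0.3151, 0.2145]
tool_rot: [-3.14, -0.0, 0.0]
contact_force: [-0.2, -0.1, 0.3]
opening: 0.0137
```

Call:
jog_arm(
  steps=[
    [[0,0,0],[0,0,0]],
    [[0,0,0],[0,0,0]],
    [[0,0,0],[0,0,0]],
    [[0,0,-0.5],[0,0,0]],
    [[0,0,-0.7],[0,0,0]],
    [[0,0,-2],[0,0,0]],
    [[0,0,-2.5],[0,0,0]],
    [[0,0,-2.5],[0,0,0]],
  ],
  fingers=-0.733,
)

```text
t: 63.0
tool_pos: [0.4566, 0.3143, 0.2974]
tool_rot: [3.14, 0.0, -0.01]
contact_force: [0.3, 0.2, -0.2]
opening: 0.0119
```

Call:
jog_arm(
  steps=[
    [[0,0,-1.5],[0,0,0]],
    [[0,0,0],[0,0,0]],
    [[0,0,0],[0,0,0]],
  ],
)

```text
t: 63.3
tool_pos: [0.4577, 0.3149, 0.3184]
tool_rot: [-3.139, -0.0, -0.003]
contact_force: [-0.4, 0.3, -0.4]
opening: 0.012
```

```bash
python3 look.py 49 .4661 -.0865 .30  130 180 390 380
```

```text
t 63.35 pos [0.4577 0.3149 0.3183] F [ 0.2   0.05 -0.19] open 0.0115
 shift cm [ 0.83 40.14  1.74]  after-rot shift [ 0.84 40.14  1.83]  turn deg [-0.13 -0.12  0.  ]
drift 5.131730355800723e-05
```

View pics/w49c.png

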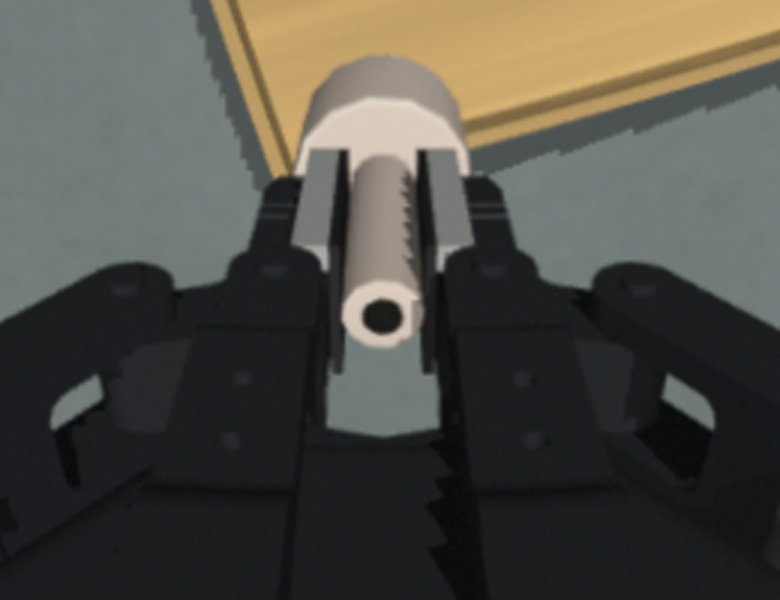

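Call:
jog_arm(
  steps=[
    [[0.2,2.5,-0.1],[0,0,0]],
    [[0.2,4,-0.1],[0,0,0]],
    [[0.2,4.7,-0.1],[0,0,0]],
    [[0.2,4.7,-0.1],[0,0,0]],
    [[0.2,4.7,-0.1],[0,0,0]],
    [[0.2,4.7,-0.1],[0,0,0]],
    [[0.1,4.7,-0.1],[0,0,0]],
    [[0,4,0],[0,0,0]],
  ],
)

```text
t: 64.15
tool_pos: [0.4684, -0.0328, 0.3128]
tool_rot: [-3.14, -0.018, 0.024]
contact_force: [-0.1, -0.5, -0.6]
opening: 0.0114
```

Call:
jog_arm(
  steps=[
    [[0,3.2,0],[0,0,0]],
    [[0,1.7,0],[0,0,0]],
    [[0,0,0],[0,0,0]],
    [[0,0,0],[0,0,0]],
    [[0,0,0],[0,0,0]],
  ],
)

```text
t: 64.65
tool_pos: [0.4663, -0.0874, 0.3059]
tool_rot: [-3.136, -0.004, 0.041]
contact_force: [0.3, -0.3, -0.0]
opening: 0.0115
```

```bash
python3 look.py 50 .4659 -.0865 .2175
```

```text
t 64.70 pos [ 0.4663 -0.0872  0.3058] F [ 0.69  0.67 -1.57] open 0.0117
 shift cm [ 0.19 -0.02  8.83]  after-rot shift [-0.04 -0.07  8.83]  turn deg [-0.28  1.49  0.19]
drift 0.00011809555116587545
```

Call:
jog_arm(
  steps=[
    [[0,0.3,0.5],[-0.3,1.5,0.2]],
    [[0,0,1],[0,0,0]],
    [[0,0,1.2],[0,0,0]],
    [[0,0,0.7],[0,0,0]],
    [[0,0,0],[0,0,0]],
  ],
)

```text
t: 65.2
tool_pos: [0.4661, -0.0865, 0.2684]
tool_rot: [-3.14, -0.009, 0.003]
contact_force: [-0.0, -0.2, 0.1]
opening: 0.0116
```

```bash
python3 look.py 51 .4659 -.0865 .2175
```

```text
t 65.25 pos [ 0.4662 -0.0865  0.2688] F [-0.19 -0.3  -0.81] open 0.0118
 shift cm [-0.02  0.    5.13]  after-rot shift [-0.03 -0.    5.13]  turn deg [-0.06  0.07  0.33]
drift 0.00024679536106081423
```

Call:
jog_arm(
  steps=[
    [[0,0,0.5],[-0.1,0.1,0.3]],
    [[0,0,1.2],[0,0,0]],
    [[0,0,1.2],[0,0,0]],
    [[0,0,0.9],[0,0,0]],
    [[0,0,0.3],[0,0,0]],
    [[0,0,0],[0,0,0]],
    [[0,0,0],[0,0,0]],
  ],
)

```text
t: 65.95
tool_pos: [0.4663, -0.0867, 0.2241]
tool_rot: [3.141, -0.0, 0.001]
contact_force: [0.9, 0.3, -1.1]
opening: 0.0115
```

```bash
python3 look.py 52 .4659 -.0865 .2175
```

```text
t 66.00 pos [ 0.4664 -0.0867  0.2243] F [ 0.29 -0.24 -0.03] open 0.0112
 shift cm [-0.05 -0.02  0.68]  after-rot shift [-0.05 -0.02  0.68]  turn deg [ 0.05 -0.03 -0.01]
drift 5.731555983190528e-05
```

View pics/w52.png

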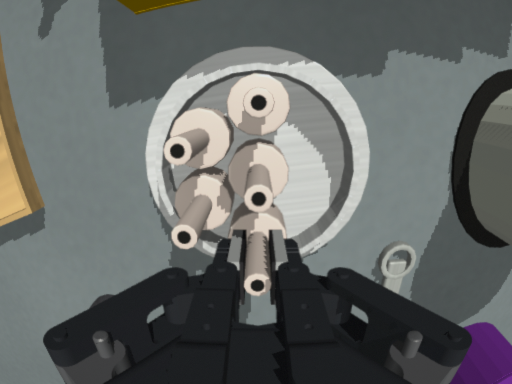

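Call:
jog_arm(
  steps=[
    [[-0.05,0,0.3],[0,0,0]],
    [[0,0,0.3],[0,0,0]],
    [[-0.05,0,0.15],[0,0,0]],
    [[0,0,0.1],[0,0,0]],
    [[0,0,0],[0,0,0]],
  ],
)

```text
t: 66.5
tool_pos: [0.4664, -0.0871, 0.2178]
tool_rot: [3.139, -0.0, 0.006]
contact_force: [0.9, 0.1, 0.3]
opening: 0.0119
```

```bash
python3 look.py 53 .4659 -.0865 .2165
```

```text
t 66.55 pos [ 0.4664 -0.0871  0.2178] F [ 1.24 -0.3  -0.36] open 0.0116
 shift cm [-0.05 -0.06  0.13]  after-rot shift [-0.05 -0.06  0.13]  turn deg [ 0.13 -0.24 -0.01]
drift 0.00011175577837946316
```

Call:
jog_arm(
  steps=[
    [[-0.08,-0.05,0.13],[0.1,-0.2,0]],
    [[0,0,0],[0,0,0]],
  ],
)

```text
t: 66.75
tool_pos: [0.4664, -0.087, 0.2176]
tool_rot: [3.14, -0.0, 0.006]
contact_force: [-0.7, 0.4, -0.8]
opening: 0.0115
```

Call:
jog_arm(
  steps=[
    [[0,0,0],[0,0,0]],
    [[0,0,0],[0,0,0]],
    [[0,0,0],[0,0,0]],
    [[0,0,-1],[0,0,0]],
    [[0,0,-2],[0,0,0]],
    [[0,0,-3],[0,0,0]],
    [[0,0,-3],[0,0,0]],
    [[0,0,-2],[0,0,0]],
  ],
  fingers=-0.58,
)

```text
t: 67.55
tool_pos: [0.4639, -0.0859, 0.3279]
tool_rot: [-3.139, 0.0, 0.012]
contact_force: [0.7, -1.1, 1.0]
opening: 0.018
```

Call:
jog_arm(
  steps=[
    [[1,-2.5,0],[0,0,0]],
    [[1.6,-4,0],[0,0,0]],
    [[1.7,-4.6,0],[0,0,0]],
    [[1.7,-4.6,0],[0,0,0]],
    [[1.7,-4.6,0],[0,0,0]],
    [[1.7,-4.6,0],[0,0,0]],
    [[1.5,-4,0],[0,0,0]],
    [[1.5,-3,0],[0,0,0]],
  ],
)

```text
t: 68.35
tool_pos: [0.5931, 0.24, 0.3417]
tool_rot: [3.14, -0.013, 0.017]
contact_force: [1.4, 0.2, -0.5]
opening: 0.0177
```

Call:
jog_arm(
  steps=[
    [[0.2,-2,0.5],[0,0,0]],
    [[0,-1,1],[0,0,0]],
    [[0,0,1],[0,0,0]],
    [[0,0,0],[0,0,0]],
    [[0,0,0],[0,0,0]],
  ],
)

```text
t: 68.85
tool_pos: [0.596, 0.2738, 0.3164]
tool_rot: [3.14, -0.006, 0.018]
contact_force: [0.6, 0.0, 0.4]
opening: 0.018
```

```bash
python3 look.py 54 .5904 .2661 .28  130 120 390 320
```

```text
t 68.90 pos [0.5959 0.2736 0.3162] F [-0.54  0.23 -1.38] open 0.0180
 shift cm [-0.59  0.74  3.62]  after-rot shift [-0.55  0.75  3.62]  turn deg [ 0.11 -0.63 -0.26]
drift 0.00030731913790083
```

View pics/w54c.png

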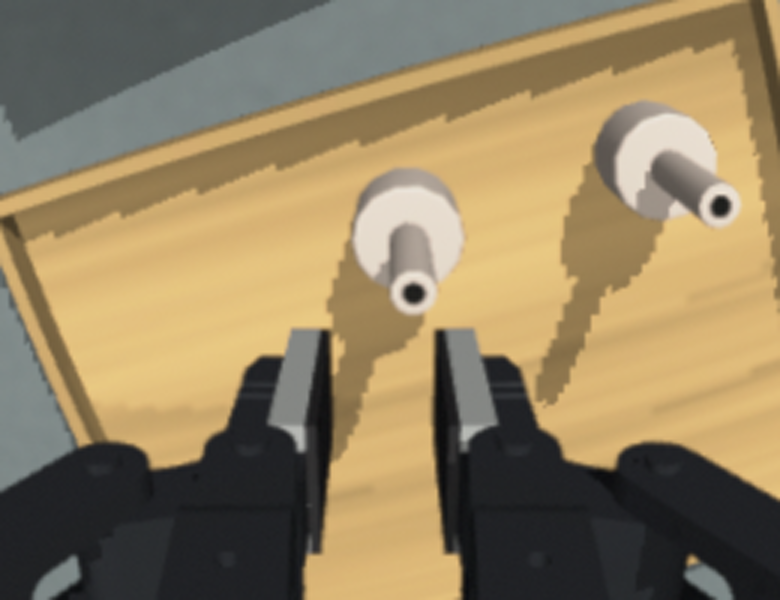

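```bash
python3 pt.py 54 130 120 3 .078 413 294 720 206;python3 - <<'E'
from h import *
f1=lambda u,v:(80+u/2-.25,20+v/2-.25)
f=lambda u,v:(130+u/3-.33,120+v/3-.33)
for a,b in [((316,246),(413,294)),((477,203),(720,206))]:print(*tri([ray("wrist",f(*b),infof("54")),ray("wrist",f1(*a),infof("11"))]))
E
```

```text
(413.0, 294.0) [0.5896 0.2662 0.078 ]
(720.0, 206.0) [0.612 0.188 0.078]
[0.5906 0.2661 0.0806] [np.float64(0.00018793497551461343), np.float64(0.00018793497551469166)]
[0.6118 0.1877 0.0771] [np.float64(5.1158092454121826e-05), np.float64(5.115809245430304e-05)]
```

Call:
jog_arm(
  steps=[
    [[-0.5,0.5,0.5],[0.1,-0.6,-0.2]],
    [[0,0,1.2],[0,0,0]],
    [[0,0,1.2],[0,0,0]],
    [[0,0,0.5],[0,0,0]],
    [[0,0,0],[0,0,0]],
    [[0,0,0],[0,0,0]],
  ],
)

```text
t: 69.5
tool_pos: [0.5903, 0.2652, 0.2791]
tool_rot: [3.141, -0.007, -0.002]
contact_force: [-0.3, 0.7, 0.5]
opening: 0.0181
```

```bash
python3 look.py 55 .5904 .2661 .2135  130 120 390 320
```

```text
t 69.55 pos [0.5903 0.2653 0.2792] F [-0.48  0.56  0.3 ] open 0.0183
 shift cm [ 0.01 -0.09  6.57]  after-rot shift [ 0.01 -0.08  6.57]  turn deg [ 0.04  0.06 -0.24]
drift 4.3093569354446526e-05
```

Call:
jog_arm(
  steps=[
    [[-0.05,-0.09,0.5],[0,0,-0.2]],
    [[0,0,1.3],[0,0,0]],
    [[0,0,1.5],[0,0,0]],
    [[0,0,1.2],[0,0,0]],
    [[0,0,1],[0,0,0]],
    [[0,0,0.5],[0,0,0]],
    [[0,0,0],[0,0,0]],
  ],
)

```text
t: 70.25
tool_pos: [0.5896, 0.2665, 0.2132]
tool_rot: [3.141, 0.0, -0.003]
contact_force: [0.0, -0.2, 0.7]
opening: 0.0175
```

```bash
python3 look.py 56 .5898 .2662 .2135  130 120 390 320
```

```text
t 70.30 pos [0.5896 0.2666 0.2136] F [-1.72 -0.4   0.1 ] open 0.0178
 shift cm [0.02 0.04 0.01]  after-rot shift [0.02 0.04 0.01]  turn deg [0.05 0.09 0.01]
drift 0.00016912117861106468
```

Call:
jog_arm(
  steps=[
    [[0,0,0],[0,0,0]],
    [[0,0,0],[0,0,0]],
  ],
  fingers=-0.68,
)

```text
t: 70.5
tool_pos: [0.5901, 0.2666, 0.2145]
tool_rot: [3.141, 0.0, -0.0]
contact_force: [-0.2, -0.2, 0.0]
opening: 0.0137
```

Call:
jog_arm(
  steps=[
    [[0,0,0],[0,0,0]],
    [[0,0,0],[0,0,0]],
    [[0,0,0],[0,0,0]],
    [[0,0,-0.5],[0,0,0]],
    [[0,0,-0.7],[0,0,0]],
    [[0,0,-2],[0,0,0]],
    [[0,0,-2.5],[0,0,0]],
    [[0,0,-2.5],[0,0,0]],
  ],
  fingers=-0.733,
)

```text
t: 71.3
tool_pos: [0.5886, 0.2662, 0.2964]
tool_rot: [3.139, 0.0, -0.012]
contact_force: [0.3, -0.2, -0.9]
opening: 0.0117
```

Call:
jog_arm(
  steps=[
    [[0,0,-1.5],[0,0,0]],
    [[0,0,0],[0,0,0]],
    [[0,0,0],[0,0,0]],
  ],
)

```text
t: 71.6
tool_pos: [0.5897, 0.2667, 0.318]
tool_rot: [-3.141, -0.0, -0.002]
contact_force: [0.3, 0.2, -1.4]
opening: 0.0117
```

```bash
python3 look.py 57 .4844 -.1182 .30  130 180 390 380
```

```text
t 71.65 pos [0.5898 0.2667 0.318 ] F [ 0.11 -0.08 -0.15] open 0.0116
 shift cm [-10.55  38.49   1.78]  after-rot shift [-10.54  38.49   1.8 ]  turn deg [-0.01 -0.08  0.01]
drift 6.247305599038633e-05
```

View pics/w57c.png

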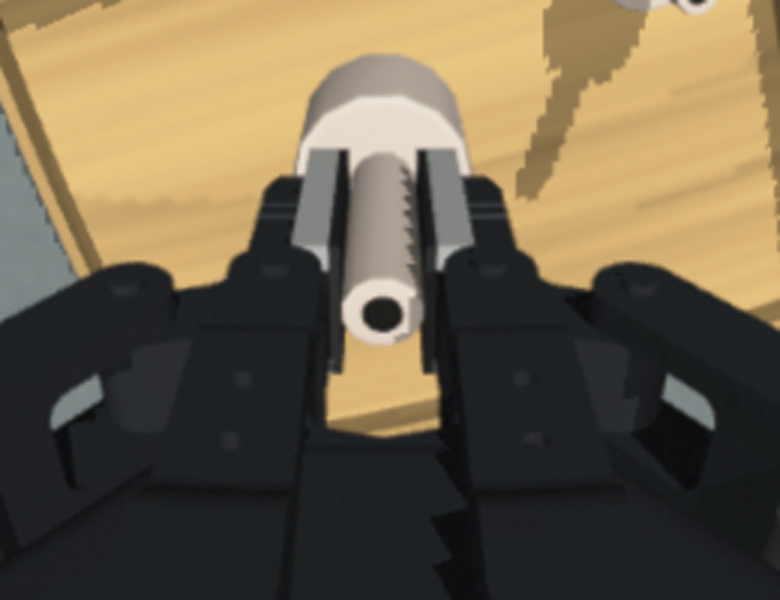

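Call:
jog_arm(
  steps=[
    [[-0.7,2.5,-0.1],[0,0,0]],
    [[-1.2,4,-0.1],[0,0,0]],
    [[-1.3,4.6,-0.1],[0,0,0]],
    [[-1.3,4.6,-0.1],[0,0,0]],
    [[-1.3,4.6,-0.1],[0,0,0]],
    [[-1.3,4.6,-0.1],[0,0,0]],
    [[-1.3,4.6,-0.1],[0,0,0]],
    [[-1,4,-0.1],[0,0,0]],
  ],
)

```text
t: 72.45
tool_pos: [0.4905, -0.075, 0.3134]
tool_rot: [-3.14, -0.017, 0.026]
contact_force: [0.6, -0.7, -1.4]
opening: 0.0113
```

Call:
jog_arm(
  steps=[
    [[-0.5,2.5,0],[0,0,0]],
    [[0,1.3,0],[0,0,0]],
    [[0,0,0],[0,0,0]],
    [[0,0,0],[0,0,0]],
    [[0,0,0],[0,0,0]],
  ],
)

```text
t: 72.95
tool_pos: [0.4833, -0.1166, 0.3081]
tool_rot: [-3.137, -0.007, 0.038]
contact_force: [0.3, -0.5, -1.1]
opening: 0.0119
```

```bash
python3 look.py 58 .4836 -.1182 .2175
```

```text
t 73.00 pos [ 0.4834 -0.1165  0.3081] F [-0.29 -0.52 -2.39] open 0.0116
 shift cm [0.24 0.22 9.06]  after-rot shift [0.02 0.17 9.06]  turn deg [-0.28  1.39  0.28]
drift 6.66269734004854e-05
```

Call:
jog_arm(
  steps=[
    [[0,0.5,0.5],[-0.3,1.4,0.3]],
    [[0,0,1],[0,0,0]],
    [[0,0,1.2],[0,0,0]],
    [[0,0,0.8],[0,0,0]],
    [[0,0,0],[0,0,0]],
  ],
)

```text
t: 73.5
tool_pos: [0.4841, -0.1174, 0.27]
tool_rot: [-3.14, -0.01, 0.001]
contact_force: [-0.6, -0.2, -1.3]
opening: 0.0114
```

```bash
python3 look.py 59 .4836 -.1182 .2175
```

```text
t 73.55 pos [ 0.4842 -0.1175  0.2705] F [-0.74 -0.44 -1.34] open 0.0120
 shift cm [-0.06  0.07  5.3 ]  after-rot shift [-0.06  0.07  5.3 ]  turn deg [-0.06  0.01  0.35]
drift 0.0002638268391177423
```

View pics/w59c.png

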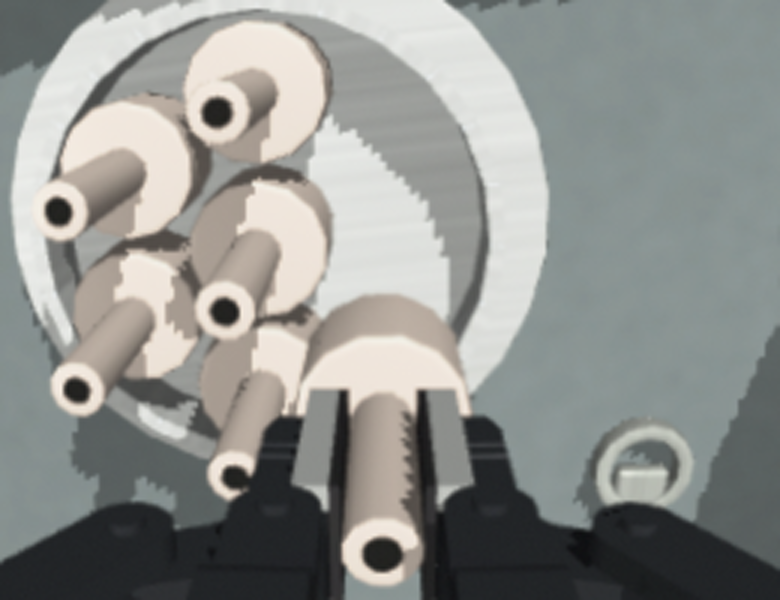

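```bash
python3 pt.py 59 130 100 3 .081 217 113 58 211 224 312 77 390 235 476
```

```text
(217.0, 113.0) [ 0.5395 -0.0869  0.081 ]
(58.0, 211.0) [ 0.5218 -0.0552  0.081 ]
(224.0, 312.0) [ 0.5021 -0.0868  0.081 ]
(77.0, 390.0) [ 0.4851 -0.0554  0.081 ]
(235.0, 476.0) [ 0.4669 -0.087   0.081 ]
```

Call:
jog_arm(
  steps=[
    [[-0.06,0.1,0.5],[-0.1,0,0.35]],
    [[0,0,1.2],[0,0,0]],
    [[0,0,1.2],[0,0,0]],
    [[0,0,0.9],[0,0,0]],
    [[0,0,0.4],[0,0,0]],
    [[0,0,0],[0,0,0]],
    [[0,0,0],[0,0,0]],
  ],
)

```text
t: 74.25
tool_pos: [0.4837, -0.1188, 0.2248]
tool_rot: [3.141, -0.001, -0.001]
contact_force: [-0.1, 0.3, -0.9]
opening: 0.0118
```

```bash
python3 look.py 60 .4836 -.1182 .2175
```

```text
t 74.30 pos [ 0.4837 -0.1188  0.2249] F [-0.38  0.44 -1.33] open 0.0115
 shift cm [-0.01 -0.06  0.74]  after-rot shift [-0.01 -0.06  0.74]  turn deg [ 0.05  0.03 -0.05]
drift 3.9169639623026775e-05
```

Call:
jog_arm(
  steps=[
    [[-0.05,-0.03,0.3],[0,0,0]],
    [[0,0,0.3],[0,0,0]],
    [[-0.05,0,0.15],[0,0,0]],
    [[0,0,0.15],[0,0,0]],
    [[0,0,0],[0,0,0]],
  ],
)

```text
t: 74.8
tool_pos: [0.4837, -0.1189, 0.2178]
tool_rot: [3.139, -0.001, 0.005]
contact_force: [-0.2, -0.9, -1.5]
opening: 0.0117
```

```bash
python3 look.py 61 .4836 -.1184 .2165
```

```text
t 74.85 pos [ 0.4837 -0.1189  0.2177] F [ 0.25 -0.31 -0.74] open 0.0114
 shift cm [-0.01 -0.05  0.12]  after-rot shift [-0.01 -0.05  0.12]  turn deg [ 0.15 -0.19 -0.04]
drift 0.00011102589764483417
```

Call:
jog_arm(
  steps=[
    [[-0.05,-0.07,0.13],[0.1,-0.2,0]],
    [[0,0,0],[0,0,0]],
  ],
)

```text
t: 75.05
tool_pos: [0.484, -0.1187, 0.2177]
tool_rot: [3.139, -0.001, 0.004]
contact_force: [0.3, -1.1, -1.5]
opening: 0.0117
```

Call:
jog_arm(
  steps=[
    [[0,0,0],[0,0,0]],
    [[0,0,0],[0,0,0]],
    [[0,0,0],[0,0,0]],
    [[0,0,-1],[0,0,0]],
    [[0,0,-2],[0,0,0]],
    [[0,0,-3],[0,0,0]],
    [[0,0,-3],[0,0,0]],
    [[0,0,-2],[0,0,0]],
  ],
  fingers=-0.58,
)

```text
t: 75.85
tool_pos: [0.4819, -0.1175, 0.3283]
tool_rot: [-3.139, 0.001, 0.012]
contact_force: [0.3, 0.5, -0.3]
opening: 0.0183
```

Call:
jog_arm(
  steps=[
    [[1,-2.5,0],[0,0,0]],
    [[1.6,-4,0],[0,0,0]],
    [[1.8,-4.4,0],[0,0,0]],
    [[1.8,-4.4,0],[0,0,0]],
    [[1.8,-4.4,0],[0,0,0]],
    [[1.8,-4.4,0],[0,0,0]],
    [[1.5,-3.5,0],[0,0,0]],
    [[1,-2,0],[0,0,0]],
  ],
)

```text
t: 76.65
tool_pos: [0.6109, 0.1867, 0.3424]
tool_rot: [3.139, -0.012, 0.018]
contact_force: [0.2, -1.1, 0.4]
opening: 0.0182
```

Call:
jog_arm(
  steps=[
    [[0.5,-1,0.5],[0,0,0]],
    [[0,0,1],[0,0,0]],
    [[0,0,1],[0,0,0]],
    [[0,0,0],[0,0,0]],
    [[0,0,0],[0,0,0]],
  ],
)

```text
t: 77.15
tool_pos: [0.616, 0.197, 0.3154]
tool_rot: [3.138, -0.01, 0.015]
contact_force: [0.0, 0.3, -0.1]
opening: 0.0181
```

```bash
python3 look.py 62 .6119 .1878 .28  130 120 390 320
```

```text
t 77.20 pos [0.616  0.1969 0.3152] F [-0.92  0.86 -0.04] open 0.0178
 shift cm [-0.43  0.9   3.52]  after-rot shift [-0.41  0.91  3.52]  turn deg [ 0.2  -0.53 -0.38]
drift 0.0003027096903277515
```

View pics/w62c.png

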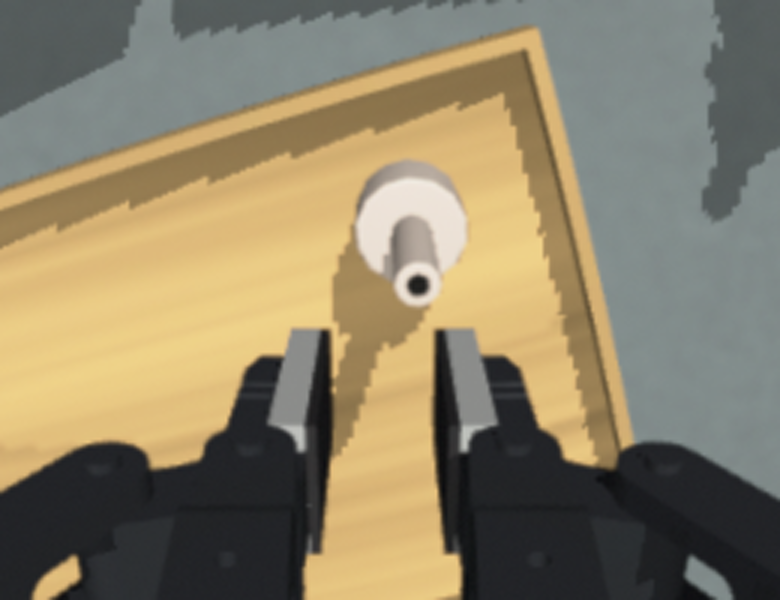

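```bash
python3 pt.py 62 130 120 3 .078 418 286
```

```text
(418.0, 286.0) [0.6117 0.1878 0.078 ]
```

Call:
jog_arm(
  steps=[
    [[-0.4,0.7,0.5],[0.2,-0.5,-0.4]],
    [[0,0,1.2],[0,0,0]],
    [[0,0,1.2],[0,0,0]],
    [[0,0,0.4],[0,0,0]],
    [[0,0,0],[0,0,0]],
    [[0,0,0],[0,0,0]],
  ],
)

```text
t: 77.8
tool_pos: [0.6112, 0.1872, 0.2791]
tool_rot: [-3.142, 0.003, 0.002]
contact_force: [-0.3, -0.9, 0.5]
opening: 0.0181
```

```bash
python3 look.py 63 .6116 .188 .2135  130 120 390 320
```

```text
t 77.85 pos [0.6112 0.1873 0.2792] F [ 0.41 -0.61 -0.17] open 0.0176
 shift cm [ 0.05 -0.07  6.57]  after-rot shift [ 0.04 -0.07  6.57]  turn deg [-0.    0.05 -0.09]
drift 3.761266435470256e-05
```

Call:
jog_arm(
  steps=[
    [[0.03,-0.06,0.5],[0,0,0]],
    [[0,0,1.3],[0,0,0]],
    [[0,0,1.5],[0,0,0]],
    [[0,0,1.2],[0,0,0]],
    [[0,0,1],[0,0,0]],
    [[0,0,0.5],[0,0,0]],
    [[0,0,0],[0,0,0]],
  ],
)

```text
t: 78.55
tool_pos: [0.6113, 0.1883, 0.2132]
tool_rot: [3.141, -0.002, -0.003]
contact_force: [-0.6, 0.7, 0.2]
opening: 0.0182
```

```bash
python3 look.py 64 .6116 .1878 .2135  130 120 390 320
```

```text
t 78.60 pos [0.6114 0.1883 0.2136] F [ 0.08  0.44 -1.06] open 0.0179
 shift cm [0.02 0.05 0.01]  after-rot shift [0.02 0.05 0.01]  turn deg [ 0.    0.08 -0.05]
drift 0.00017205455366581246
```

Call:
jog_arm(
  steps=[
    [[0,0,0],[0,0,0]],
    [[0,0,0],[0,0,0]],
  ],
  fingers=-0.68,
)

```text
t: 78.8
tool_pos: [0.6118, 0.1883, 0.2145]
tool_rot: [-3.142, 0.002, -0.0]
contact_force: [-0.9, 0.6, 0.2]
opening: 0.0136
```

Call:
jog_arm(
  steps=[
    [[0,0,0],[0,0,0]],
    [[0,0,0],[0,0,0]],
    [[0,0,0],[0,0,0]],
    [[0,0,-0.5],[0,0,0]],
    [[0,0,-0.7],[0,0,0]],
    [[0,0,-2],[0,0,0]],
    [[0,0,-2.5],[0,0,0]],
    [[0,0,-2.5],[0,0,0]],
  ],
  fingers=-0.733,
)

```text
t: 79.6
tool_pos: [0.6103, 0.1881, 0.2968]
tool_rot: [3.141, -0.002, -0.011]
contact_force: [0.2, -0.1, -0.5]
opening: 0.0116
```

Call:
jog_arm(
  steps=[
    [[0,0,-1.5],[0,0,0]],
    [[0,0,0],[0,0,0]],
    [[0,0,0],[0,0,0]],
  ],
)

```text
t: 79.9
tool_pos: [0.6115, 0.1884, 0.3184]
tool_rot: [-3.141, 0.001, -0.004]
contact_force: [0.8, -1.1, -1.4]
opening: 0.0114
```

```bash
python3 look.py 65 .521 -.1182 .30  130 180 390 380
```

```text
t 79.95 pos [0.6116 0.1884 0.3183] F [-0.7   0.26 -0.54] open 0.0116
 shift cm [-9.04 30.67  1.78]  after-rot shift [-9.06 30.66  1.83]  turn deg [-0.04 -0.13 -0.05]
drift 6.017179870521083e-05
```

View pics/w65c.png

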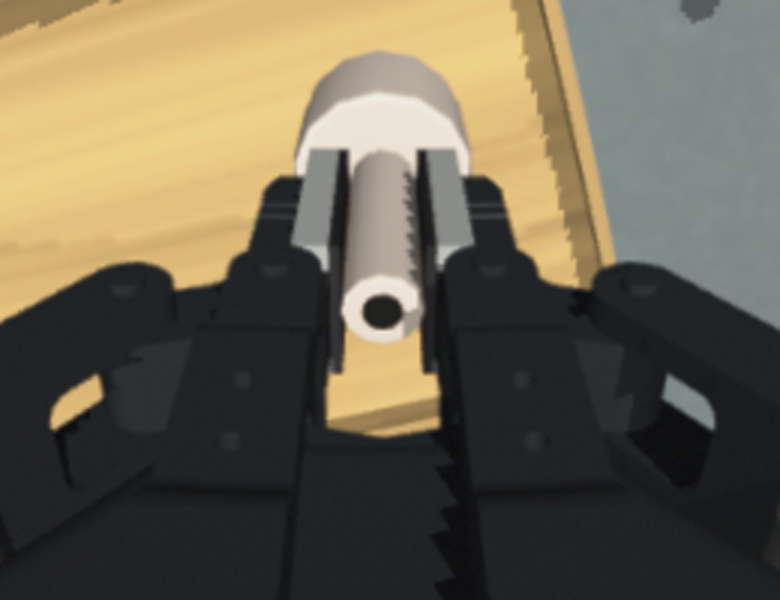

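Call:
jog_arm(
  steps=[
    [[-0.7,2.5,-0.1],[0,0,0]],
    [[-1.2,4,-0.1],[0,0,0]],
    [[-1.4,4.5,-0.1],[0,0,0]],
    [[-1.4,4.5,-0.1],[0,0,0]],
    [[-1.4,4.5,-0.1],[0,0,0]],
    [[-1.4,4.5,-0.1],[0,0,0]],
    [[-1,3.2,-0.1],[0,0,0]],
    [[-0.4,1.8,-0.1],[0,0,0]],
  ],
)

```text
t: 80.75
tool_pos: [0.5166, -0.1137, 0.3128]
tool_rot: [-3.138, -0.009, 0.026]
contact_force: [0.3, -0.1, -0.3]
opening: 0.0115
```

Call:
jog_arm(
  steps=[
    [[0,0.5,0],[0,0,0]],
    [[0,0,0],[0,0,0]],
    [[0,0,0],[0,0,0]],
    [[0,0,0],[0,0,0]],
  ],
)

```text
t: 81.15
tool_pos: [0.5155, -0.1191, 0.3087]
tool_rot: [-3.135, -0.005, 0.035]
contact_force: [-0.2, -0.1, -0.1]
opening: 0.0114
```

```bash
python3 look.py 66 .5200 -.1184 .2175
```

```text
t 81.20 pos [ 0.5155 -0.119   0.3087] F [-0.1   0.13 -0.55] open 0.0120
 shift cm [0.65 0.01 9.11]  after-rot shift [ 0.45 -0.06  9.12]  turn deg [-0.39  1.29  0.2 ]
drift 4.2988326944159994e-05
```

Call:
jog_arm(
  steps=[
    [[0.45,0.25,0.5],[-0.4,1.3,0.2]],
    [[0,0,1],[0,0,0]],
    [[0,0,1.2],[0,0,0]],
    [[0,0,0.8],[0,0,0]],
    [[0,0,0],[0,0,0]],
  ],
)

```text
t: 81.7
tool_pos: [0.5205, -0.1181, 0.2706]
tool_rot: [-3.141, -0.008, 0.002]
contact_force: [0.2, -0.4, -1.1]
opening: 0.0117
```

```bash
python3 look.py 67 .5200 -.1184 .2175
```

```text
t 81.75 pos [ 0.5206 -0.1182  0.2711] F [-0.15  0.04 -1.27] open 0.0114
 shift cm [-0.06  0.02  5.36]  after-rot shift [-0.06  0.02  5.36]  turn deg [-0.04  0.03  0.3 ]
drift 0.0002475486982006503
```

View pics/w67c.png

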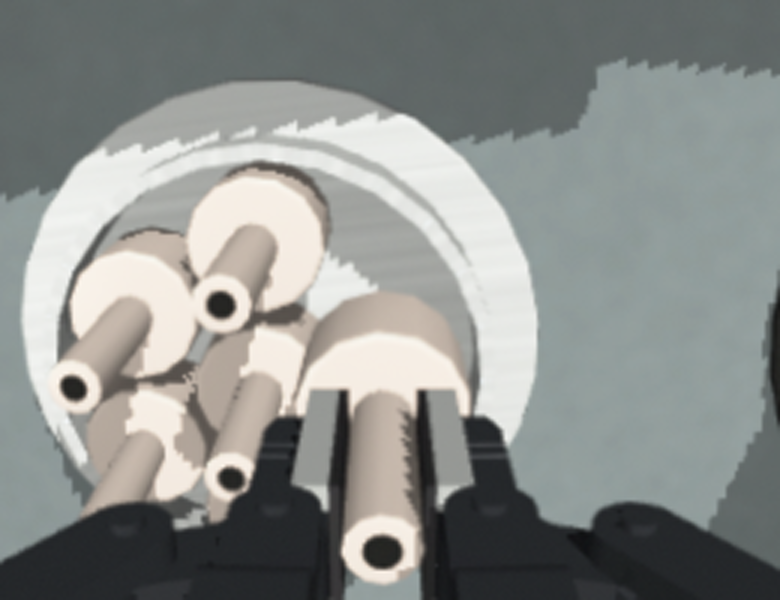

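Call:
jog_arm(
  steps=[
    [[-0.06,0.05,0.5],[0,0,0.3]],
    [[0,0,1.2],[0,0,0]],
    [[0,0,1.2],[0,0,0]],
    [[0,0,0.9],[0,0,0]],
    [[0,0,0.4],[0,0,0]],
    [[0,0,0],[0,0,0]],
    [[0,0,0],[0,0,0]],
  ],
)

```text
t: 82.45
tool_pos: [0.5199, -0.1189, 0.2253]
tool_rot: [-3.141, 0.001, 0.002]
contact_force: [-0.1, -1.0, -1.2]
opening: 0.0117
```

```bash
python3 look.py 68 .5200 -.1184 .2175
```

```text
t 82.50 pos [ 0.5199 -0.1189  0.2254] F [-0.12 -0.62 -0.34] open 0.0117
 shift cm [ 0.01 -0.05  0.79]  after-rot shift [ 0.01 -0.05  0.79]  turn deg [-0.04  0.05 -0.05]
drift 3.8316881201927444e-05
```

View pics/w68c.png

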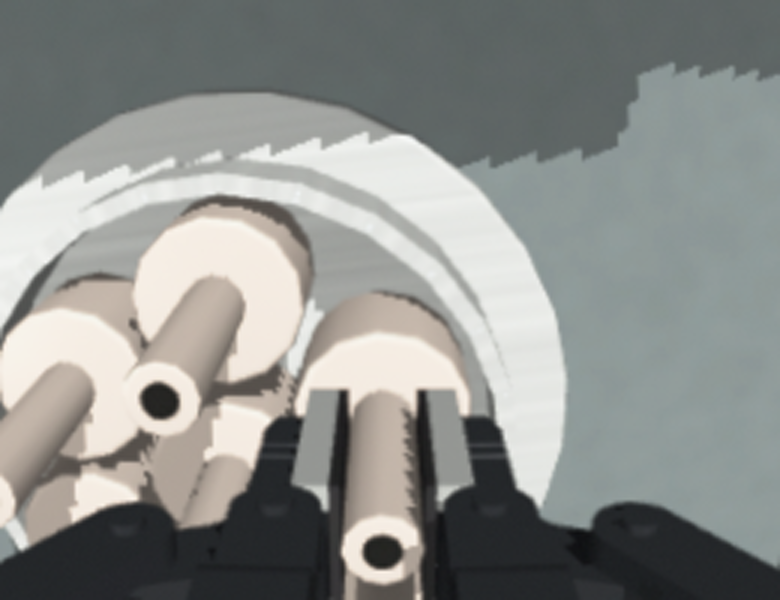

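Seated inside the wall with no touch so far (force about 0). Finish lowering.

Call:
jog_arm(
  steps=[
    [[-0.04,-0.03,0.3],[0,0,0]],
    [[0,0,0.3],[0,0,0]],
    [[-0.05,0,0.15],[0,0,0]],
    [[0,0,0.15],[0,0,0]],
    [[0,0,0],[0,0,0]],
  ],
)

```text
t: 83.0
tool_pos: [0.5197, -0.1189, 0.2176]
tool_rot: [3.141, -0.001, 0.004]
contact_force: [0.2, -0.0, -1.3]
opening: 0.0116
```

```bash
python3 look.py 69 .5200 -.1184 .2165
```

```text
t 83.05 pos [ 0.5197 -0.1189  0.2175] F [-0.17 -0.65 -0.68] open 0.0117
 shift cm [ 0.03 -0.05  0.1 ]  after-rot shift [ 0.03 -0.05  0.1 ]  turn deg [ 0.03 -0.14 -0.05]
drift 6.667568094087528e-05
```

Call:
jog_arm(
  steps=[
    [[0,-0.05,0.12],[0,-0.1,0]],
    [[0,0,0],[0,0,0]],
  ],
)

```text
t: 83.25
tool_pos: [0.5203, -0.1187, 0.2178]
tool_rot: [3.14, -0.001, 0.003]
contact_force: [0.1, 0.4, -0.3]
opening: 0.0116
```

Call:
jog_arm(
  steps=[
    [[0,0,0],[0,0,0]],
    [[0,0,0],[0,0,0]],
    [[0,0,0],[0,0,0]],
    [[0,0,-1],[0,0,0]],
    [[0,0,-2],[0,0,0]],
    [[0,0,-3],[0,0,0]],
    [[0,0,-3],[0,0,0]],
    [[0,0,-2],[0,0,0]],
  ],
  fingers=-0.58,
)

```text
t: 84.05
tool_pos: [0.5186, -0.1179, 0.3289]
tool_rot: [-3.14, 0.001, 0.01]
contact_force: [0.1, 0.8, -0.1]
opening: 0.0181
```

Call:
jog_arm(
  steps=[
    [[0,0,0],[0,0,0]],
    [[0,0,0],[0,0,0]],
  ],
)

```text
t: 84.25
tool_pos: [0.5195, -0.1182, 0.3336]
tool_rot: [3.14, -0.001, 0.003]
contact_force: [0.3, 0.1, -0.3]
opening: 0.0182
```

```bash
python3 look.py 70 .508 -.319 .38  130 100 390 300; python3 - <<'E'
from h import *
im=img("top");cv2.imwrite("pics/t70.png",im);crop(im,215,150,345,230,6,"pics/t70c.png")
E
```

```text
t 84.30 pos [ 0.5196 -0.1182  0.3336] F [0.52 0.2  0.39] open 0.0178
 shift cm [-1.14 20.08 -4.62]  after-rot shift [-1.16 20.08 -4.64]  turn deg [ 0.07 -0.1  -0.04]
drift 0.0001556418608347765
```

View pics/w70c.png

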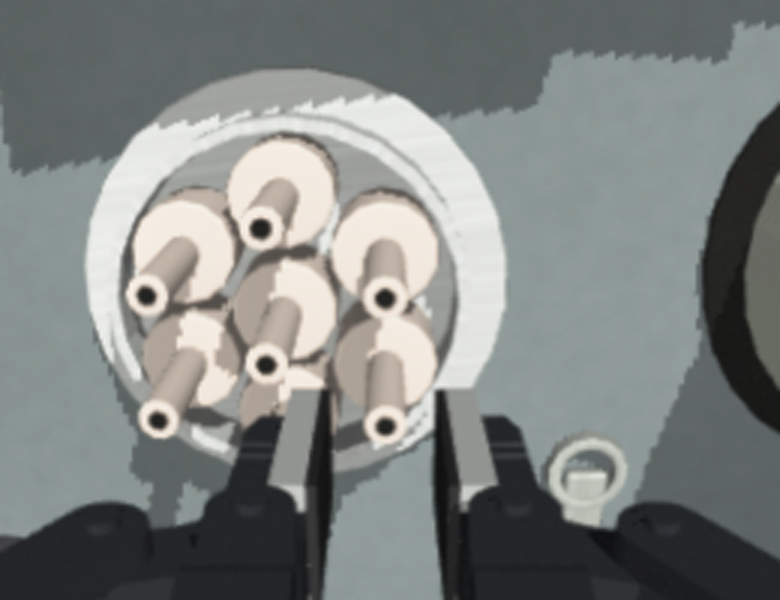

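View pics/t70c.png

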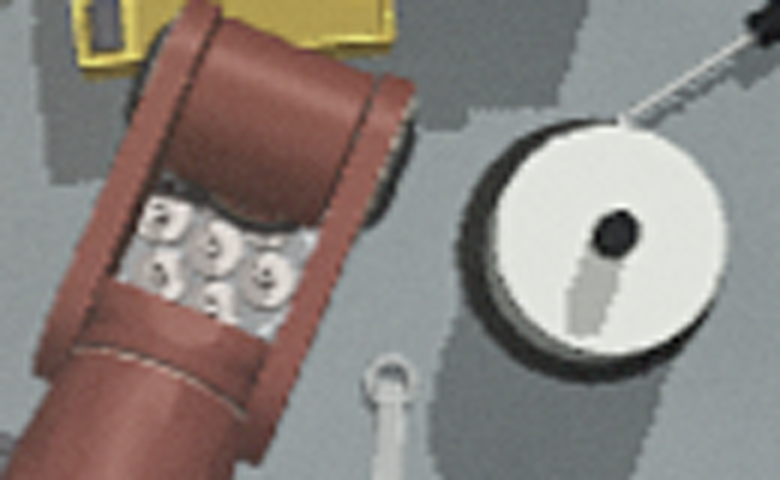

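Call:
jog_arm(
  steps=[
    [[0,0,-2.5],[0,0,0]],
    [[0,2,-2.5],[0,0,0]],
    [[-0.2,3.5,-0.5],[0,0,0]],
    [[-0.3,4.2,0],[0,0,0]],
    [[-0.3,4,0],[0,0,0]],
    [[-0.2,3,0],[0,0,0]],
    [[0,1.5,0],[0,0,0]],
    [[0,0,0],[0,0,0]],
  ],
  fingers=0.3,
)

```text
t: 85.15
tool_pos: [0.5073, -0.3046, 0.3738]
tool_rot: [-3.13, -0.004, 0.031]
contact_force: [-0.3, 0.2, 0.4]
opening: 0.0555
```

Call:
jog_arm(
  steps=[
    [[0,0,0],[0,0,0]],
    [[0,0,0],[0,0,0]],
  ],
)

```text
t: 85.35
tool_pos: [0.5074, -0.3029, 0.3717]
tool_rot: [-3.127, -0.006, 0.035]
contact_force: [-0.3, -0.1, -0.4]
opening: 0.0556
```

```bash
cat > cov.py <<'E'
import sys
from h import *
tag=sys.argv[1];zt=float(sys.argv[2]);sx,sy=int(sys.argv[3]),int(sys.argv[4])
im=cv2.imread("pics/w%s.png"%tag);inf=infof(tag)
m,st=bigblob(im.min(2)>195,(sx,sy));print(st);C=contour(m)
# hull removes knob/finger notches
H=cv2.convexHull(C.astype(np.int32))[:,0,:].astype(float)
for z in (zt-.004,zt): print(z,circ([plane("wrist",c,z,inf) for c in C]),circ([plane("wrist",c,z,inf) for c in H]))
E
python3 look.py 71 .508 -.319 .27; python3 cov.py 71 .088 230 150
```

```text
t 85.40 pos [ 0.5074 -0.3026  0.3718] F [-0.78 -0.14  0.34] open 0.0557
 shift cm [ 0.28  1.79 10.15]  after-rot shift [ 0.06  1.64 10.18]  turn deg [-0.85  1.29  0.23]
drift 8.78463274929242e-05
[  206   105   149   144 14320]
0.08399999999999999 (array([ 0.5079, -0.3195,  0.0668]), np.float64(0.000547897087543464)) (array([ 0.5078, -0.3196,  0.0673]), np.float64(0.00015725672831555323))
0.088 (array([ 0.509 , -0.3192,  0.0658]), np.float64(0.000539458482654618)) (array([ 0.5089, -0.3193,  0.0663]), np.float64(0.00015480259431011894))
```

View pics/w71.png

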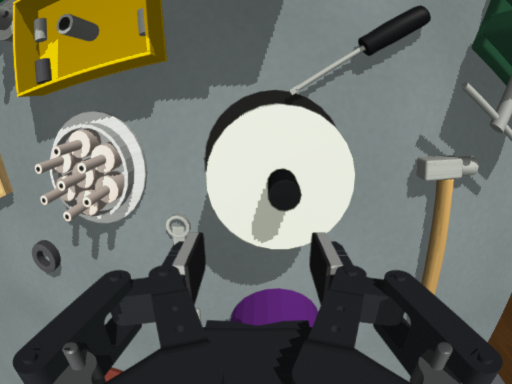

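Call:
jog_arm(
  steps=[
    [[0.1,1.7,0.5],[-0.8,1.3,0.2]],
    [[0,0,1.5],[0,0,0]],
    [[0,0,2],[0,0,0]],
    [[0,0,0.5],[0,0,0]],
    [[0,0,0],[0,0,0]],
    [[0,0,0],[0,0,0]],
  ],
)

```text
t: 86.0
tool_pos: [0.5097, -0.3132, 0.3241]
tool_rot: [-3.138, -0.012, 0.0]
contact_force: [-0.0, -0.2, 0.1]
opening: 0.0556
```

```bash
python3 look.py 72 .509 -.3193 .27; python3 cov.py 72 .088 220 170
```

```text
t 86.05 pos [ 0.5097 -0.3133  0.3243] F [-0.07  0.92 -0.56] open 0.0557
 shift cm [-0.08  0.62  5.43]  after-rot shift [-0.07  0.6   5.43]  turn deg [-0.2  -0.01  0.44]
drift 0.00018389861021106402
[  179   116   177   168 18889]
0.08399999999999999 (array([ 0.5082, -0.3193,  0.0666]), np.float64(0.0029666093975648264)) (array([ 0.5077, -0.3194,  0.0674]), np.float64(0.00017109594048341168))
0.088 (array([ 0.5096, -0.3192,  0.0653]), np.float64(0.002911362602109253)) (array([ 0.509 , -0.3193,  0.0661]), np.float64(0.00016783994057652216))
```

View pics/w72.png

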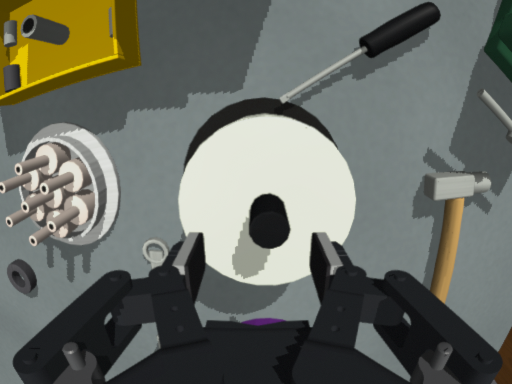

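Call:
jog_arm(
  steps=[
    [[-0.05,0.6,0.5],[-0.2,0,0.4]],
    [[0,0,1.5],[0,0,0]],
    [[0,0,1.5],[0,0,0]],
    [[0,0,1.2],[0,0,0]],
    [[0,0,0.4],[0,0,0]],
    [[0,0,0],[0,0,0]],
    [[0,0,0],[0,0,0]],
  ],
)

```text
t: 86.75
tool_pos: [0.5094, -0.3199, 0.2693]
tool_rot: [3.141, -0.0, 0.001]
contact_force: [0.3, -0.6, 0.0]
opening: 0.0557
```

```bash
python3 look.py 73 .509 -.3193 .27
```

```text
t 86.80 pos [ 0.5094 -0.3199  0.2694] F [-0.16  0.46 -0.56] open 0.0559
 shift cm [-0.04 -0.06 -0.06]  after-rot shift [-0.04 -0.06 -0.06]  turn deg [ 0.04 -0.04 -0.01]
drift 4.325543433320034e-05
```

Call:
jog_arm(
  steps=[
    [[0,0,0],[0,0,0]],
    [[0,0,0],[0,0,0]],
    [[0,0,0],[0,0,0]],
    [[0,0,0],[0,0,0]],
    [[0,0,0],[0,0,0]],
    [[0,0,0],[0,0,0]],
  ],
  fingers=-1,
  grip_force=40,
)

```text
t: 87.4
tool_pos: [0.5096, -0.32, 0.2706]
tool_rot: [3.139, 0.0, 0.004]
contact_force: [-0.2, 0.1, -1.8]
opening: 0.025
```

```bash
python3 look.py 74 .509 -.3193 .42
```

```text
t 87.45 pos [ 0.5097 -0.32    0.2706] F [ 0.62  0.38 -0.56] open 0.0249
 shift cm [ -0.03  -0.03 -14.94]  after-rot shift [ -0.07  -0.07 -14.94]  turn deg [ 0.13 -0.14  0.01]
drift 9.072368340634629e-06
```

Call:
jog_arm(
  steps=[
    [[0,0,-0.7],[0,0,0]],
    [[0,0,-2],[0,0,0]],
    [[0,0,-3],[0,0,0]],
    [[0,0,-3.5],[0,0,0]],
    [[0,0,-3],[0,0,0]],
    [[0,0,-1.5],[0,0,0]],
    [[0,0,0],[0,0,0]],
    [[0,0,0],[0,0,0]],
  ],
)

```text
t: 88.25
tool_pos: [0.5082, -0.319, 0.4095]
tool_rot: [-3.138, 0.0, 0.007]
contact_force: [0.9, 0.4, -3.4]
opening: 0.0251
```

```bash
python3 look.py 75 .5027 -.0866 .42; python3 avg.py
```

```text
t 88.30 pos [ 0.5082 -0.319   0.4092] F [-0.92  0.78 -2.39] open 0.0248
 shift cm [ -0.56 -23.24  -0.99]  after-rot shift [ -0.55 -23.24  -1.08]  turn deg [-0.2   0.28 -0.01]
drift 0.00012986089653904687
[-0.0877  0.146  -2.6189 24.8497] [0.1471 0.1292 0.0944 0.049 ] [ 0.5084 -0.3191  0.4104]
```

View pics/w75.png

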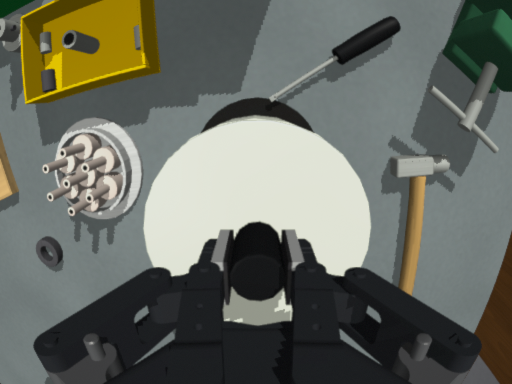

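```bash
cat > cov2.py <<'E'
import sys
from h import *
# in-hand offset of cover axis in tool frame from wrist pic
tag=sys.argv[1]
im=cv2.imread("pics/w%s.png"%tag)
m,st=bigblob(im.min(2)>195,(200,180));H=contour(m)
H=H[(H[:,1]<225)]
T=np.array([[0,1,0],[.96045,0,.27844],[.27844,0,-.96045]]);c=np.array([.07109,-.00017,.03099]);K=ctrl.camera_info("wrist")["K"]
dep=.1826;P=[]
for u,v in H:
    x=(u-K[0,2])/K[0,0];y=(v-K[1,2])/K[1,1];r=np.hypot(x,y);s=np.sin(r)/r
    d=T.T@np.array([x*s,-y*s,-np.cos(r)]);P.append(c+d*(dep-c[2])/d[2])
print("cover centre in tool (m), r",circ(P),st)
E
python3 cov2.py 75
```

```text
cover centre in tool (m), r (array([-0.0006, -0.0003,  0.0656]), np.float64(0.0045469854379196996)) [  144   119   226   157 23915]
```

Call:
jog_arm(
  steps=[
    [[0,-1.5,-0.3],[-0.2,0.3,0]],
    [[0,-2.5,-0.2],[0,0,0]],
    [[-0.1,-3.5,-0.2],[0,0,0]],
    [[-0.1,-3.5,-0.2],[0,0,0]],
    [[-0.1,-3.5,0],[0,0,0]],
    [[-0.1,-3.5,0],[0,0,0]],
    [[0,-2.5,0],[0,0,0]],
    [[0,-1.3,0],[0,0,0]],
  ],
)

```text
t: 89.9
tool_pos: [0.5029, -0.0906, 0.4215]
tool_rot: [-3.141, 0.005, -0.01]
contact_force: [-0.3, -0.0, -2.0]
opening: 0.0248
```

Call:
jog_arm(
  steps=[
    [[0,0,0],[0,0,0]],
    [[0,0,0],[0,0,0]],
    [[0,0,0],[0,0,0]],
  ],
)

```text
t: 90.2
tool_pos: [0.5027, -0.0894, 0.4222]
tool_rot: [3.141, -0.001, 0.012]
contact_force: [-0.4, -0.1, -3.0]
opening: 0.0246
```

```bash
python3 look.py 76 .5027 -.0866 .36;python3 cov2.py 76
```

```text
t 90.25 pos [ 0.5027 -0.0896  0.4222] F [-0.23  0.39 -3.25] open 0.0249
 shift cm [-0.05 -0.3   6.22]  after-rot shift [ 0.   -0.3   6.22]  turn deg [ 0.06 -0.44 -0.04]
drift 3.0953273735256914e-05
cover centre in tool (m), r (array([-0.    , -0.0003,  0.0654]), np.float64(0.004419845118609161)) [  144   116   227   160 24186]
```

View pics/w76.png

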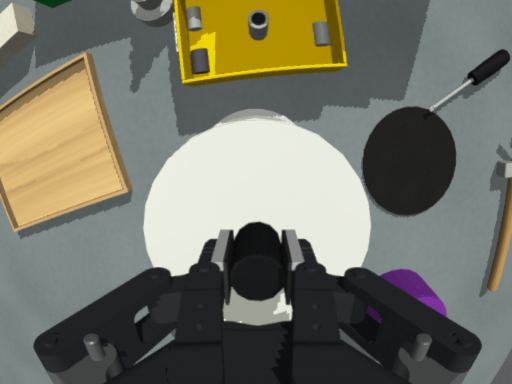

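Call:
jog_arm(
  steps=[
    [[0,-0.2,0.5],[0,-0.4,0]],
    [[0,0,1.5],[0,0,0]],
    [[0,0,1.5],[0,0,0]],
    [[0,0,1],[0,0,0]],
    [[0,0,0],[0,0,0]],
    [[0,0,0],[0,0,0]],
  ],
)

```text
t: 90.85
tool_pos: [0.5023, -0.0899, 0.3704]
tool_rot: [3.141, -0.008, -0.007]
contact_force: [0.4, -0.3, -2.2]
opening: 0.0247
```

```bash
python3 look.py 77 .5030 -.0866 .30
```

```text
t 90.90 pos [ 0.5022 -0.0899  0.3704] F [-0.19  0.99 -3.35] open 0.0247
 shift cm [ 0.11 -0.33  7.04]  after-rot shift [ 0.08 -0.33  7.04]  turn deg [ 0.    0.28 -0.29]
drift 0.00020119916433020135
```

Call:
jog_arm(
  steps=[
    [[0.08,-0.35,0],[0,0.3,-0.3]],
    [[0,0,0],[0,0,0]],
    [[0,0,0],[0,0,0]],
  ],
)

```text
t: 91.2
tool_pos: [0.5035, -0.0861, 0.3719]
tool_rot: [3.141, 0.001, 0.005]
contact_force: [0.2, -0.5, -1.7]
opening: 0.0252
```

```bash
python3 look.py 78 .5030 -.0866 .30
```

```text
t 91.25 pos [ 0.5035 -0.0861  0.372 ] F [ 0.09 -0.05 -2.93] open 0.0248
 shift cm [-0.08  0.04  7.2 ]  after-rot shift [-0.05  0.05  7.2 ]  turn deg [ 0.05 -0.21  0.04]
drift 8.796694607687838e-05
```

Aligned. Lower in slow stages.

Call:
jog_arm(
  steps=[
    [[-0.05,0.05,0.5],[0,-0.2,0]],
    [[0,0,1],[0,0,0]],
    [[0,0,1.2],[0,0,0]],
    [[0,0,1],[0,0,0]],
    [[0,0,0.5],[0,0,0]],
    [[0,0,0],[0,0,0]],
    [[0,0,0],[0,0,0]],
  ],
)

```text
t: 91.95
tool_pos: [0.5026, -0.0866, 0.325]
tool_rot: [3.141, 0.001, -0.003]
contact_force: [-0.1, -0.4, -2.3]
opening: 0.0248
```

```bash
python3 look.py 79 .5030 -.0866 .30
```

```text
t 92.00 pos [ 0.5026 -0.0866  0.3251] F [ 0.57  0.25 -2.88] open 0.0250
 shift cm [0.05 0.   2.51]  after-rot shift [0.04 0.   2.51]  turn deg [0.01 0.13 0.05]
drift 4.4970571041857976e-05
```

Call:
jog_arm(
  steps=[
    [[0.03,0,0.5],[0,0.1,0]],
    [[0,0,0.8],[0,0,0]],
    [[0,0,0.7],[0,0,0]],
    [[0,0,0.3],[0,0,0]],
    [[0,0,0],[0,0,0]],
    [[0,0,0],[0,0,0]],
  ],
)

```text
t: 92.6
tool_pos: [0.5033, -0.0867, 0.3011]
tool_rot: [3.141, 0.001, 0.002]
contact_force: [0.2, -0.5, -2.8]
opening: 0.0247
```

```bash
python3 look.py 80 .5030 -.0866 .275; python3 cov2.py 80; python3 - <<'E'
from h import *
im=img("side");cv2.imwrite("pics/s80.png",im);crop(im,190,110,330,250,4,"pics/s80c.png")
E
```

```text
t 92.65 pos [ 0.5033 -0.0867  0.3011] F [ 0.05 -0.01 -2.89] open 0.0247
 shift cm [-0.03 -0.01  2.61]  after-rot shift [-0.03 -0.01  2.61]  turn deg [ 0.04 -0.09  0.05]
drift 2.5298132526385686e-05
cover centre in tool (m), r (array([ 0.0002, -0.0003,  0.0653]), np.float64(0.004879080869136393)) [  144   117   227   159 24336]
```

View pics/s80c.png

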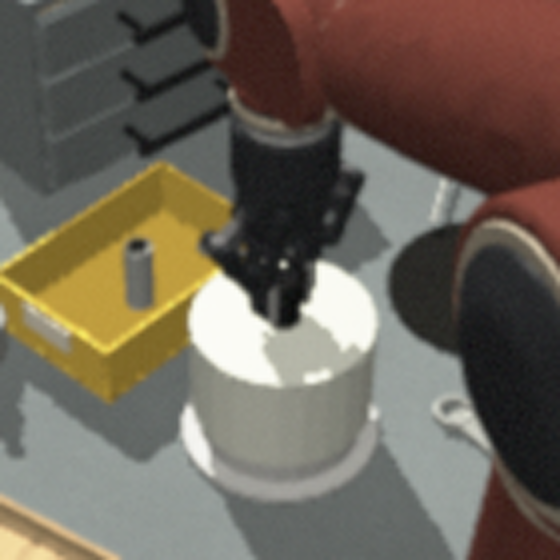

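Well centred. Lower over the rim to the ledge.

Call:
jog_arm(
  steps=[
    [[-0.03,0,0.4],[0,-0.1,0]],
    [[0,0,0.4],[0,0,0]],
    [[-0.03,0,0.4],[0,0,0]],
    [[0,0,0.3],[0,0,0]],
    [[0,0,0],[0,0,0]],
  ],
)

```text
t: 93.2
tool_pos: [0.5028, -0.0868, 0.2856]
tool_rot: [3.14, 0.001, 0.002]
contact_force: [0.1, 0.5, -2.6]
opening: 0.0251
```

```bash
python3 look.py 81 .5030 -.0866 .275
```

```text
t 93.25 pos [ 0.5029 -0.0868  0.2858] F [-0.23  0.36 -1.93] open 0.0251
 shift cm [ 0.01 -0.02  1.08]  after-rot shift [ 0.01 -0.02  1.08]  turn deg [ 0.08 -0.08  0.05]
drift 0.00011105569216557365
```

Call:
jog_arm(
  steps=[
    [[-0.03,0,0.3],[0,-0.1,0]],
    [[0,0,0.3],[0,0,0]],
    [[-0.04,0,0.25],[0,0,0]],
    [[0,0,0.2],[0,0,0]],
    [[0,0,0],[0,0,0]],
  ],
)

```text
t: 93.75
tool_pos: [0.5023, -0.0869, 0.2747]
tool_rot: [3.14, 0.001, 0.0]
contact_force: [0.1, 0.7, -2.5]
opening: 0.0249
```

```bash
python3 look.py 82 .5030 -.0866 .2745
```

```text
t 93.80 pos [ 0.5024 -0.0869  0.2749] F [ 0.79  1.03 -3.34] open 0.0249
 shift cm [ 0.06 -0.03  0.04]  after-rot shift [ 0.06 -0.03  0.04]  turn deg [ 0.09 -0.02  0.04]
drift 7.468513808961408e-05
```

Call:
jog_arm(
  steps=[
    [[0.03,0,0.15],[0,0,0]],
    [[0,0,0.1],[0,0,0]],
    [[0,0,0],[0,0,0]],
  ],
)

```text
t: 94.1
tool_pos: [0.5032, -0.0869, 0.2751]
tool_rot: [3.14, 0.002, 0.0]
contact_force: [0.2, -0.7, -3.4]
opening: 0.0248
```

Call:
jog_arm(
  steps=[
    [[0,0,0.15],[0,0,0]],
    [[0,0,0.1],[0,0,0]],
    [[0,0,0],[0,0,0]],
  ],
)

```text
t: 94.4
tool_pos: [0.5037, -0.087, 0.2748]
tool_rot: [3.139, 0.002, 0.002]
contact_force: [-0.7, -0.6, -3.3]
opening: 0.025
```

Call:
jog_arm(
  steps=[
    [[-0.05,0,0.25],[0.1,0,0]],
  ],
)

```text
t: 94.5
tool_pos: [0.5038, -0.0871, 0.2744]
tool_rot: [3.141, 0.002, 0.003]
contact_force: [-9.0, 4.4, 20.9]
opening: 0.0249
```

Call:
jog_arm(
  steps=[
    [[0,0,0],[0,0,0]],
    [[0,0,0],[0,0,0]],
  ],
)

```text
t: 94.7
tool_pos: [0.5041, -0.0873, 0.2747]
tool_rot: [3.14, 0.002, 0.006]
contact_force: [-0.2, -0.1, -2.2]
opening: 0.0249
```

Contact with the ledge at the expected height (0.2745). Release and rise.

Call:
jog_arm(
  steps=[
    [[0,0,0],[0,0,0]],
    [[0,0,0],[0,0,0]],
    [[0,0,0],[0,0,0]],
    [[0,0,0],[0,0,0]],
    [[0,0,-1.5],[0,0,0]],
    [[0,0,-3],[0,0,0]],
    [[0,0,-4],[0,0,0]],
    [[0,0,-3],[0,0,0]],
  ],
  fingers=0.3,
)

```text
t: 95.5
tool_pos: [0.5023, -0.0868, 0.3897]
tool_rot: [-3.14, -0.002, 0.009]
contact_force: [0.8, -0.2, -0.2]
opening: 0.0555
```

Call:
jog_arm(
  steps=[
    [[-2,0,-0.5],[0,0,0]],
    [[-2,0,0],[0,0,0]],
    [[0,0,0],[0,0,0]],
    [[0,0,0],[0,0,0]],
  ],
)

```text
t: 95.9
tool_pos: [0.4628, -0.0872, 0.4081]
tool_rot: [3.137, 0.002, 0.02]
contact_force: [-0.2, -0.4, -0.2]
opening: 0.0559
```

```bash
python3 look.py 83 .5030 -.0866 .38 140 60 340 260; python3 cov.py 83 .092 210 150; python3 - <<'E'
from h import *
im=img("side");cv2.imwrite("pics/s83.png",im);crop(im,190,110,330,250,4,"pics/s83c.png")
E
```

```text
t 95.95 pos [ 0.4629 -0.0872  0.408 ] F [ 0.96 -0.37  0.64] open 0.0555
 shift cm [ 3.97 -0.06  2.85]  after-rot shift [ 4.01 -0.06  2.8 ]  turn deg [ 0.25 -0.72  0.09]
drift 8.852244274715204e-05
[  188    76   136   134 12406]
0.088 (array([ 0.5029, -0.0866,  0.0668]), np.float64(0.0002535463798953159)) (array([ 0.5028, -0.0866,  0.0672]), np.float64(0.00010458199417897155))
0.092 (array([ 0.5033, -0.0867,  0.0659]), np.float64(0.000250052134234727)) (array([ 0.5033, -0.0866,  0.0663]), np.float64(0.00010314274627798628))
```

View pics/w83c.png

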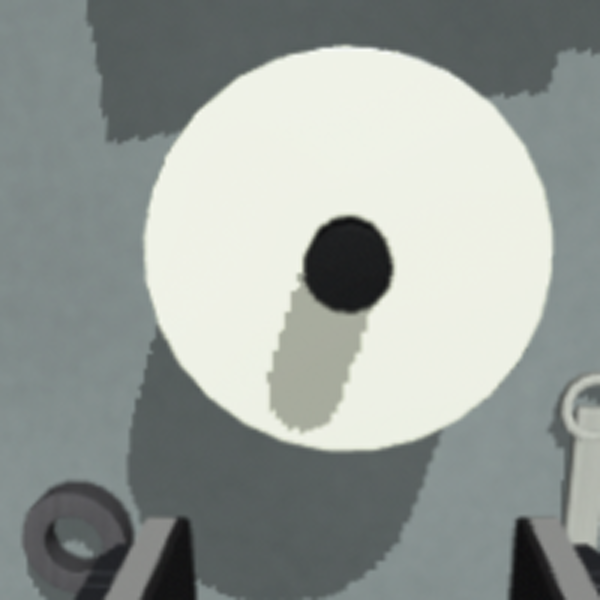

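View pics/s83c.png

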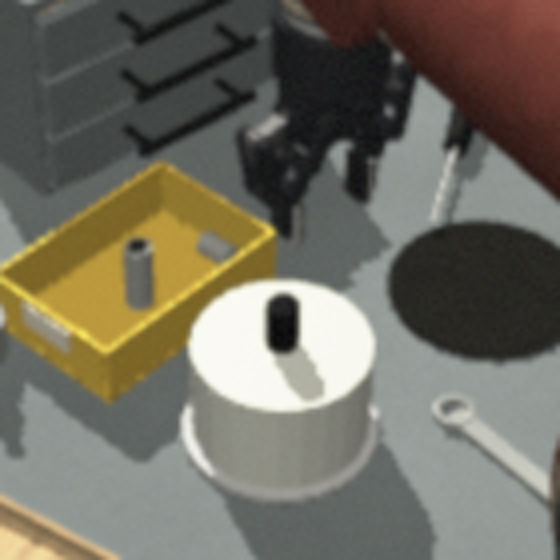

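```bash
python3 - <<'E'
from h import *
cv2.imwrite("pics/t84.png",img("top"))
E
```

```text
(no output)
```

View pics/t84.png

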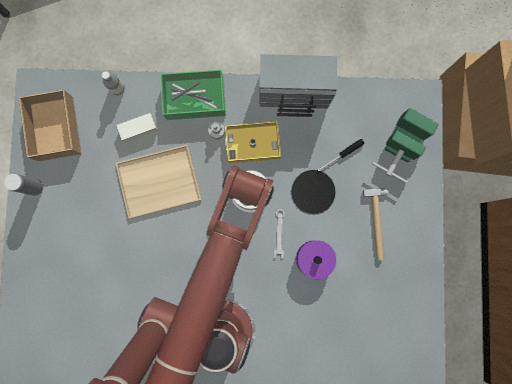

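The tray (158,182) is empty, the socket stands mid-bin (253,142), the cover is on the pot under the wrist (250,190), and the other items look unmoved.

```bash
python3 - <<'E'
from station import ctrl
print(ctrl.finish_job())
E
```

```text
the job is handed in; nothing more can be done
None
```

The job is done and handed in at about 96 s of the 210 s allowed; no verdict came back.

- **Cover off and socket:** I parked the white cover on the rubber mat and stood the socket upright in the middle of the yellow bin.
- **Nozzles:** All seven were there and now stand collar down in the pot, one in the middle and six round it. In the last wrist picture before covering they looked upright and inside the wall. Those I measured were within about 1 mm of plan; the last two (right side) were only checked by eye. One nozzle in the tray had been knocked about 4 cm aside early on, so I measured it again and picked it up from its new place.
- **Grip on the nozzles:** The gripper's lowest force setting is 20 N, above the 15 N limit. I held the barrels with a partly closed finger position instead. The finger readings suggest roughly 10 N or less, but the force itself cannot be read.
- **Cover back on:** It met the ledge at the expected height. A short downward check push on the ledge read about 21 N, taken by the pot and not the nozzles. After release its centre measured (0.503, -0.087), within about 1 mm of the pot's centre, and the side view showed it level.
- **Rest of the bench:** In the last top view the other visible items looked unmoved; the shaft collar was hidden there but showed in the last wrist picture. The tray was empty and nothing was touching the robot.
- **Disagreements:** Different views of the pot's centre differed by up to about 3 mm, mostly when the camera was still moving. I relied on the steady wrist views.

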